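# Book in the avocados and sort them by feel

## Robot

A 6-joint arm with a two-finger parallel gripper is mounted at the origin on the work surface. World frame = base frame: x ahead of the robot, y to its left, z up, the work surface at z = 0. Lengths are in m, angles in rad, forces in N, time in s.
With the tool pointing down it reaches from about 0.35 to 0.725 m from the base axis. Payload 6 kg.
Tool frame: the origin (TCP) lies on the centre line of the jaws, within the pads' length; the fingertips stand 8 mm ahead of it and the grasp point (between the pads) lies 11 mm behind it; x points along the fingers, z is the direction in which the jaws open and shut, and the axes are right-handed (so a half turn about x gives the same grasp; the last joint's range is limited). The gripper opens to 85 mm and grips with 20 to 120 N. Pads are 22 mm wide; open, the fingers measure 114 mm over their backs; the gripper's body (76 mm by 85 mm) begins 54 mm behind the grasp point. The pads swing forward as they close: fully open they stand 13 mm farther back than shut.
Start: joints at [0.334, 0.04, 0.085, 0, -1.615, -0.334], TCP at [0.6, 0, 0.211] pointing down, gripper open.
Joint ranges: [-2.56, 2.56], [-1.29, 2.01], [-1.08, 1.49], [-3.29, 1.98], [-2.81, -0.18], [-2.99, 2.99]. Speed limits (rad/s): [2.57, 2.57, 3.01, 3.14, 3.14, 3.14].

## Interface

Orientations are given as a 3x3 rotation matrix whose columns are the frame's x, y, z axes.
In Python, from cell import manip, optics gives the robot as it stands.
- The arm moves only by the tool send_rows, never from a script. Its argument "plan" is a list of rows, each an object with "rot": the turn, a rotation vector about the world's x, y, z in rad, a list of three; "xyz": the shift along the world's x, y, z in m, a list of three; "grip": the opening, from 0 (shut) to 1 (fully open). A call has 1 to 12 rows; each row is the pose to reach, as a shift and turn from the pose commanded when the call began; what a row does not reach only later rows make up. A row lasts 1/8 s, in which the tool goes at most 62.5 mm and 10.7 degrees, less where a joint would pass 70% of its speed; a pose out of reach is approached as far as the arm can. A call with a gripper value outside its range is refused whole. The fingers move at their own pace and stop on an object; the grip force is fixed at half the most. Time passes only in rows, so rows that repeat a pose let the fingers close. It gives the time, the measured TCP pose, the force and the opening at its end, in the units of the state.
- manip.read_state(): the state, without advancing time (a new reading comes with each control period).
- optics.grab_frame(name): name is "scene" or "side" or "wrist"; returns a dict with "img" (480x640x3 uint8, red, green, blue), "K" (3x3 intrinsics, pixels), "T" (4x4, takes a point from camera to world coordinates). Camera axes: x right, y up, looking along -z (the intrinsics and any distortion apply to the point x, -y, -z); pixel columns grow to the right and rows downward; lengths in m; the calibration is good to about 2 mm. The wrist camera is an equidistant fisheye: a pixel r from the principal point sees the ray r / f radians off the axis. A picture is of the moment at which its call begins. There is no depth.
- manip.job_done(): hands the job in, once; it reports no verdict.
The state is a dict: "time": time; "joints": joint angles; "joint_velocities": joint speeds; "effort": joint torques, N m; "tcp_pos": TCP position; "tool_rot": TCP orientation; "contact_force": force on the tool from outside, world axes, zero at the start; "ft_torque": the same for the moment, N m; "opening": finger opening in m.
Only numpy, scipy, OpenCV 4.12 (cv2) and the standard library are available. Lean on these libraries where they do the work, as an engineer would, in place of code of your own. Each camera call takes 0.05 s, during which the arm holds its last target.

## Task

First book the delivery in: take the scanner from its cradle, point it at the barcode label on the produce crate and hold it steady on the label for a good second; then lay the scanner back in its cradle. Feel each avocado on the paper liner with a squeeze across its width: put the ripe ones, which give, into the steel pan for today's prep, and the hard ones back into the crate to ripen. Leave the jar, the bowl and the timer where they are.

Things in the scene. Friction and masses are not known exactly. Their poses are not given: they have to be found in the camera images.
- avocado_a: One of the avocados (None: absent), all alike to look at: dark, 90 mm long (own x, stem at +x), 56 wide (y), 50 high (z), 0.17 kg, lying flat on the paper liner. Origin: centre of underside. Ripeness is only felt, by a light squeeze across the width (y): a ripe one gives about 11 mm in all at a 20 N grip, at most 14 at any grip; a hard one under 3 mm.
- avocado_b: One of the avocados (None: absent), all alike to look at: dark, 90 mm long (own x, stem at +x), 56 wide (y), 50 high (z), 0.17 kg, lying flat on the paper liner. Origin: centre of underside. Ripeness is only felt, by a light squeeze across the width (y): a ripe one gives about 11 mm in all at a 20 N grip, at most 14 at any grip; a hard one under 3 mm.
- avocado_c: One of the avocados (None: absent), all alike to look at: dark, 90 mm long (own x, stem at +x), 56 wide (y), 50 high (z), 0.17 kg, lying flat on the paper liner. Origin: centre of underside. Ripeness is only felt, by a light squeeze across the width (y): a ripe one gives about 11 mm in all at a 20 N grip, at most 14 at any grip; a hard one under 3 mm.
- avocado_d: One of the avocados (None: absent), all alike to look at: dark, 90 mm long (own x, stem at +x), 56 wide (y), 50 high (z), 0.17 kg, lying flat on the paper liner. Origin: centre of underside. Ripeness is only felt, by a light squeeze across the width (y): a ripe one gives about 11 mm in all at a 20 N grip, at most 14 at any grip; a hard one under 3 mm.
- avocado_e: One of the avocados (None: absent), all alike to look at: dark, 90 mm long (own x, stem at +x), 56 wide (y), 50 high (z), 0.17 kg, lying flat on the paper liner. Origin: centre of underside. Ripeness is only felt, by a light squeeze across the width (y): a ripe one gives about 11 mm in all at a 20 N grip, at most 14 at any grip; a hard one under 3 mm.
- avocado_f: One of the avocados (None: absent), all alike to look at: dark, 90 mm long (own x, stem at +x), 56 wide (y), 50 high (z), 0.17 kg, lying flat on the paper liner. Origin: centre of underside. Ripeness is only felt, by a light squeeze across the width (y): a ripe one gives about 11 mm in all at a 20 N grip, at most 14 at any grip; a hard one under 3 mm.
- avocado_a_left (a joint): How far the left (+y) flank of avocado_a is pressed in (m; the right flank is pressed alike): 0 for all at the start. Ripe flesh gives some 5 mm a side at 20 N and keeps a dent of about 2 mm when let go; hard flesh keeps under 0.5 mm.
- avocado_b_left (a joint): How far the left (+y) flank of avocado_b is pressed in (m; the right flank is pressed alike): 0 for all at the start. Ripe flesh gives some 5 mm a side at 20 N and keeps a dent of about 2 mm when let go; hard flesh keeps under 0.5 mm.
- avocado_c_left (a joint): How far the left (+y) flank of avocado_c is pressed in (m; the right flank is pressed alike): 0 for all at the start. Ripe flesh gives some 5 mm a side at 20 N and keeps a dent of about 2 mm when let go; hard flesh keeps under 0.5 mm.
- avocado_d_left (a joint): How far the left (+y) flank of avocado_d is pressed in (m; the right flank is pressed alike): 0 for all at the start. Ripe flesh gives some 5 mm a side at 20 N and keeps a dent of about 2 mm when let go; hard flesh keeps under 0.5 mm.
- avocado_e_left (a joint): How far the left (+y) flank of avocado_e is pressed in (m; the right flank is pressed alike): 0 for all at the start. Ripe flesh gives some 5 mm a side at 20 N and keeps a dent of about 2 mm when let go; hard flesh keeps under 0.5 mm.
- avocado_f_left (a joint): How far the left (+y) flank of avocado_f is pressed in (m; the right flank is pressed alike): 0 for all at the start. Ripe flesh gives some 5 mm a side at 20 N and keeps a dent of about 2 mm when let go; hard flesh keeps under 0.5 mm.
- crate: Open slatted grey plastic produce crate, fixed, 330 mm (own x) by 190 mm (own y), 70 mm high; walls 5 mm, floor 4 mm thick. Origin: centre of the underside. A flat plate with the barcode label sticks out from the top of its +x end.
- label (a point): Centre of the barcode label, a flat white card 36 mm (crate x) by 80 mm (crate y), face up (own z), on the crate's end plate, 188 mm from the crate's centre along its +x and 70 mm above its underside.
- pan: Open plain steel food pan, fixed, 309 mm (own x) by 160 mm (own y) outside, 65 mm deep, walls and floor 4 mm; a flange 8 mm wide runs around the rim. Origin: centre of the underside.
- scanner: Loose cordless barcode scanner, 0.22 kg: straight handle, 34 mm wide (own y), 30 high (z), from x = -70 to +54 mm, then a head 50 mm wide that bends 45 degrees downward at the +x end, to 19 mm below the handle. Origin: on the handle's underside (centre of mass at x = 9 mm); grip across y, near x = -13 mm. At first it lies in the cradle, axes as the cradle's.
- scanner_window (a point): Middle of the scanner's reading window, 91 mm ahead (+x) and 9 mm below the scanner's origin. Own x is the direction in which it reads: 45 degrees below the scanner's own +x; own y is the scanner's y. It reads at 40 to 200 mm, up to 60 degrees off the label's upright.
- cradle: Fixed black charging cradle, base 200 x 74 mm, 10 thick. Two saddles, 26 mm long, 52 mm behind and 26 mm ahead of the origin (own x), carry the handle 30 mm above the counter; their cheeks, flared at the top, stand 5 mm clear of it on each side, up to 56 mm above the counter. Between them 52 mm of handle is free for the fingers. Origin: centre of underside.
- cradle_seat (a point): Point in the cradle, 30 mm above its origin, where the scanner's origin lies when seated (same axes, head to +x).
- spice_jar: Bystander: amber glass jar, 54 mm across, 85 mm high. Origin: centre of the underside.
- bowl: Bystander: steel bowl, 130 mm across, 55 mm high. Origin: centre of the underside.
- timer: Bystander: white kitchen timer, 50 by 75 by 28 mm. Origin: centre of the underside.

How it is judged:
By the outcome, as a careful person would: the job done as asked, in the order asked, and still so for the second after the job is handed in, with the robot touching nothing.
Of avocado_a, avocado_b, avocado_c, avocado_d, avocado_e, avocado_f only 4 to 6 are there at a start; the rules pass over those that are not, and their reading is None.
At some moment in a run one of avocado_a, avocado_b, avocado_c, avocado_d, avocado_e, avocado_f may be knocked a few centimetres aside while the robot is not near it.
Once in a run the grip may slacken for a moment while it holds something.
It also fails if it takes over 210 s, if anything falls off the work surface, if the arm or the gripper's body presses on something with over 40 N, if the wrist force passes 120 N, or if a joint passes its speed limit or range.

## Working session

There is one attempt and no reset: what is moved stays moved. The work goes in short steps, Python scripts to look and compute and a tool call to move; the robot and the scene stay as the last step left them, time stands still between calls to the robot, and variables do not carry over. Pictures are saved under pics/ and viewed, and the job is handed in when it is done.

Besides the shell and the picture viewer there is one more tool, called by a JSON object that holds its "op" and its "data", one argument or row to a line. send_rows: Moves the arm, as the interface text tells. Its arguments: {"type":"object","properties":{"plan":{"type":"array"}},"required":["plan"]}

```bash
ls; mkdir -p pics
python3 - <<'E'
from cell import manip, optics
import cv2
s=manip.read_state(); print(s)
for n in ("scene","side","wrist"):
    f=optics.grab_frame(n); cv2.imwrite(f"pics/{n}0.png",f["img"][:,:,::-1]); print(n,f["K"],f["T"], [k for k in f])
E
```

```text
pics
{'time': 0.0, 'joints': array([ 3.33710406e-01,  4.08224720e-02,  8.37790328e-02, -4.76974188e-04,
       -1.61547064e+00, -3.33674631e-01]), 'joint_velocities': array([-1.11940049e-03, -7.02016709e-04, -8.20114873e-05,  7.14225891e-06,
       -6.26909795e-04, -1.69424415e-04]), 'effort': array([-7.27207535e-04, -3.68200672e+01,  3.47413230e+01,  6.93227157e+00,
       -5.48646509e-03, -9.47124363e-06]), 'tcp_pos': array([5.99635987e-01, 9.10935357e-05, 2.10452742e-01]), 'tool_rot': array([[-1.77906830e-03,  5.67667168e-05, -9.99998416e-01],
       [-1.12440241e-04, -9.99999992e-01, -5.65667671e-05],
       [-9.99998411e-01,  1.12339427e-04,  1.77907467e-03]]), 'contact_force': array([-0.30563621, -0.61667314,  0.22161386]), 'ft_torque': array([-0.00664357,  0.0001008 ,  0.03161949]), 'opening': 0.0853777781286561}
scene [[444.81196925   0.         321.58779998]
 [  0.         444.81196925 234.8257932 ]
 [  0.           0.           1.        ]] [[ 0.69985269 -0.45434833  0.5511568   1.14935281]
 [ 0.71402631  0.46585762 -0.52263095 -0.58257832]
 [-0.0193041   0.75930513  0.65044837  0.69299891]
 [ 0.          0.          0.          1.        ]] ['img', 'K', 'T']
side [[606.40289066   0.         315.87351867]
 [  0.         606.40289066 232.17250524]
 [  0.           0.           1.        ]] [[ 0.99900552  0.03038117 -0.03263356  0.58070169]
 [-0.04437989  0.74795956 -0.66225895 -1.05775037]
 [ 0.00428838  0.66304862  0.74856405  1.20315554]
 [ 0.          0.          0.          1.        ]] ['img', 'K', 'T']
wrist [[371.64829954   0.         318.80512308]
 [  0.         371.64829954 242.3492427 ]
 [  0.           0.           1.        ]] [[-0.99999827 -0.00153261  0.00105618  0.60040653]
 [ 0.00111751 -0.94815804 -0.31779722 -0.080854  ]
 [ 0.00148849 -0.31779549  0.94815812  0.3725233 ]
 [ 0.          0.          0.          1.        ]] ['img', 'K', 'T']
```

View pics/scene0.png

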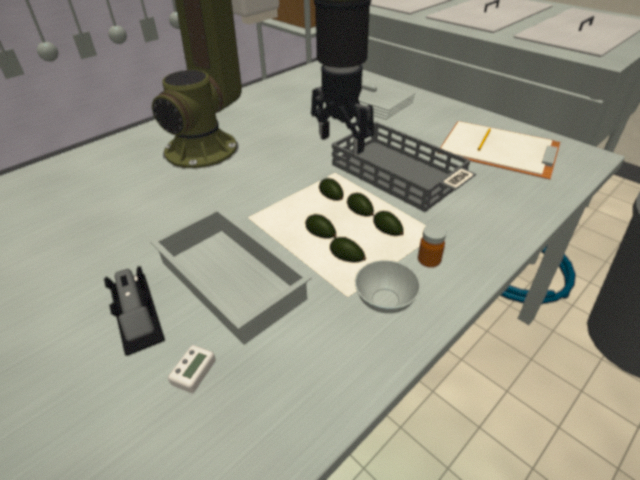

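View pics/side0.png

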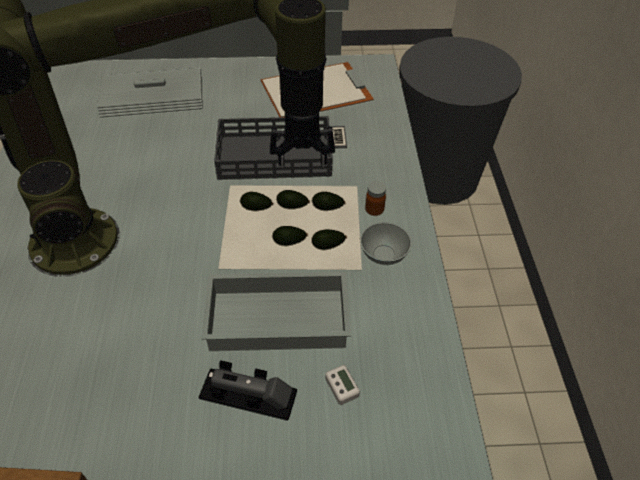

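View pics/wrist0.png

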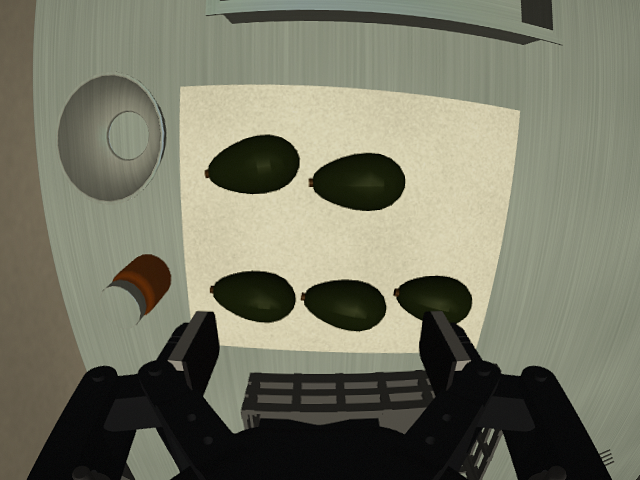

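```bash
cat > h.py <<'E'
from cell import manip, optics
import cv2, numpy as np
from scipy.spatial.transform import Rotation as R
def ray(f,n,u,v):
    K=f["K"];a=(u-K[0,2])/K[0,0];b=(v-K[1,2])/K[1,1]
    if n=="wrist":
        r=np.hypot(a,b); s=np.sin(r)/r if r>0 else 1
        d=np.array([a*s,b*s,np.cos(r)])
    else: d=np.array([a,b,1.])
    d=np.array([d[0],-d[1],-d[2]])
    return f["T"][:3,3],f["T"][:3,:3]@d
def pw(f,n,u,v,z):
    o,d=ray(f,n,u,v); return o+d*(z-o[2])/d[2]
def proj(f,n,p):
    c=f["T"][:3,:3].T@(np.asarray(p)-f["T"][:3,3]); x,y,z=c[0],-c[1],-c[2]
    K=f["K"]
    if n=="wrist":
        r=np.hypot(x,y); t=np.arctan2(r,z); k=t/r if r>0 else 1/z; a,b=x*k,y*k
    else: a,b=x/z,y/z
    return np.array([K[0,0]*a+K[0,2],K[1,1]*b+K[1,2]])
def save(f,name,crop=None,s=1):
    im=f["img"][:,:,::-1]
    if crop: x0,y0,x1,y1=crop; im=im[y0:y1,x0:x1]
    im=cv2.resize(im,None,fx=s,fy=s,interpolation=cv2.INTER_CUBIC); cv2.imwrite(f"pics/{name}.png",im)
def st():
    s=manip.read_state(); print("t",round(s["time"],2),"tcp",s["tcp_pos"].round(4),"op",round(s["opening"],4),"F",s["contact_force"].round(1)); print(s["tool_rot"].round(3).tolist(), s["joints"].round(3)); return s
E
python3 - <<'E'
from h import *
f=optics.grab_frame("side")
save(f,"side_cradle",(190,340,370,430),4.4)
save(f,"side_pan",(195,265,365,355),4.4)
save(f,"side_crate",(205,105,365,195),4.8)
g=optics.grab_frame("scene"); save(g,"scene_cradle",(90,250,230,400),4)
E
```

```text
(no output)
```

View pics/side_cradle.png

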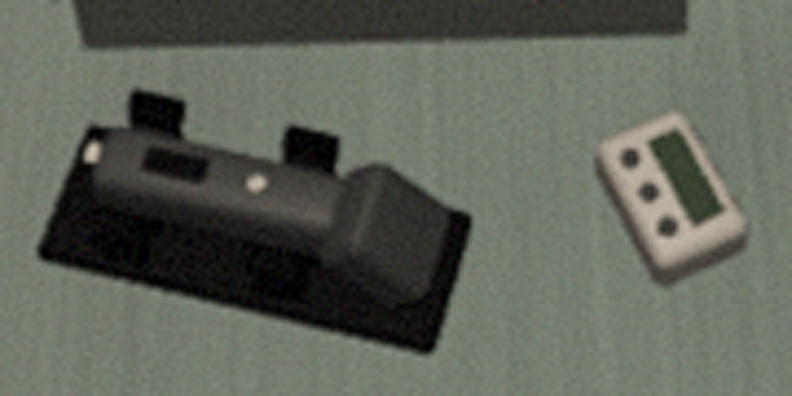

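View pics/side_pan.png

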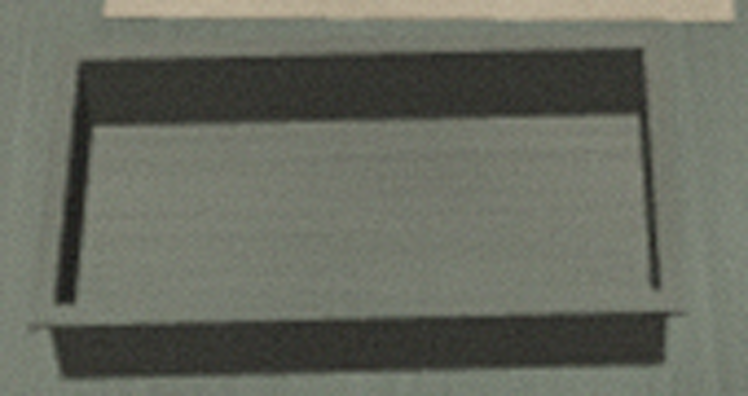

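View pics/side_crate.png

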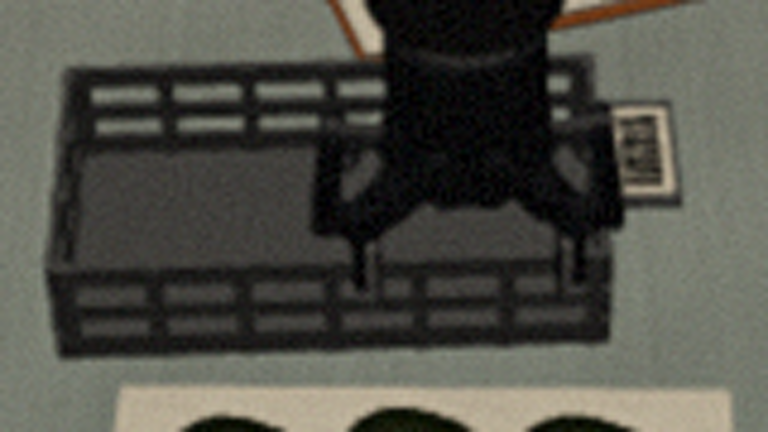

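View pics/scene_cradle.png

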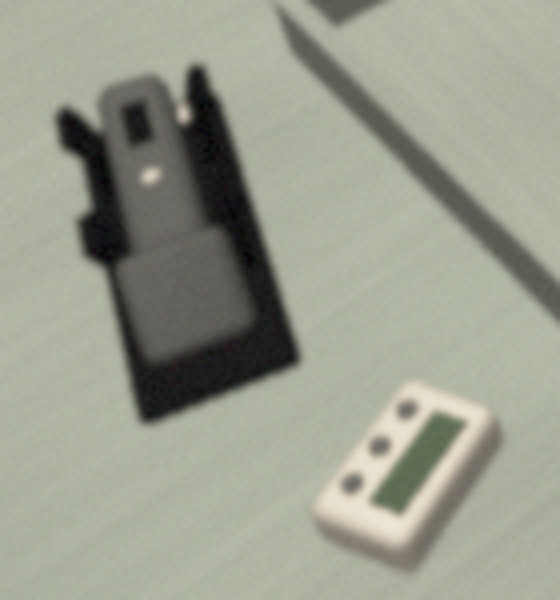

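Run:
```python
from h import *
f=optics.grab_frame("side"); g=optics.grab_frame("scene"); w=optics.grab_frame("wrist")
def cs(n,u,v,z):
    ox,oy,s={"cr":(190,340,4.4),"pan":(195,265,4.4),"ct":(205,105,4.8)}[n]
    return pw(f,"side",ox+u/s,oy+v/s,z).round(4)
print("cradle side top z=.01", [cs("cr",u,v,.01)[:2] for u,v in((40,250),(432,343),(470,212),(92,124))])
print("scanner LED,handle end, z=.06", cs("cr",257,183,.06),cs("cr",120,170,.06))
s=lambda u,v,z:pw(g,"scene",90+u/4,250+v/4,z).round(4)
print("cradle scene",[s(u,v,.01)[:2] for u,v in((145,420),(300,357))], "LED",s(150,176,.06))
print("pan inner rim z=.065",[cs("pan",u,v,.065)[:2] for u,v in((80,62),(642,49),(52,328),(672,314))])
print("pan bottom outer front",[cs("pan",u,v,0)[:2] for u,v in((62,377),(664,362))])
print("crate top",[cs("ct",u,v,.07)[:2] for u,v in((66,68),(592,60),(48,270),(610,255))],"bottom",[cs("ct",u,v,0)[:2] for u,v in((60,356),(607,340))])
print("label",[cs("ct",u,v,.07)[:2] for u,v in((612,103),(668,103),(620,205),(678,202))])
# scene-label corners
for nm,pts in dict(a=((208,174),(299,162)),b=((310,183),(405,183)),c=((212,289),(295,300)),d=((302,297),(386,308)),e=((395,292),(472,302))).items():
    print(nm,"ends z.025",[pw(w,"wrist",u,v,.025)[:2].round(4) for u,v in pts])
```

```text
cradle side top z=.01 [array([ 0.365 , -0.4573]), array([ 0.5528, -0.5123]), array([ 0.5722, -0.4461]), array([ 0.3853, -0.3905])]
scanner LED,handle end, z=.06 [ 0.473  -0.4527  0.06  ] [ 0.4083 -0.4433  0.06  ]
cradle scene [array([ 0.5561, -0.5155]), array([ 0.5753, -0.448 ])] LED [ 0.4712 -0.4556  0.06  ]
pan inner rim z=.065 [array([ 0.3832, -0.1878]), array([ 0.6831, -0.1915]), array([ 0.3806, -0.3515]), array([ 0.6862, -0.3563])]
pan bottom outer front [array([ 0.3764, -0.3406]), array([ 0.6858, -0.3447])]
crate top [array([0.3603, 0.4069]), array([0.6878, 0.4022]), array([0.3614, 0.2195]), array([0.6877, 0.2196])] bottom [array([0.3601, 0.2212]), array([0.6878, 0.2221])]
label [array([0.6977, 0.3593]), array([0.7321, 0.358 ]), array([0.6964, 0.2637]), array([0.731 , 0.2651])]
a ends z.025 [array([ 0.7077, -0.0341]), array([ 0.6189, -0.0435])]
b ends z.025 [array([ 0.6087, -0.0234]), array([ 0.5175, -0.0243])]
c ends z.025 [array([0.7146, 0.0882]), array([0.6256, 0.0998])]
d ends z.025 [array([0.6181, 0.0962]), array([0.5283, 0.1103])]
e ends z.025 [array([0.52  , 0.0913]), array([0.4285, 0.1067])]
```

{"op": "send_rows", "data": {
  "plan": [
    {"xyz":[-0.03,-0.1,0.0],"rot":[0,0,0.18],"grip":1},
    {"xyz":[-0.05,-0.16,0.0],"rot":[0,0,0.36],"grip":1},
    {"xyz":[-0.07,-0.22,0.0],"rot":[0,0,0.54],"grip":1},
    {"xyz":[-0.09,-0.28,0.0],"rot":[0,0,0.72],"grip":1},
    {"xyz":[-0.11,-0.34,0.0],"rot":[0,0,0.9],"grip":1},
    {"xyz":[-0.13,-0.4,0.0],"rot":[0,0,1.08],"grip":1},
    {"xyz":[-0.142,-0.449,0.0],"rot":[0,0,1.285],"grip":1},
    {"xyz":[-0.142,-0.449,0.0],"rot":[0,0,1.285],"grip":1},
    {"xyz":[-0.142,-0.449,0.0],"rot":[0,0,1.285],"grip":1},
    {"xyz":[-0.142,-0.449,0.0],"rot":[0,0,1.285],"grip":1}
  ]
}}

```text
time: 1.65
tcp_pos: [0.4579, -0.449, 0.2112]
tool_rot: [[-0.0, 0.959, -0.283], [0.0, -0.283, -0.959], [-1.0, -0.0, -0.0]]
contact_force: [-0.4, 1.2, -0.3]
opening: 0.0855
```

Run:
```python
from h import *
st(); w=optics.grab_frame("wrist"); save(w,"w1",None,1.25)
f=optics.grab_frame("side"); save(f,"s1",(190,90,370,210),4.4)
np.set_printoptions(suppress=True,precision=4);print(w["T"])
# expected: cradle points projected
c=np.array([.470,-.453,0]);Rz=R.from_euler('z',-16.4,degrees=True)
for p in ((-.1,.037,.01),(.1,.037,.01),(.1,-.037,.01),(-.1,-.037,.01),(-.07,0,.06),(.054,0,.06),(-.07,.017,.045),(-.07,-.017,.045)):
    print(p,(1.25*proj(w,"wrist",c+Rz.apply(p))).round(1))
```

```text
t 1.65 tcp [ 0.4579 -0.449   0.2112] op 0.0855 F [-0.4  1.2 -0.3]
[[-0.0, 0.959, -0.283], [0.0, -0.283, -0.959], [-1.0, -0.0, -0.0]] [-0.464  0.15   0.202 -0.    -1.623  1.748]
[[-0.284   0.9086  0.3063  0.5372]
 [-0.9588 -0.2695 -0.0896 -0.4711]
 [ 0.0012 -0.3191  0.9477  0.3731]
 [ 0.      0.      0.      1.    ]]
(-0.1, 0.037, 0.01) [357.4 355. ]
(0.1, 0.037, 0.01) [351.7 113.9]
(0.1, -0.037, 0.01) [448.4 113.8]
(-0.1, -0.037, 0.01) [443.1 354.8]
(-0.07, 0, 0.06) [400.6 346.9]
(0.054, 0, 0.06) [400.5 175.1]
(-0.07, 0.017, 0.045) [378.3 338.9]
(-0.07, -0.017, 0.045) [422.6 338.8]
```

View pics/w1.png

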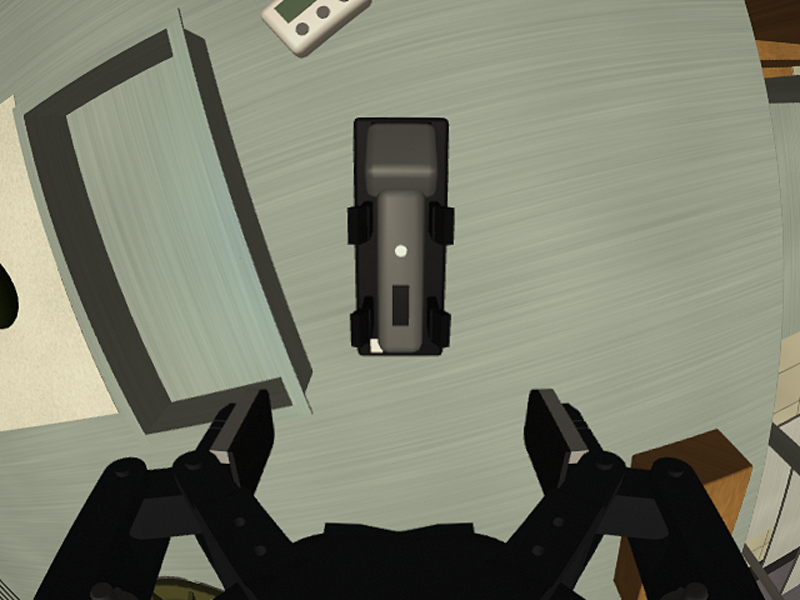

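View pics/s1.png

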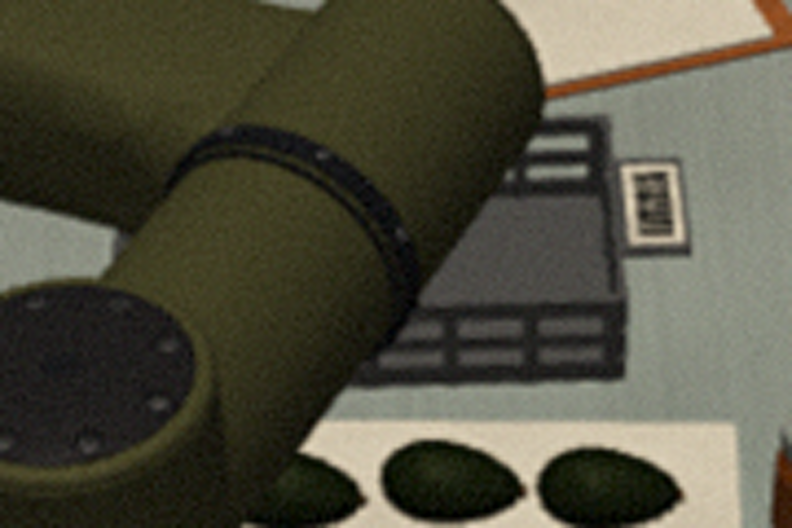

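{"op": "send_rows", "data": {
  "plan": [
    {"xyz":[-0.001,0,-0.05],"rot":[0,0,0],"grip":1},
    {"xyz":[-0.001,0,-0.1],"rot":[0,0,0],"grip":1},
    {"xyz":[-0.001,0,-0.13],"rot":[0,0,0],"grip":1},
    {"xyz":[-0.001,0,-0.15],"rot":[0,0,0],"grip":1},
    {"xyz":[-0.001,0,-0.165],"rot":[0,0,0],"grip":1},
    {"xyz":[-0.001,0,-0.177],"rot":[0,0,0],"grip":1},
    {"xyz":[-0.001,0,-0.177],"rot":[0,0,0],"grip":0.6},
    {"xyz":[-0.001,0,-0.177],"rot":[0,0,0],"grip":0},
    {"xyz":[-0.001,0,-0.177],"rot":[0,0,0],"grip":0},
    {"xyz":[-0.001,0,-0.177],"rot":[0,0,0],"grip":0},
    {"xyz":[-0.001,0,-0.177],"rot":[0,0,0],"grip":0},
    {"xyz":[-0.001,0,-0.177],"rot":[0,0,0],"grip":0}
  ]
}}

```text
time: 3.25
tcp_pos: [0.4574, -0.4497, 0.036]
tool_rot: [[0.002, 0.959, -0.282], [-0.002, -0.282, -0.959], [-1.0, 0.002, 0.001]]
contact_force: [-1.2, -0.2, 5.8]
opening: 0.0311
```

Run:
```python
from h import *
st(); w=optics.grab_frame("wrist"); save(w,"w2",None,1.25)
```

```text
t 3.25 tcp [ 0.4574 -0.4497  0.036 ] op 0.0311 F [-1.2 -0.2  5.8]
[[0.002, 0.959, -0.282], [-0.002, -0.282, -0.959], [-1.0, 0.002, 0.001]] [-4.650e-01  1.950e-01 -6.900e-02  1.000e-03 -1.305e+00  1.750e+00]
```

View pics/w2.png

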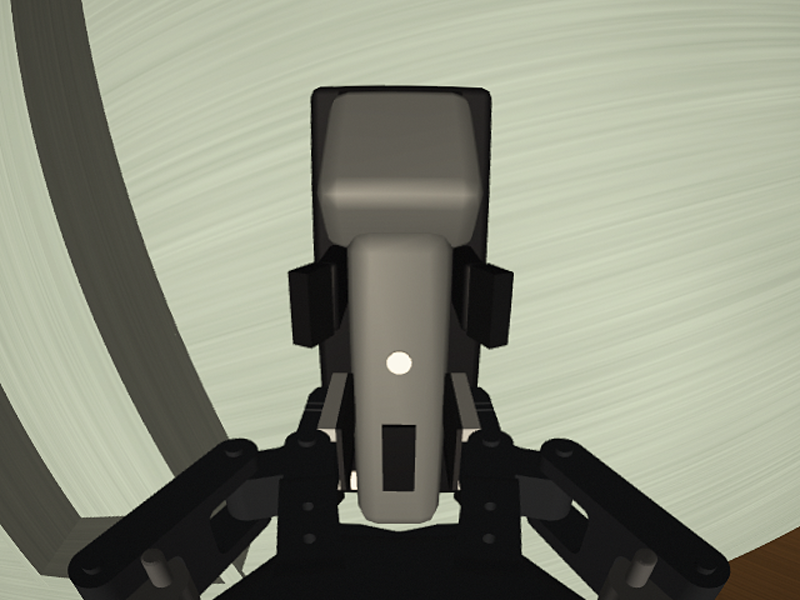

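{"op": "send_rows", "data": {
  "plan": [
    {"xyz":[0,0,0],"rot":[0,0,0],"grip":0},
    {"xyz":[0,0,0],"rot":[0,0,0],"grip":0}
  ]
}}

```text
time: 3.55
tcp_pos: [0.4574, -0.4497, 0.036]
tool_rot: [[0.001, 0.959, -0.282], [-0.002, -0.282, -0.959], [-1.0, 0.002, 0.001]]
contact_force: [-0.7, -0.2, 5.9]
opening: 0.0315
```

Run:
```python
from h import *
st(); w=optics.grab_frame("wrist"); save(w,"w3",(220,240,420,420),4)
g=optics.grab_frame("scene"); save(g,"sc3",(60,180,220,330),4)
```

```text
t 3.55 tcp [ 0.4574 -0.4497  0.036 ] op 0.0315 F [-0.7 -0.2  5.9]
[[0.001, 0.959, -0.282], [-0.002, -0.282, -0.959], [-1.0, 0.002, 0.001]] [-4.650e-01  1.950e-01 -6.900e-02  1.000e-03 -1.305e+00  1.750e+00]
```

View pics/w3.png

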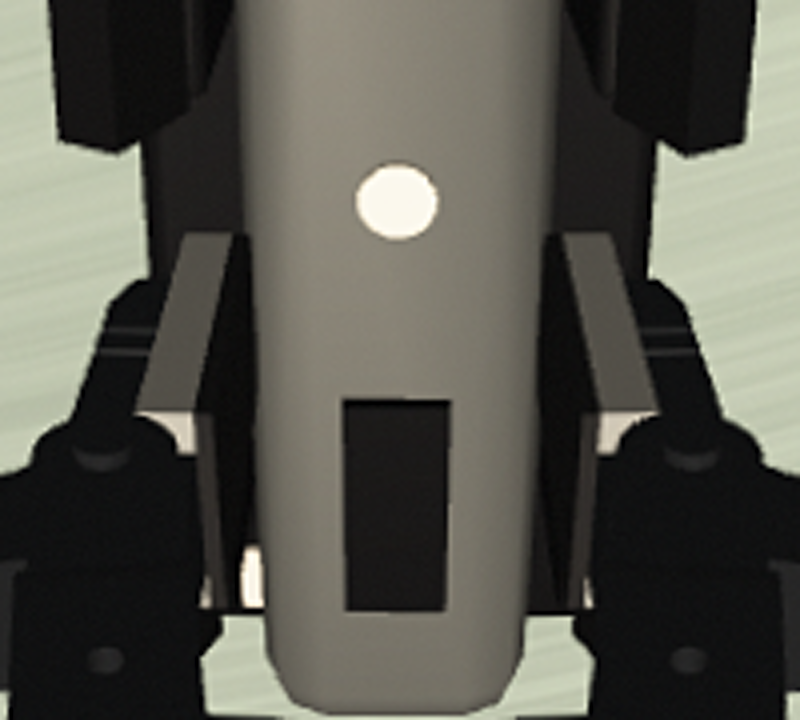

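View pics/sc3.png

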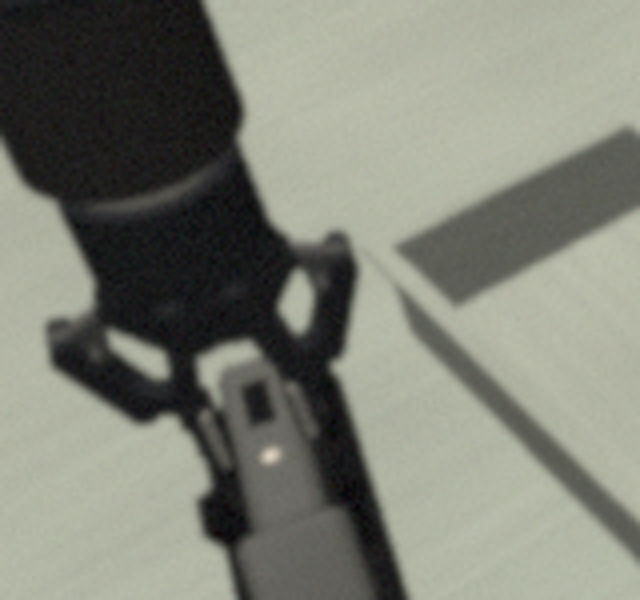

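{"op": "send_rows", "data": {
  "plan": [
    {"xyz":[0,0,0.02],"rot":[0,0,0],"grip":0},
    {"xyz":[0,0,0.05],"rot":[0,0,0],"grip":0},
    {"xyz":[0,0,0.08],"rot":[0,0,0],"grip":0},
    {"xyz":[0,0,0.11],"rot":[0,0,0],"grip":0},
    {"xyz":[0,0,0.125],"rot":[0,0,0],"grip":0},
    {"xyz":[0,0,0.125],"rot":[0,0,0],"grip":0}
  ]
}}

```text
time: 4.4
tcp_pos: [0.4574, -0.449, 0.1604]
tool_rot: [[0.002, 0.959, -0.282], [-0.001, -0.282, -0.959], [-1.0, 0.002, 0.0]]
contact_force: [0.2, -0.2, -3.6]
opening: 0.0313
```

Run:
```python
from h import *
st(); w=optics.grab_frame("wrist"); save(w,"w4",None,1)
g=optics.grab_frame("side"); save(g,"si4",(180,280,340,430),4)
```

```text
t 4.4 tcp [ 0.4574 -0.449   0.1604] op 0.0313 F [ 0.2 -0.2 -3.6]
[[0.002, 0.959, -0.282], [-0.001, -0.282, -0.959], [-1.0, 0.002, 0.0]] [-0.465  0.147  0.106 -0.    -1.528  1.75 ]
```

View pics/w4.png

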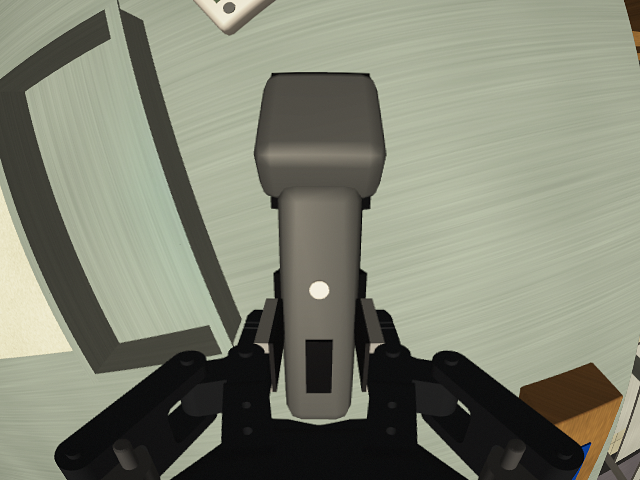

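View pics/si4.png

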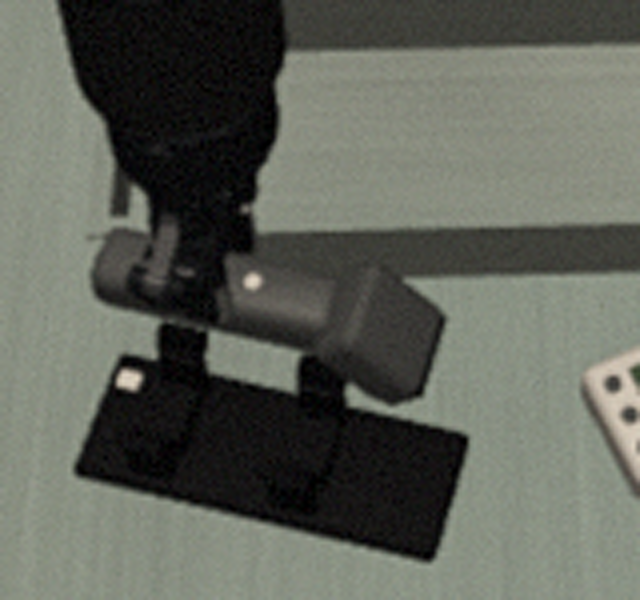

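{"op": "send_rows", "data": {
  "plan": [
    {"xyz":[0.003,0.03,0.0],"rot":[0,0,0.01],"grip":0},
    {"xyz":[0.008,0.08,0.0],"rot":[0,0,0.03],"grip":0},
    {"xyz":[0.013,0.13,0.0],"rot":[0,0,0.05],"grip":0},
    {"xyz":[0.018,0.18,0.0],"rot":[0,0,0.07],"grip":0},
    {"xyz":[0.023,0.23,0.0],"rot":[0,0,0.09],"grip":0},
    {"xyz":[0.028,0.28,0.0],"rot":[0,0,0.11],"grip":0},
    {"xyz":[0.033,0.33,0.0],"rot":[0,0,0.13],"grip":0},
    {"xyz":[0.038,0.38,0.0],"rot":[0,0,0.15],"grip":0},
    {"xyz":[0.043,0.43,0.0],"rot":[0,0,0.17],"grip":0},
    {"xyz":[0.048,0.48,0.0],"rot":[0,0,0.19],"grip":0},
    {"xyz":[0.053,0.53,0.0],"rot":[0,0,0.21],"grip":0},
    {"xyz":[0.055,0.55,0.0],"rot":[0,0,0.22],"grip":0}
  ]
}}

```text
time: 6.0
tcp_pos: [0.5112, 0.1031, 0.1576]
tool_rot: [[-0.003, 0.998, -0.063], [-0.001, -0.063, -0.998], [-1.0, -0.003, 0.001]]
contact_force: [0.1, 0.2, -3.0]
opening: 0.0314
```

{"op": "send_rows", "data": {
  "plan": [
    {"xyz":[0.003,0.03,0.0],"rot":[0,0,0.01],"grip":0},
    {"xyz":[0.008,0.08,0.0],"rot":[0,0,0.03],"grip":0},
    {"xyz":[0.013,0.13,0.0],"rot":[0,0,0.05],"grip":0},
    {"xyz":[0.016,0.18,0.0],"rot":[0,0,0.06],"grip":0},
    {"xyz":[0.018,0.211,0.0],"rot":[0,0,0.066],"grip":0},
    {"xyz":[0.018,0.211,0.0],"rot":[0,0,0.066],"grip":0},
    {"xyz":[0.018,0.211,0.0],"rot":[0,0,0.066],"grip":0}
  ]
}}

```text
time: 6.88
tcp_pos: [0.5298, 0.3112, 0.1585]
tool_rot: [[-0.001, 1.0, -0.0], [-0.001, -0.0, -1.0], [-1.0, -0.001, 0.001]]
contact_force: [0.1, 0.8, -2.0]
opening: 0.0314
```

Run:
```python
from h import *
st(); w=optics.grab_frame("wrist"); save(w,"w5",None,1)
g=optics.grab_frame("side"); save(g,"si5",(200,60,380,190),4)
for u,v,z in ():pass
```

```text
t 6.88 tcp [0.5298 0.3112 0.1585] op 0.0314 F [ 0.1  0.8 -2. ]
[[-0.001, 1.0, -0.0], [-0.001, -0.0, -1.0], [-1.0, -0.001, 0.001]] [ 0.857  0.08   0.031  0.    -1.523  0.714]
```

View pics/w5.png

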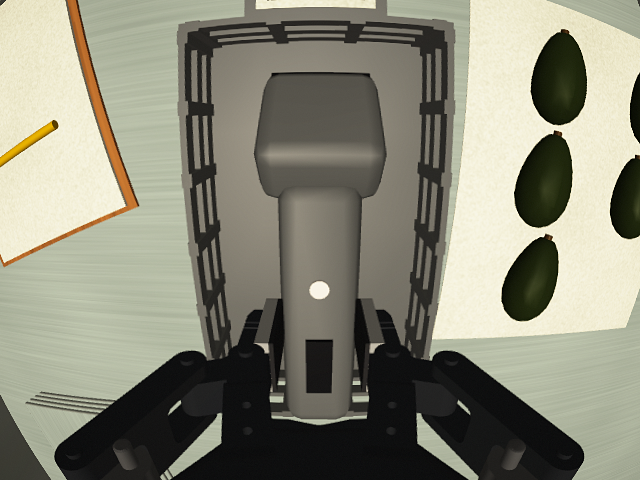

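View pics/si5.png

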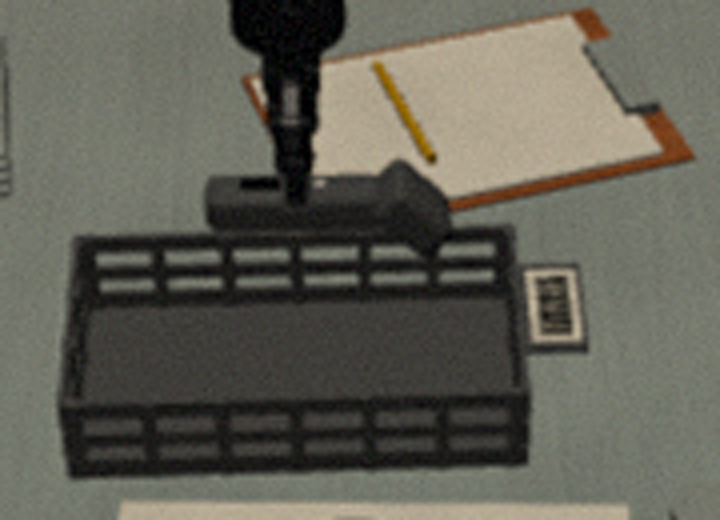

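{"op": "send_rows", "data": {
  "plan": [
    {"xyz":[0.005,0.0,0.002],"rot":[0,0,0],"grip":0},
    {"xyz":[0.005,0.0,0.002],"rot":[0,0,0],"grip":0},
    {"xyz":[0.005,0.0,0.002],"rot":[0,0,0],"grip":0},
    {"xyz":[0.005,0.0,0.002],"rot":[0,0,0],"grip":0},
    {"xyz":[0.005,0.0,0.002],"rot":[0,0,0],"grip":0},
    {"xyz":[0.005,0.0,0.002],"rot":[0,0,0],"grip":0},
    {"xyz":[0.005,0.0,0.002],"rot":[0,0,0],"grip":0},
    {"xyz":[0.005,0.0,0.002],"rot":[0,0,0],"grip":0},
    {"xyz":[0.005,0.0,0.002],"rot":[0,0,0],"grip":0},
    {"xyz":[0.005,0.0,0.002],"rot":[0,0,0],"grip":0},
    {"xyz":[0.005,0.0,0.002],"rot":[0,0,0],"grip":0},
    {"xyz":[0.005,0.0,0.002],"rot":[0,0,0],"grip":0}
  ]
}}

```text
time: 8.48
tcp_pos: [0.535, 0.312, 0.1614]
tool_rot: [[0.0, 1.0, 0.0], [-0.0, 0.0, -1.0], [-1.0, 0.0, 0.0]]
contact_force: [0.1, 0.1, -2.0]
opening: 0.0314
```

{"op": "send_rows", "data": {
  "plan": [
    {"xyz":[0,0.0,0],"rot":[0,0,0],"grip":0},
    {"xyz":[0,0.0,0],"rot":[0,0,0],"grip":0},
    {"xyz":[0,0.0,0],"rot":[0,0,0],"grip":0},
    {"xyz":[0,0.0,0],"rot":[0,0,0],"grip":0},
    {"xyz":[0,0.0,0],"rot":[0,0,0],"grip":0},
    {"xyz":[0,0.0,0],"rot":[0,0,0],"grip":0},
    {"xyz":[0,0.0,0],"rot":[0,0,0],"grip":0},
    {"xyz":[0,0.0,0],"rot":[0,0,0],"grip":0}
  ]
}}

```text
time: 9.48
tcp_pos: [0.535, 0.312, 0.1615]
tool_rot: [[0.0, 1.0, 0.0], [-0.0, 0.0, -1.0], [-1.0, 0.0, 0.0]]
contact_force: [0.6, 0.2, -2.8]
opening: 0.0312
```

Run:
```python
from h import *
st(); w=optics.grab_frame("wrist"); save(w,"w6",None,1)
g=optics.grab_frame("scene"); save(g,"sc6",(300,60,500,230),4)
```

```text
t 9.47 tcp [0.535  0.312  0.1615] op 0.0312 F [ 0.6  0.2 -2.8]
[[0.0, 1.0, 0.0], [-0.0, 0.0, -1.0], [-1.0, 0.0, 0.0]] [ 0.851  0.091  0.048  0.    -1.527  0.72 ]
```

View pics/w6.png

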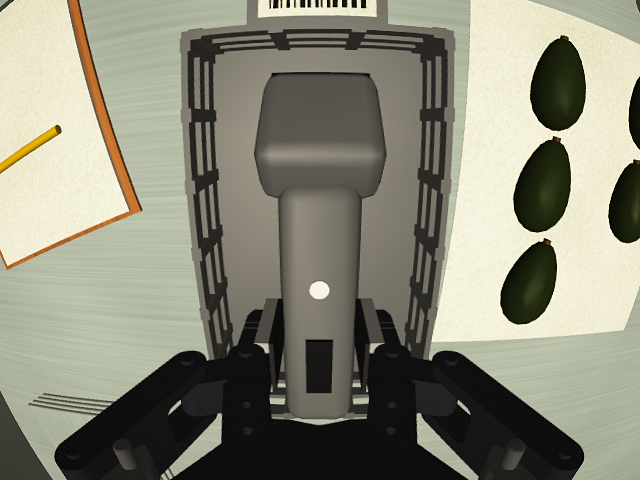

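View pics/sc6.png

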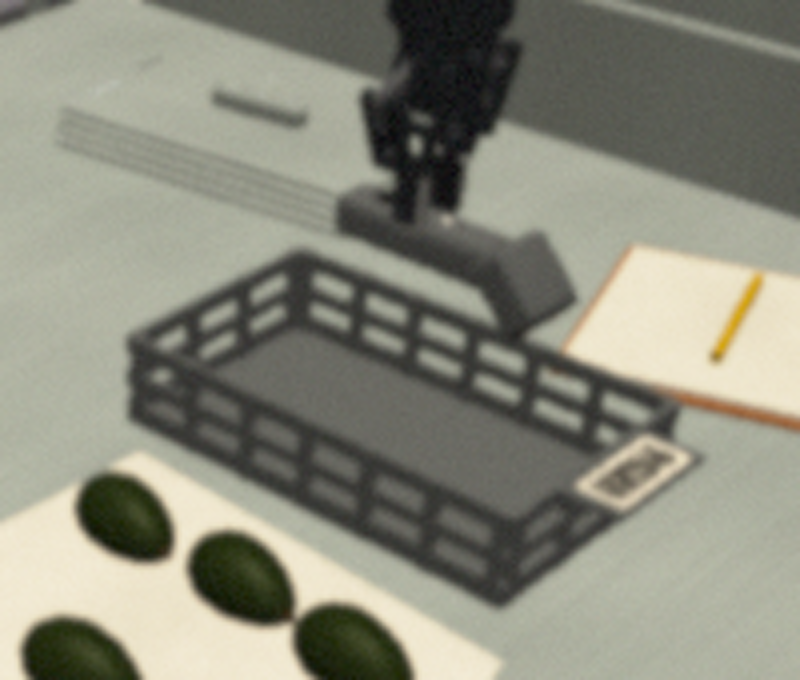

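{"op": "send_rows", "data": {
  "plan": [
    {"xyz":[-0.003,-0.03,0.0],"rot":[0,0,-0.01],"grip":0},
    {"xyz":[-0.008,-0.08,0.0],"rot":[0,0,-0.03],"grip":0},
    {"xyz":[-0.013,-0.13,0.0],"rot":[0,0,-0.05],"grip":0},
    {"xyz":[-0.018,-0.18,0.0],"rot":[0,0,-0.07],"grip":0},
    {"xyz":[-0.023,-0.23,0.0],"rot":[0,0,-0.09],"grip":0},
    {"xyz":[-0.028,-0.28,0.0],"rot":[0,0,-0.11],"grip":0},
    {"xyz":[-0.033,-0.33,0.0],"rot":[0,0,-0.13],"grip":0},
    {"xyz":[-0.038,-0.38,0.0],"rot":[0,0,-0.15],"grip":0},
    {"xyz":[-0.043,-0.43,0.0],"rot":[0,0,-0.17],"grip":0},
    {"xyz":[-0.048,-0.48,0.0],"rot":[0,0,-0.19],"grip":0},
    {"xyz":[-0.053,-0.53,0.0],"rot":[0,0,-0.21],"grip":0},
    {"xyz":[-0.055,-0.55,0.0],"rot":[0,0,-0.22],"grip":0}
  ]
}}

```text
time: 11.08
tcp_pos: [0.4792, -0.2404, 0.1615]
tool_rot: [[-0.0, 0.975, -0.221], [-0.0, -0.221, -0.975], [-1.0, 0.0, 0.0]]
contact_force: [0.1, 0.3, -1.8]
opening: 0.031
```

{"op": "send_rows", "data": {
  "plan": [
    {"xyz":[-0.005,-0.03,0.0],"rot":[0,0,-0.01],"grip":0},
    {"xyz":[-0.01,-0.08,0.0],"rot":[0,0,-0.03],"grip":0},
    {"xyz":[-0.015,-0.13,0.0],"rot":[0,0,-0.05],"grip":0},
    {"xyz":[-0.02,-0.18,0.0],"rot":[0,0,-0.06],"grip":0},
    {"xyz":[-0.0225,-0.2115,0.0],"rot":[0,0,-0.066],"grip":0},
    {"xyz":[-0.0225,-0.2115,0.0],"rot":[0,0,-0.066],"grip":0},
    {"xyz":[-0.0225,-0.2115,0.0],"rot":[0,0,-0.066],"grip":0},
    {"xyz":[-0.0225,-0.2115,0.0],"rot":[0,0,-0.066],"grip":0}
  ]
}}

```text
time: 12.08
tcp_pos: [0.4579, -0.4487, 0.1618]
tool_rot: [[0.001, 0.96, -0.281], [-0.0, -0.281, -0.96], [-1.0, 0.001, 0.0]]
contact_force: [-0.1, 0.6, -3.1]
opening: 0.0314
```

Run:
```python
from h import *
st(); w=optics.grab_frame("wrist"); save(w,"w7",None,1)
```

```text
t 12.07 tcp [ 0.4579 -0.4487  0.1618] op 0.0314 F [-0.1  0.6 -3.1]
[[0.001, 0.96, -0.281], [-0.0, -0.281, -0.96], [-1.0, 0.001, 0.0]] [-0.464  0.148  0.11   0.    -1.532  1.75 ]
```

View pics/w7.png

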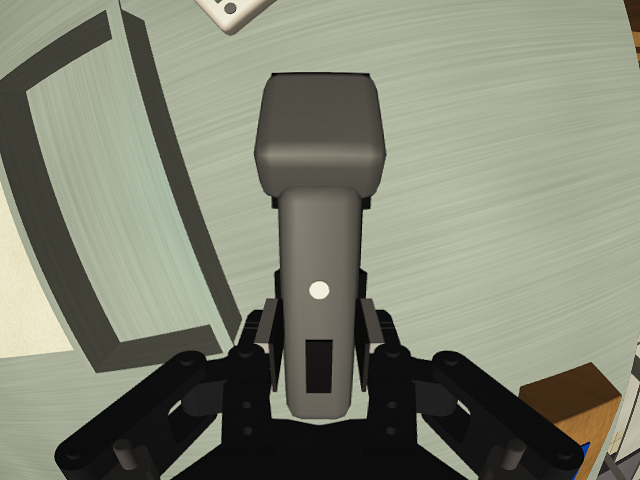

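{"op": "send_rows", "data": {
  "plan": [
    {"xyz":[-0.0005,-0.0005,-0.05],"rot":[0,0,0],"grip":0},
    {"xyz":[-0.0005,-0.0005,-0.08],"rot":[0,0,0],"grip":0},
    {"xyz":[-0.0005,-0.0005,-0.1],"rot":[0,0,0],"grip":0},
    {"xyz":[-0.0005,-0.0005,-0.115],"rot":[0,0,0],"grip":0},
    {"xyz":[-0.0005,-0.0005,-0.12],"rot":[0,0,0],"grip":0},
    {"xyz":[-0.0005,-0.0005,-0.125],"rot":[0,0,0],"grip":0},
    {"xyz":[-0.0005,-0.0005,-0.125],"rot":[0,0,0],"grip":0}
  ]
}}

```text
time: 13.0
tcp_pos: [0.4572, -0.4501, 0.0369]
tool_rot: [[0.001, 0.959, -0.282], [-0.0, -0.282, -0.959], [-1.0, 0.001, 0.0]]
contact_force: [-0.3, 0.3, -1.6]
opening: 0.0314
```

Run:
```python
from h import *
st(); w=optics.grab_frame("wrist"); save(w,"w8",None,1)
g=optics.grab_frame("side"); save(g,"si8",(180,310,340,430),4)
```

```text
t 13.0 tcp [ 0.4572 -0.4501  0.0369] op 0.0314 F [-0.3  0.3 -1.6]
[[0.001, 0.959, -0.282], [-0.0, -0.282, -0.959], [-1.0, 0.001, 0.0]] [-0.466  0.196 -0.066  0.    -1.308  1.751]
```

View pics/w8.png

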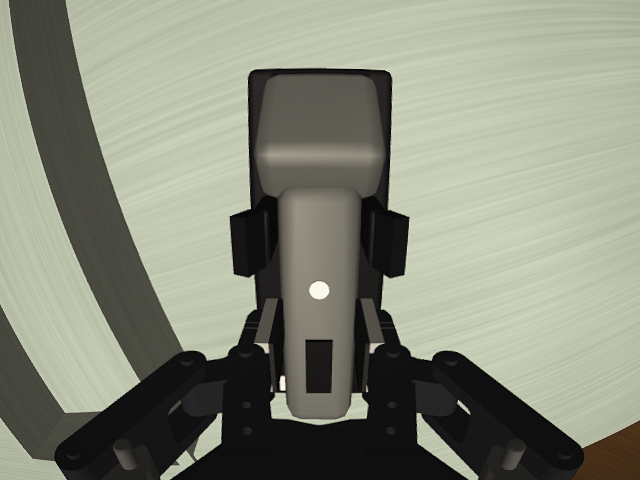

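View pics/si8.png

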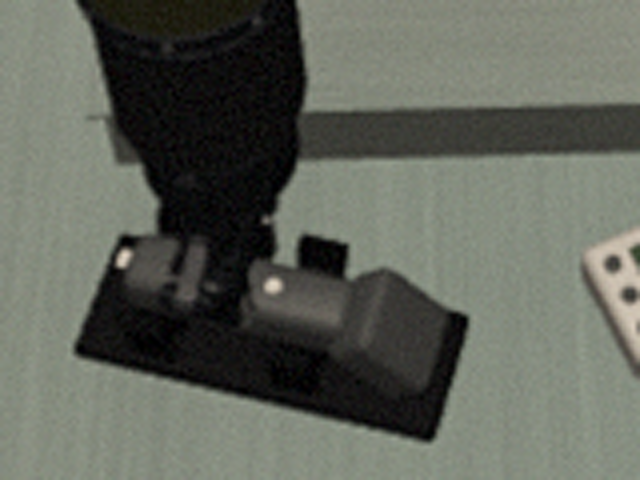

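{"op": "send_rows", "data": {
  "plan": [
    {"xyz":[0,0,-0.001],"rot":[0,0,0],"grip":0},
    {"xyz":[0,0,-0.001],"rot":[0,0,0],"grip":0.5},
    {"xyz":[0,0,-0.001],"rot":[0,0,0],"grip":0.8},
    {"xyz":[0,0,-0.001],"rot":[0,0,0],"grip":1},
    {"xyz":[0,0,-0.001],"rot":[0,0,0],"grip":1},
    {"xyz":[0,0,-0.001],"rot":[0,0,0],"grip":1},
    {"xyz":[0,0,0.03],"rot":[0,0,0],"grip":1},
    {"xyz":[0,0,0.07],"rot":[0,0,0],"grip":1},
    {"xyz":[0,0,0.12],"rot":[0,0,0],"grip":1},
    {"xyz":[0,0,0.17],"rot":[0,0,0],"grip":1},
    {"xyz":[0,0,0.175],"rot":[0,0,0],"grip":1},
    {"xyz":[0,0,0.175],"rot":[0,0,0],"grip":1}
  ]
}}

```text
time: 14.6
tcp_pos: [0.4571, -0.4499, 0.2114]
tool_rot: [[0.001, 0.959, -0.282], [0.0, -0.282, -0.959], [-1.0, 0.001, -0.0]]
contact_force: [0.9, 0.4, -1.1]
opening: 0.0856
```

Run:
```python
from h import *
st(); w=optics.grab_frame("wrist"); save(w,"w9",None,1.25)
```

```text
t 14.6 tcp [ 0.4571 -0.4499  0.2114] op 0.0856 F [ 0.9  0.4 -1.1]
[[0.001, 0.959, -0.282], [0.0, -0.282, -0.959], [-1.0, 0.001, -0.0]] [-0.466  0.15   0.202 -0.    -1.622  1.751]
```

View pics/w9.png

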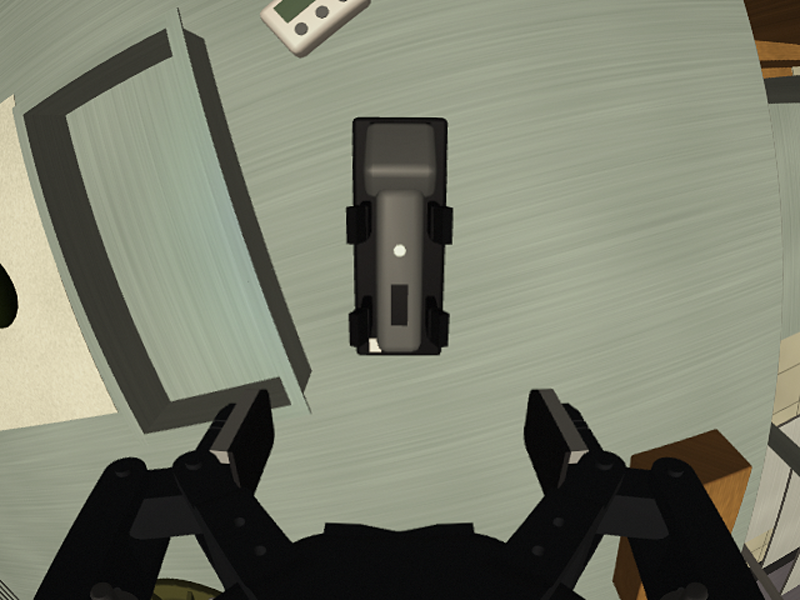

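{"op": "send_rows", "data": {
  "plan": [
    {"xyz":[0.0,0.05,0.03],"rot":[0,0,0.03],"grip":1},
    {"xyz":[0.0,0.1,0.03],"rot":[0,0,0.06],"grip":1},
    {"xyz":[0.0,0.155,0.03],"rot":[0,0,0.09],"grip":1},
    {"xyz":[0.0,0.21,0.03],"rot":[0,0,0.12],"grip":1},
    {"xyz":[0.0,0.265,0.03],"rot":[0,0,0.15],"grip":1},
    {"xyz":[0.0,0.32,0.03],"rot":[0,0,0.18],"grip":1},
    {"xyz":[0.0,0.375,0.03],"rot":[0,0,0.21],"grip":1},
    {"xyz":[0.0,0.43,0.03],"rot":[0,0,0.25],"grip":1},
    {"xyz":[0.0,0.48,0.03],"rot":[0,0,0.286],"grip":1},
    {"xyz":[0.0,0.48,0.03],"rot":[0,0,0.286],"grip":1},
    {"xyz":[0.0,0.48,0.03],"rot":[0,0,0.286],"grip":1}
  ]
}}

```text
time: 16.02
tcp_pos: [0.4567, 0.0299, 0.2404]
tool_rot: [[-0.002, 1.0, 0.001], [-0.001, 0.001, -1.0], [-1.0, -0.002, 0.001]]
contact_force: [-0.6, -0.6, 0.8]
opening: 0.0856
```

Run:
```python
from h import *
st(); w=optics.grab_frame("wrist"); save(w,"w10",None,1.25)
```

```text
t 16.02 tcp [0.4567 0.0299 0.2404] op 0.0856 F [-0.6 -0.6  0.8]
[[-0.002, 1.0, 0.001], [-0.001, 0.001, -1.0], [-1.0, -0.002, 0.001]] [ 0.509 -0.337 -0.199  0.    -1.71   1.062]
```

View pics/w10.png

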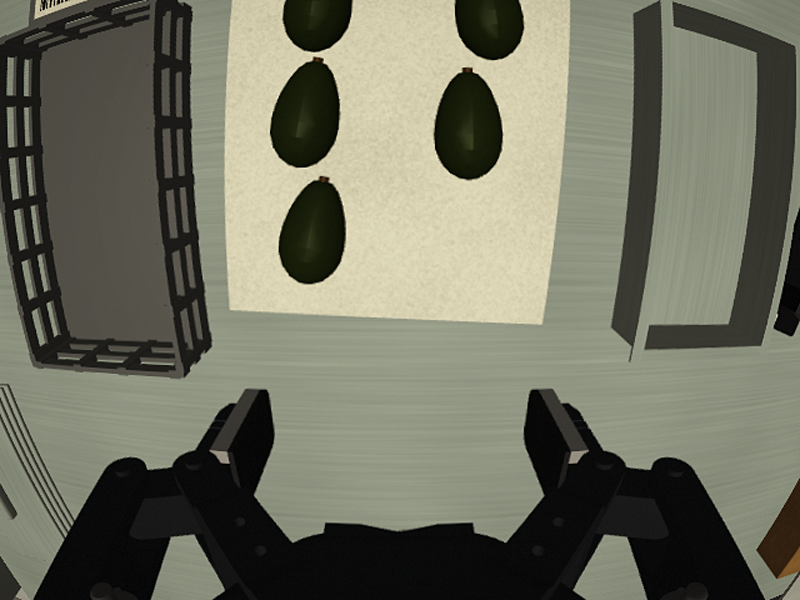

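```bash
cat >> h.py <<'E'
def avos(f,n="wrist",zc=.025,reg=(.38,.78,-.12,.19)):
    im=f["img"].astype(int); r,g,b=im[...,0],im[...,1],im[...,2]
    m=((im.max(2)<75)&(g-b>=3)).astype(np.uint8)
    m=cv2.morphologyEx(m,cv2.MORPH_OPEN,np.ones((5,5),np.uint8))
    m=cv2.morphologyEx(m,cv2.MORPH_CLOSE,np.ones((7,7),np.uint8))
    nn,l,s,c=cv2.connectedComponentsWithStats(m); out=[]
    for i in range(1,nn):
        if s[i,4]<300: continue
        p=pw(f,n,*c[i],zc)
        if not(reg[0]<p[0]<reg[1] and reg[2]<p[1]<reg[3]): continue
        ys,xs=np.nonzero(l==i)
        edge=xs.min()<=1 or ys.min()<=1 or xs.max()>=638 or ys.max()>=478
        cn=cv2.findContours((l==i).astype(np.uint8),cv2.RETR_EXTERNAL,cv2.CHAIN_APPROX_NONE)[0][0][:,0]
        P=np.array([pw(f,n,u,v,zc)[:2] for u,v in cn]).astype(np.float32)
        (cx,cy),(w,h),a=cv2.minAreaRect(P)
        if w<h: a+=90; w,h=h,w
        a=(a+90)%180-90
        out.append((round(cx,4),round(cy,4),round(w,3),round(h,3),round(a,1),"EDGE" if edge else ""))
    return sorted(out)
E
python3 - <<'E'
from h import *
w=optics.grab_frame("wrist")
for a in avos(w): print(a)
f=optics.grab_frame("side"); print("side")
for a in avos(f,"side"): print(a)
E
```

```text
(0.4737, 0.1019, 0.089, 0.054, -12.9, '')
(0.5624, -0.0251, 0.089, 0.054, 1.0, '')
(0.5728, 0.1062, 0.087, 0.056, -1.3, '')
(0.6451, -0.0435, 0.056, 0.051, -85.2, 'EDGE')
(0.6481, 0.0972, 0.056, 0.045, 85.4, 'EDGE')
side
(0.4703, 0.1105, 0.075, 0.057, -2.3, '')
(0.561, -0.0169, 0.081, 0.052, -2.3, '')
(0.5723, 0.114, 0.072, 0.058, -2.3, '')
(0.6614, -0.0347, 0.08, 0.051, -2.3, '')
(0.6678, 0.1044, 0.077, 0.054, -2.3, '')
```

```bash
python3 - <<'E'
s=open('h.py').read()
s=s.replace("        a=(a+90)%180-90\n","""        ii=np.random.default_rng(0).choice(len(xs),min(len(xs),1500),replace=False)
        Q=np.array([pw(f,n,xs[k],ys[k],zc)[:2] for k in ii]); ev,V=np.linalg.eigh(np.cov(Q.T)); a=np.degrees(np.arctan2(V[1,1],V[0,1]))
        a=(a+90)%180-90
""")
open('h.py','w').write(s)
E
python3 - <<'E'
from h import *
w=optics.grab_frame("wrist")
for a in avos(w): print(a)
E
```

```text
(0.4739, 0.1034, 0.086, 0.055, np.float64(-14.2), '')
(0.5627, -0.025, 0.089, 0.053, np.float64(1.6), '')
(0.5725, 0.1052, 0.089, 0.055, np.float64(-11.5), '')
(0.6454, -0.0431, 0.055, 0.051, np.float64(-77.2), 'EDGE')
(0.6487, 0.0973, 0.056, 0.045, np.float64(87.3), 'EDGE')
```

{"op": "send_rows", "data": {
  "plan": [
    {"xyz":[0.008,0.036,-0.03],"rot":[0,0,-0.1],"grip":1},
    {"xyz":[0.016,0.073,-0.07],"rot":[0,0,-0.2],"grip":1},
    {"xyz":[0.016,0.073,-0.12],"rot":[0,0,-0.21],"grip":1},
    {"xyz":[0.016,0.073,-0.16],"rot":[0,0,-0.21],"grip":1},
    {"xyz":[0.016,0.073,-0.195],"rot":[0,0,-0.21],"grip":1},
    {"xyz":[0.016,0.073,-0.2225],"rot":[0,0,-0.21],"grip":1},
    {"xyz":[0.016,0.073,-0.2225],"rot":[0,0,-0.21],"grip":1},
    {"xyz":[0.016,0.073,-0.2225],"rot":[0,0,-0.21],"grip":0.7},
    {"xyz":[0.016,0.073,-0.2225],"rot":[0,0,-0.21],"grip":0.6},
    {"xyz":[0.016,0.073,-0.2225],"rot":[0,0,-0.21],"grip":0.45},
    {"xyz":[0.016,0.073,-0.2225],"rot":[0,0,-0.21],"grip":0.45},
    {"xyz":[0.016,0.073,-0.2225],"rot":[0,0,-0.21],"grip":0.45}
  ]
}}

```text
time: 17.73
tcp_pos: [0.4749, 0.1019, 0.023]
tool_rot: [[0.005, 0.978, -0.208], [-0.002, -0.208, -0.978], [-1.0, 0.005, 0.001]]
contact_force: [-2.9, -6.4, 12.1]
opening: 0.0387
```

{"op": "send_rows", "data": {
  "plan": [
    {"xyz":[0,0,0],"rot":[0,0,0],"grip":0.45},
    {"xyz":[0,0,0],"rot":[0,0,0],"grip":0.45},
    {"xyz":[0,0,0],"rot":[0,0,0],"grip":0.45}
  ]
}}

```text
time: 18.1
tcp_pos: [0.4749, 0.1019, 0.023]
tool_rot: [[0.005, 0.978, -0.208], [-0.002, -0.208, -0.978], [-1.0, 0.005, 0.001]]
contact_force: [-3.5, -6.9, 12.8]
opening: 0.0391
```

Run:
```python
from h import *
st(); w=optics.grab_frame("wrist"); save(w,"w11",None,1.25)
```

```text
t 18.1 tcp [0.4749 0.1019 0.023 ] op 0.0391 F [-3.5 -6.9 12.8]
[[0.005, 0.978, -0.208], [-0.002, -0.208, -0.978], [-1.0, 0.005, 0.001]] [ 0.631 -0.219 -0.505  0.004 -1.282  0.729]
```

View pics/w11.png

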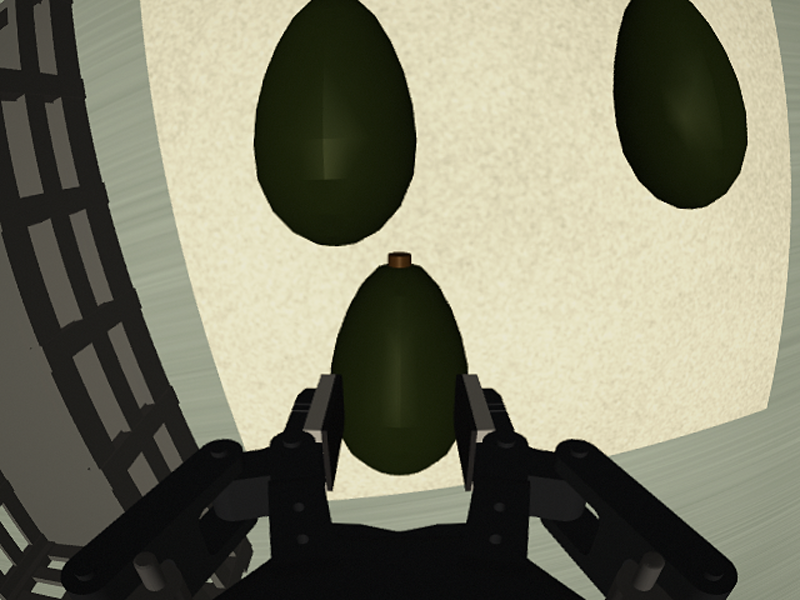

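{"op": "send_rows", "data": {
  "plan": [
    {"xyz":[0,0,0.005],"rot":[0,0,0],"grip":0},
    {"xyz":[0,0,0.03],"rot":[0,0,0],"grip":0},
    {"xyz":[0,0,0.07],"rot":[0,0,0],"grip":0},
    {"xyz":[0,0,0.112],"rot":[0,0,0.03],"grip":0},
    {"xyz":[-0.006,-0.05,0.112],"rot":[0,0,0.06],"grip":0},
    {"xyz":[-0.012,-0.1,0.112],"rot":[0,0,0.09],"grip":0},
    {"xyz":[-0.018,-0.15,0.112],"rot":[0,0,0.12],"grip":0},
    {"xyz":[-0.024,-0.2,0.112],"rot":[0,0,0.15],"grip":0},
    {"xyz":[-0.03,-0.25,0.112],"rot":[0,0,0.18],"grip":0},
    {"xyz":[-0.036,-0.3,0.112],"rot":[0,0,0.21],"grip":0},
    {"xyz":[-0.043,-0.35,0.112],"rot":[0,0,0.21],"grip":0},
    {"xyz":[-0.043,-0.3675,0.112],"rot":[0,0,0.21],"grip":0}
  ]
}}

```text
time: 19.65
tcp_pos: [0.4292, -0.2665, 0.1309]
tool_rot: [[-0.0, 1.0, -0.003], [0.0, -0.003, -1.0], [-1.0, -0.0, -0.0]]
contact_force: [0.7, -0.6, -2.6]
opening: 0.0377
```

Run:
```python
from h import *
st(); w=optics.grab_frame("wrist"); save(w,"w12",None,1.25)
```

```text
t 19.65 tcp [ 0.4292 -0.2665  0.1309] op 0.0377 F [ 0.7 -0.6 -2.6]
[[-0.0, 1.0, -0.003], [0.0, -0.003, -1.0], [-1.0, -0.0, -0.0]] [-0.156 -0.211 -0.297 -0.    -1.485  1.725]
```

View pics/w12.png

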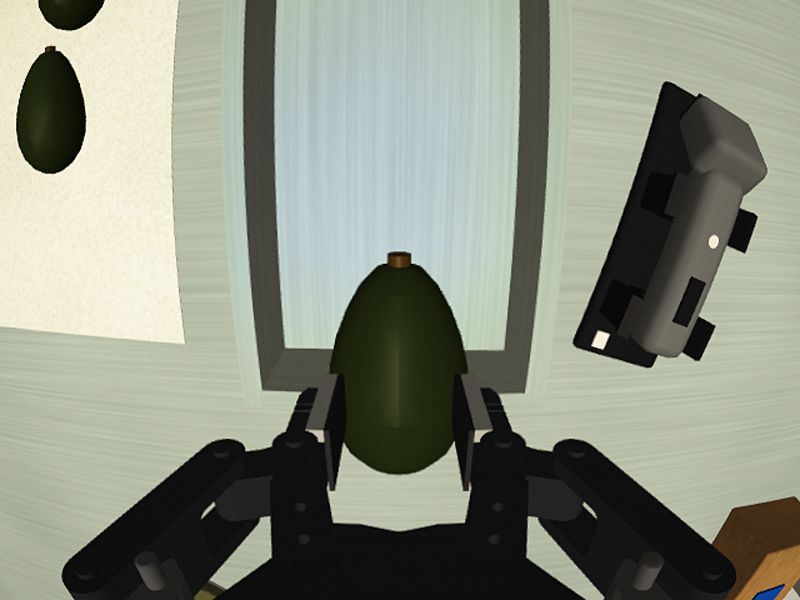

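{"op": "send_rows", "data": {
  "plan": [
    {"xyz":[0.015,0.001,0],"rot":[0,0,0],"grip":0},
    {"xyz":[0.016,0.001,-0.04],"rot":[0,0,0],"grip":0},
    {"xyz":[0.016,0.001,-0.075],"rot":[0,0,0],"grip":0},
    {"xyz":[0.016,0.001,-0.095],"rot":[0,0,0],"grip":0},
    {"xyz":[0.016,0.001,-0.101],"rot":[0,0,0],"grip":0},
    {"xyz":[0.016,0.001,-0.101],"rot":[0,0,0],"grip":0.5},
    {"xyz":[0.016,0.001,-0.101],"rot":[0,0,0],"grip":0.8},
    {"xyz":[0.016,0.001,-0.101],"rot":[0,0,0],"grip":1},
    {"xyz":[0.016,0.001,-0.101],"rot":[0,0,0],"grip":1},
    {"xyz":[0.016,0.001,-0.06],"rot":[0,0,0],"grip":1},
    {"xyz":[0.016,0.001,-0.0],"rot":[0,0,0],"grip":1},
    {"xyz":[0.016,0.001,0.05],"rot":[0,0,0],"grip":1}
  ]
}}

```text
time: 21.2
tcp_pos: [0.446, -0.2637, 0.1837]
tool_rot: [[0.002, 1.0, 0.0], [-0.001, 0.0, -1.0], [-1.0, 0.002, 0.001]]
contact_force: [0.8, -0.6, -0.6]
opening: 0.0854
```

Run:
```python
from h import *
st(); w=optics.grab_frame("wrist"); save(w,"w13",None,1)
```

```text
t 21.2 tcp [ 0.446  -0.2637  0.1837] op 0.0854 F [ 0.8 -0.6 -0.6]
[[0.002, 1.0, 0.0], [-0.001, 0.0, -1.0], [-1.0, 0.002, 0.001]] [-1.450e-01 -1.830e-01 -1.770e-01  1.000e-03 -1.575e+00  1.715e+00]
```

View pics/w13.png

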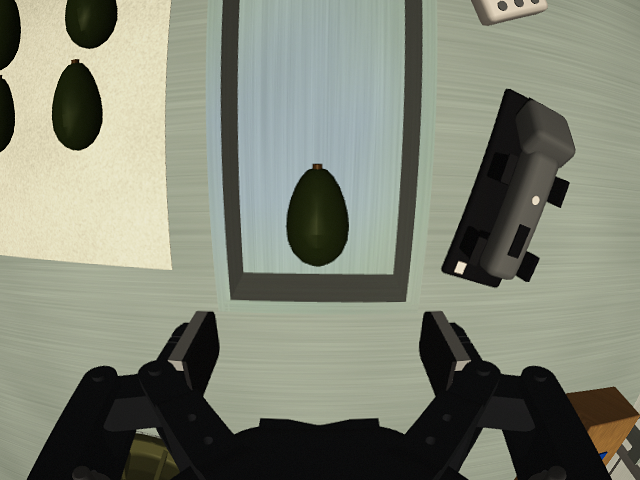

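{"op": "send_rows", "data": {
  "plan": [
    {"xyz":[0.012,0.05,0.01],"rot":[0,0,0],"grip":1},
    {"xyz":[0.024,0.1,0.02],"rot":[0,0,0],"grip":1},
    {"xyz":[0.036,0.15,0.03],"rot":[0,0,0],"grip":1},
    {"xyz":[0.048,0.2,0.037],"rot":[0,0,0],"grip":1},
    {"xyz":[0.054,0.234,0.037],"rot":[0,0,0],"grip":1},
    {"xyz":[0.054,0.234,0.037],"rot":[0,0,0],"grip":1},
    {"xyz":[0.054,0.234,0.037],"rot":[0,0,0],"grip":1}
  ]
}}

```text
time: 22.12
tcp_pos: [0.4999, -0.0297, 0.2179]
tool_rot: [[0.0, 1.0, 0.0], [-0.0, 0.0, -1.0], [-1.0, 0.0, 0.0]]
contact_force: [0.8, 0.4, -0.1]
opening: 0.0858
```

Run:
```python
from h import *
st(); w=optics.grab_frame("wrist"); save(w,"w14",None,1)
for a in avos(w): print(a)
```

```text
t 22.12 tcp [ 0.4999 -0.0297  0.2179] op 0.0858 F [ 0.8  0.4 -0.1]
[[0.0, 1.0, 0.0], [-0.0, 0.0, -1.0], [-1.0, 0.0, 0.0]] [ 0.344 -0.225 -0.151  0.    -1.645  1.227]
(0.5623, -0.0244, 0.088, 0.054, np.float64(0.3), '')
(0.5728, 0.1059, 0.087, 0.057, np.float64(-12.0), '')
(0.661, -0.0422, 0.085, 0.054, np.float64(7.8), 'EDGE')
(0.6698, 0.0968, 0.088, 0.056, np.float64(-7.5), 'EDGE')
```

View pics/w14.png

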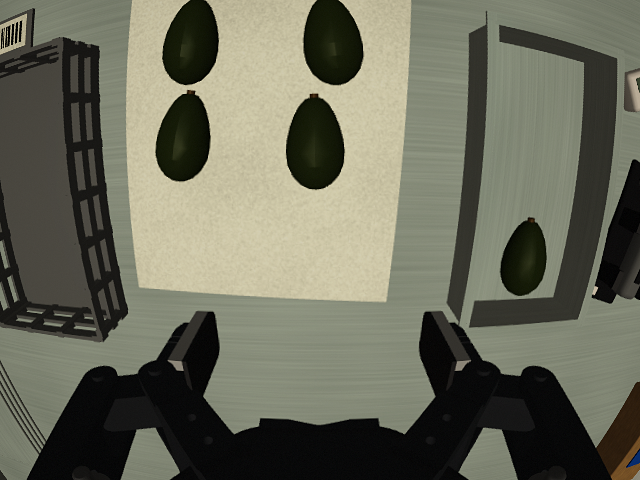

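{"op": "send_rows", "data": {
  "plan": [
    {"xyz":[0.04,0.003,-0.03],"rot":[0,0,0],"grip":1},
    {"xyz":[0.062,0.005,-0.07],"rot":[0,0,0],"grip":1},
    {"xyz":[0.062,0.005,-0.12],"rot":[0,0,0],"grip":1},
    {"xyz":[0.062,0.005,-0.155],"rot":[0,0,0],"grip":1},
    {"xyz":[0.062,0.005,-0.185],"rot":[0,0,0],"grip":1},
    {"xyz":[0.062,0.005,-0.196],"rot":[0,0,0],"grip":1},
    {"xyz":[0.062,0.005,-0.196],"rot":[0,0,0],"grip":0.7},
    {"xyz":[0.062,0.005,-0.196],"rot":[0,0,0],"grip":0.6},
    {"xyz":[0.062,0.005,-0.195],"rot":[0,0,0],"grip":0.45},
    {"xyz":[0.062,0.005,-0.194],"rot":[0,0,0],"grip":0.4},
    {"xyz":[0.062,0.005,-0.194],"rot":[0,0,0],"grip":0.4},
    {"xyz":[0.062,0.005,-0.194],"rot":[0,0,0],"grip":0.4}
  ]
}}

```text
time: 23.68
tcp_pos: [0.5625, -0.0244, 0.0247]
tool_rot: [[0.001, 1.0, 0.001], [-0.0, 0.001, -1.0], [-1.0, 0.001, 0.0]]
contact_force: [0.5, -0.6, 2.8]
opening: 0.0377
```

{"op": "send_rows", "data": {
  "plan": [
    {"xyz":[0,0,0],"rot":[0,0,0],"grip":0.2},
    {"xyz":[0,0,0],"rot":[0,0,0],"grip":0}
  ]
}}

```text
time: 23.92
tcp_pos: [0.5625, -0.0244, 0.0247]
tool_rot: [[0.001, 1.0, 0.0], [-0.0, 0.0, -1.0], [-1.0, 0.001, 0.0]]
contact_force: [0.5, 0.4, 5.4]
opening: 0.038
```

{"op": "send_rows", "data": {
  "plan": [
    {"xyz":[0,0,0.03],"rot":[0,0,0],"grip":0},
    {"xyz":[0,0,0.07],"rot":[0,0,0],"grip":0},
    {"xyz":[0,-0.01,0.107],"rot":[0,0,0],"grip":0},
    {"xyz":[-0.005,-0.06,0.107],"rot":[0,0,0],"grip":0},
    {"xyz":[-0.01,-0.11,0.107],"rot":[0,0,0],"grip":0},
    {"xyz":[-0.015,-0.16,0.107],"rot":[0,0,0],"grip":0},
    {"xyz":[-0.02,-0.21,0.107],"rot":[0,0,0],"grip":0},
    {"xyz":[-0.0215,-0.24,0.107],"rot":[0,0,0],"grip":0},
    {"xyz":[-0.0215,-0.24,0.107],"rot":[0,0,0],"grip":0},
    {"xyz":[-0.0215,-0.24,0.107],"rot":[0,0,0],"grip":0}
  ]
}}

```text
time: 25.18
tcp_pos: [0.54, -0.2639, 0.1298]
tool_rot: [[-0.002, 1.0, 0.0], [0.001, 0.0, -1.0], [-1.0, -0.002, -0.001]]
contact_force: [1.0, 0.1, -1.9]
opening: 0.0374
```

Run:
```python
from h import *
st(); w=optics.grab_frame("wrist"); save(w,"w15",None,1)
```

```text
t 25.18 tcp [ 0.54   -0.2639  0.1298] op 0.0374 F [ 1.   0.1 -1.9]
[[-0.002, 1.0, 0.0], [0.001, 0.0, -1.0], [-1.0, -0.002, -0.001]] [-1.220e-01  5.100e-02 -5.200e-02 -1.000e-03 -1.470e+00  1.693e+00]
```

View pics/w15.png

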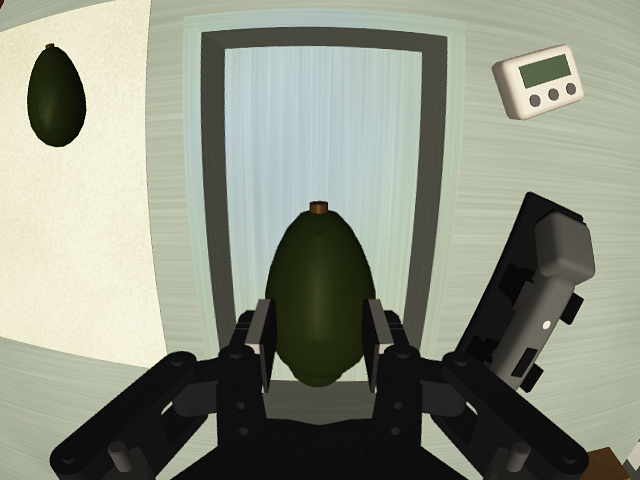

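{"op": "send_rows", "data": {
  "plan": [
    {"xyz":[0.009,-0.001,0],"rot":[0,0,0],"grip":0},
    {"xyz":[0.009,-0.001,-0.04],"rot":[0,0,0],"grip":0},
    {"xyz":[0.009,-0.001,-0.075],"rot":[0,0,0],"grip":0},
    {"xyz":[0.009,-0.001,-0.093],"rot":[0,0,0],"grip":0},
    {"xyz":[0.009,-0.001,-0.1],"rot":[0,0,0],"grip":0},
    {"xyz":[0.009,-0.001,-0.1],"rot":[0,0,0],"grip":0.5},
    {"xyz":[0.009,-0.001,-0.1],"rot":[0,0,0],"grip":0.8},
    {"xyz":[0.009,-0.001,-0.1],"rot":[0,0,0],"grip":1},
    {"xyz":[0.009,-0.001,-0.1],"rot":[0,0,0],"grip":1},
    {"xyz":[0.009,-0.001,-0.06],"rot":[0,0,0],"grip":1},
    {"xyz":[0.009,-0.001,-0.0],"rot":[0,0,0],"grip":1},
    {"xyz":[0.009,-0.001,0.05],"rot":[0,0,0],"grip":1}
  ]
}}

```text
time: 26.72
tcp_pos: [0.5495, -0.2657, 0.1838]
tool_rot: [[0.002, 1.0, 0.0], [-0.001, 0.0, -1.0], [-1.0, 0.002, 0.001]]
contact_force: [0.8, 0.6, 0.1]
opening: 0.0857
```

{"op": "send_rows", "data": {
  "plan": [
    {"xyz":[0.01,0.05,0.01],"rot":[0,0,0],"grip":1},
    {"xyz":[0.02,0.1,0.02],"rot":[0,0,0],"grip":1},
    {"xyz":[0.03,0.15,0.03],"rot":[0,0,0],"grip":1},
    {"xyz":[0.035,0.2,0.035],"rot":[0,0,0],"grip":1},
    {"xyz":[0.035,0.235,0.035],"rot":[0,0,0],"grip":1},
    {"xyz":[0.035,0.235,0.035],"rot":[0,0,0],"grip":1},
    {"xyz":[0.035,0.235,0.035],"rot":[0,0,0],"grip":1}
  ]
}}

```text
time: 27.6
tcp_pos: [0.5845, -0.0308, 0.2161]
tool_rot: [[0.0, 1.0, 0.0], [-0.0, 0.0, -1.0], [-1.0, 0.0, 0.0]]
contact_force: [-0.4, -0.1, 0.2]
opening: 0.0854
```

Run:
```python
from h import *
st(); w=optics.grab_frame("wrist"); save(w,"w16",None,1)
for a in avos(w): print(a)
```

```text
t 27.6 tcp [ 0.5845 -0.0308  0.2161] op 0.0854 F [-0.4 -0.1  0.2]
[[0.0, 1.0, 0.0], [-0.0, 0.0, -1.0], [-1.0, 0.0, 0.0]] [ 2.900e-01  1.000e-03  5.400e-02  0.000e+00 -1.623e+00  1.281e+00]
(0.4304, 0.1263, 0.089, 0.015, np.float64(-34.2), '')
(0.5723, 0.1061, 0.09, 0.055, np.float64(-14.3), '')
(0.6639, -0.0425, 0.09, 0.055, np.float64(8.5), '')
(0.6696, 0.0961, 0.087, 0.056, np.float64(-9.1), '')
```

View pics/w16.png

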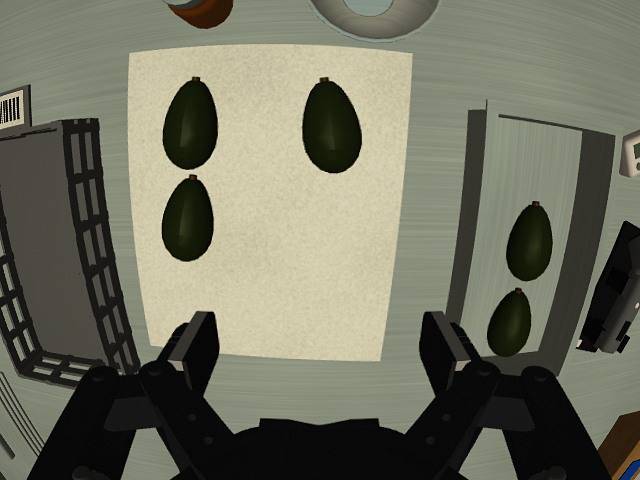

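{"op": "send_rows", "data": {
  "plan": [
    {"xyz":[0.04,-0.006,-0.03],"rot":[0,0,0.06],"grip":1},
    {"xyz":[0.079,-0.0117,-0.07],"rot":[0,0,0.12],"grip":1},
    {"xyz":[0.079,-0.0117,-0.12],"rot":[0,0,0.12],"grip":1},
    {"xyz":[0.079,-0.0117,-0.155],"rot":[0,0,0.12],"grip":1},
    {"xyz":[0.079,-0.0117,-0.185],"rot":[0,0,0.12],"grip":1},
    {"xyz":[0.079,-0.0117,-0.194],"rot":[0,0,0.12],"grip":1},
    {"xyz":[0.079,-0.0117,-0.194],"rot":[0,0,0.12],"grip":0.7},
    {"xyz":[0.079,-0.0117,-0.194],"rot":[0,0,0.12],"grip":0.6},
    {"xyz":[0.079,-0.0117,-0.193],"rot":[0,0,0.12],"grip":0.45},
    {"xyz":[0.079,-0.0117,-0.192],"rot":[0,0,0.12],"grip":0.4},
    {"xyz":[0.079,-0.0117,-0.192],"rot":[0,0,0.12],"grip":0.2},
    {"xyz":[0.079,-0.0117,-0.192],"rot":[0,0,0.12],"grip":0}
  ]
}}

```text
time: 29.15
tcp_pos: [0.6641, -0.042, 0.0248]
tool_rot: [[0.002, 0.993, 0.12], [-0.0, 0.12, -0.993], [-1.0, 0.002, 0.0]]
contact_force: [0.3, 1.0, 3.6]
opening: 0.0375
```

{"op": "send_rows", "data": {
  "plan": [
    {"xyz":[0,0,0],"rot":[0,0,0],"grip":0},
    {"xyz":[0,0,0],"rot":[0,0,0],"grip":0}
  ]
}}

```text
time: 29.4
tcp_pos: [0.6641, -0.042, 0.0248]
tool_rot: [[0.002, 0.993, 0.12], [0.0, 0.12, -0.993], [-1.0, 0.002, 0.0]]
contact_force: [0.5, 2.1, 5.2]
opening: 0.0376
```

Run:
```python
from h import *
f={"img":cv2.imread("pics/w16.png")[:,:,::-1]}
s=optics.grab_frame("side"); save(s,"si17",(195,220,365,355),4.4)
for a in avos(s,"side",.029,(.36,.7,-.36,-.17)): print(a)
```

```text
(0.4431, -0.2567, 0.084, 0.053, np.float64(-0.1), '')
(0.5079, -0.1795, 0.2, 0.038, np.float64(-4.8), '')
(0.547, -0.265, 0.084, 0.061, np.float64(4.5), '')
(0.6012, -0.3462, 0.154, 0.027, np.float64(1.0), '')
```

View pics/si17.png

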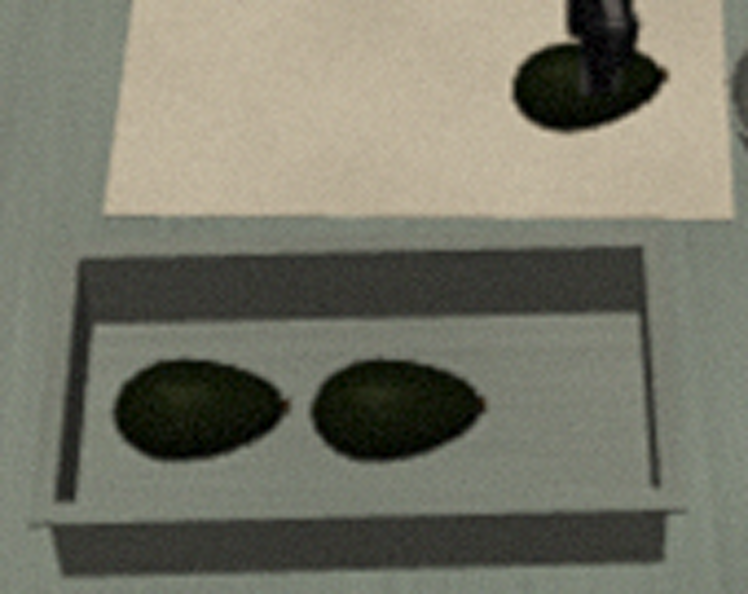

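{"op": "send_rows", "data": {
  "plan": [
    {"xyz":[0,0,0.03],"rot":[0,0,0],"grip":0},
    {"xyz":[0,0,0.07],"rot":[0,0,-0.03],"grip":0},
    {"xyz":[0,-0.01,0.107],"rot":[0,0,-0.06],"grip":0},
    {"xyz":[-0.005,-0.06,0.107],"rot":[0,0,-0.12],"grip":0},
    {"xyz":[-0.015,-0.11,0.107],"rot":[0,0,-0.12],"grip":0},
    {"xyz":[-0.025,-0.16,0.107],"rot":[0,0,-0.12],"grip":0},
    {"xyz":[-0.033,-0.21,0.107],"rot":[0,0,-0.12],"grip":0},
    {"xyz":[-0.0345,-0.248,0.107],"rot":[0,0,-0.12],"grip":0},
    {"xyz":[-0.0345,-0.248,0.107],"rot":[0,0,-0.12],"grip":0},
    {"xyz":[-0.0345,-0.248,0.107],"rot":[0,0,-0.12],"grip":0}
  ]
}}

```text
time: 30.7
tcp_pos: [0.6283, -0.2898, 0.1294]
tool_rot: [[-0.002, 1.0, -0.0], [0.001, -0.0, -1.0], [-1.0, -0.002, -0.001]]
contact_force: [0.4, 0.5, -1.4]
opening: 0.0374
```

Run:
```python
from h import *
st(); w=optics.grab_frame("wrist"); save(w,"w17",None,1)
```

```text
t 30.7 tcp [ 0.6283 -0.2898  0.1294] op 0.0374 F [ 0.4  0.5 -1.4]
[[-0.002, 1.0, -0.0], [0.001, -0.0, -1.0], [-1.0, -0.002, -0.001]] [-1.450e-01  2.910e-01  2.160e-01 -1.000e-03 -1.499e+00  1.715e+00]
```

View pics/w17.png

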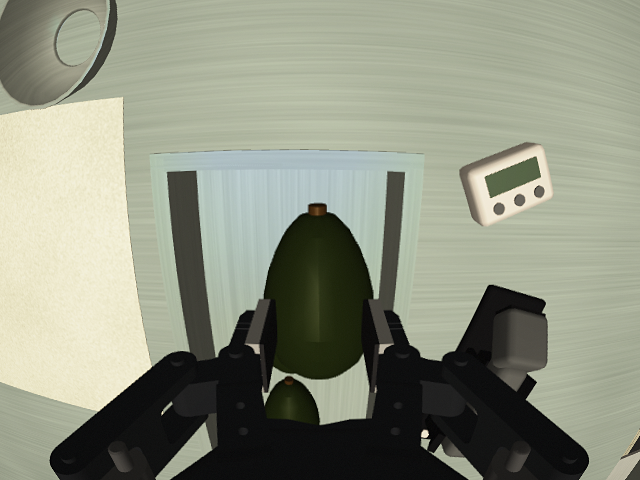

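{"op": "send_rows", "data": {
  "plan": [
    {"xyz":[0,0,-0.04],"rot":[0,0,0],"grip":0},
    {"xyz":[0,0,-0.075],"rot":[0,0,0],"grip":0},
    {"xyz":[0,0,-0.093],"rot":[0,0,0],"grip":0},
    {"xyz":[0,0,-0.099],"rot":[0,0,0],"grip":0},
    {"xyz":[0,0,-0.099],"rot":[0,0,0],"grip":0.5},
    {"xyz":[0,0,-0.099],"rot":[0,0,0],"grip":0.75},
    {"xyz":[0,0,-0.099],"rot":[0,0,0],"grip":0.75},
    {"xyz":[0,0,-0.099],"rot":[0,0,0],"grip":0.75},
    {"xyz":[0,0,-0.06],"rot":[0,0,0],"grip":0.75},
    {"xyz":[0,0,0],"rot":[0,0,0],"grip":0.75},
    {"xyz":[0,0,0.05],"rot":[0,0,0],"grip":1}
  ]
}}

```text
time: 32.12
tcp_pos: [0.629, -0.2905, 0.1839]
tool_rot: [[0.002, 1.0, 0.0], [-0.001, 0.0, -1.0], [-1.0, 0.002, 0.001]]
contact_force: [0.9, -0.0, 0.5]
opening: 0.0798
```

Run:
```python
from h import *
st(); s=optics.grab_frame("side"); save(s,"si18",(195,170,365,355),4)
for a in avos(s,"side"): print(a)
```

```text
t 32.12 tcp [ 0.629  -0.2905  0.1839] op 0.0798 F [ 0.9 -0.   0.5]
[[0.002, 1.0, 0.0], [-0.001, 0.0, -1.0], [-1.0, 0.002, 0.001]] [-1.450e-01  2.850e-01  3.080e-01  1.000e-03 -1.592e+00  1.716e+00]
```

View pics/si18.png

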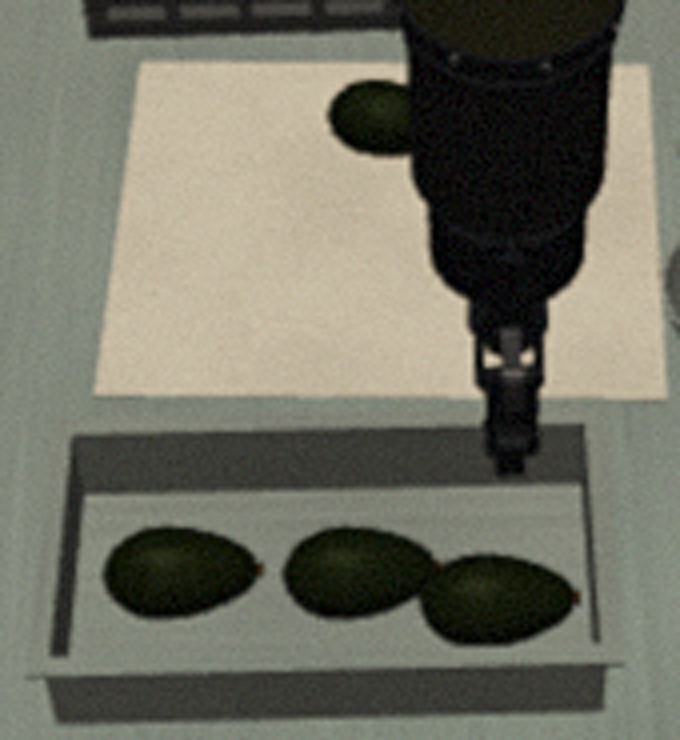

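{"op": "send_rows", "data": {
  "plan": [
    {"xyz":[-0.013,0.05,0.03],"rot":[0,0,0],"grip":1},
    {"xyz":[-0.026,0.1,0.03],"rot":[0,0,0],"grip":1},
    {"xyz":[-0.039,0.155,0.03],"rot":[0,0,0],"grip":1},
    {"xyz":[-0.052,0.21,0.03],"rot":[0,0,0],"grip":1},
    {"xyz":[-0.065,0.26,0.03],"rot":[0,0,0],"grip":1},
    {"xyz":[-0.078,0.31,0.03],"rot":[0,0,0],"grip":1},
    {"xyz":[-0.09,0.36,0.03],"rot":[0,0,0],"grip":1},
    {"xyz":[-0.099,0.39,0.03],"rot":[0,0,0],"grip":1},
    {"xyz":[-0.099,0.39,0.03],"rot":[0,0,0],"grip":1},
    {"xyz":[-0.099,0.39,0.03],"rot":[0,0,0],"grip":1}
  ]
}}

```text
time: 33.42
tcp_pos: [0.5301, 0.0995, 0.2111]
tool_rot: [[0.0, 1.0, 0.0], [-0.0, 0.0, -1.0], [-1.0, 0.0, 0.0]]
contact_force: [0.1, -0.4, 0.9]
opening: 0.0854
```

Run:
```python
from h import *
st(); w=optics.grab_frame("wrist"); save(w,"w19",None,1)
for a in avos(w): print(a)
```

```text
t 33.42 tcp [0.5301 0.0995 0.2111] op 0.0854 F [ 0.1 -0.4  0.9]
[[0.0, 1.0, 0.0], [-0.0, 0.0, -1.0], [-1.0, 0.0, 0.0]] [ 0.559 -0.122 -0.073  0.    -1.619  1.012]
(0.5738, 0.1057, 0.087, 0.054, np.float64(-11.2), '')
(0.6708, 0.0941, 0.092, 0.054, np.float64(-9.2), '')
```

View pics/w19.png

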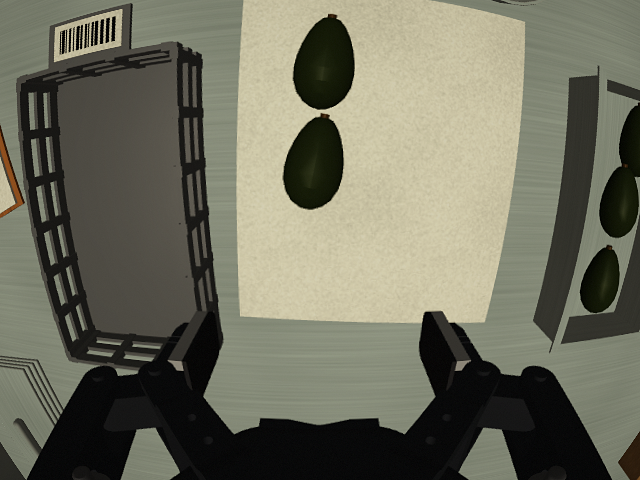

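Next: the near one of the two left at (.573,.105), yaw −11°.

{"op": "send_rows", "data": {
  "plan": [
    {"xyz":[0.02,0.003,-0.03],"rot":[0,0,-0.1],"grip":1},
    {"xyz":[0.043,0.006,-0.07],"rot":[0,0,-0.19],"grip":1},
    {"xyz":[0.043,0.006,-0.12],"rot":[0,0,-0.19],"grip":1},
    {"xyz":[0.043,0.006,-0.155],"rot":[0,0,-0.19],"grip":1},
    {"xyz":[0.043,0.006,-0.18],"rot":[0,0,-0.19],"grip":1},
    {"xyz":[0.043,0.006,-0.189],"rot":[0,0,-0.19],"grip":1},
    {"xyz":[0.043,0.006,-0.189],"rot":[0,0,-0.19],"grip":0.7},
    {"xyz":[0.043,0.006,-0.189],"rot":[0,0,-0.19],"grip":0.6},
    {"xyz":[0.043,0.006,-0.188],"rot":[0,0,-0.19],"grip":0.45},
    {"xyz":[0.043,0.006,-0.187],"rot":[0,0,-0.19],"grip":0.4},
    {"xyz":[0.043,0.006,-0.187],"rot":[0,0,-0.19],"grip":0.2},
    {"xyz":[0.043,0.006,-0.187],"rot":[0,0,-0.19],"grip":0}
  ]
}}

```text
time: 34.98
tcp_pos: [0.5734, 0.106, 0.0246]
tool_rot: [[0.001, 0.982, -0.188], [0.0, -0.188, -0.982], [-1.0, 0.001, -0.0]]
contact_force: [0.0, -0.4, 3.2]
opening: 0.0377
```

{"op": "send_rows", "data": {
  "plan": [
    {"xyz":[0,0,0],"rot":[0,0,0],"grip":0},
    {"xyz":[0,0,0],"rot":[0,0,0],"grip":0}
  ]
}}

```text
time: 35.22
tcp_pos: [0.5733, 0.106, 0.0246]
tool_rot: [[0.001, 0.982, -0.188], [0.0, -0.188, -0.982], [-1.0, 0.001, -0.0]]
contact_force: [-0.6, 0.2, 4.7]
opening: 0.0376
```

Run:
```python
from h import *
w=optics.grab_frame("wrist"); save(w,"w20",None,1.25)
s=optics.grab_frame("scene"); save(s,"sc20",(310,150,410,250),6)
```

```text
(no output)
```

View pics/w20.png

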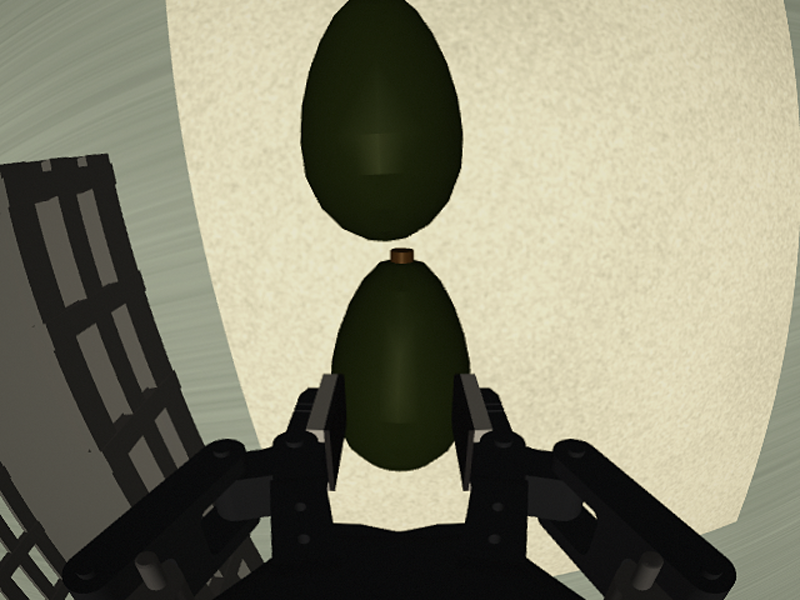

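View pics/sc20.png

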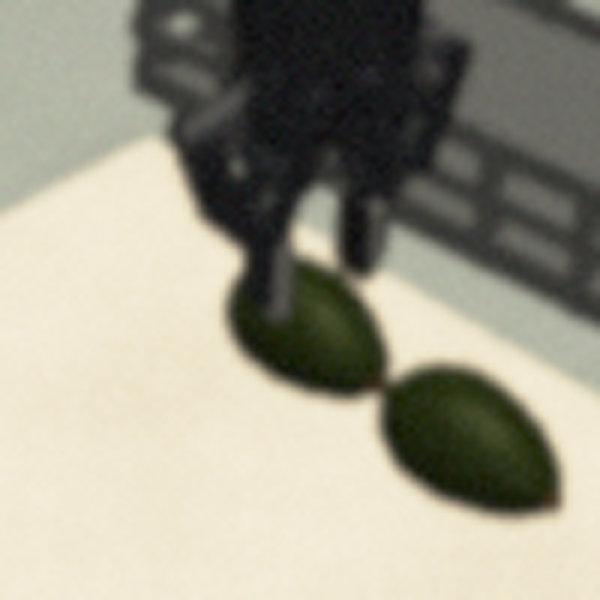

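{"op": "send_rows", "data": {
  "plan": [
    {"xyz":[0,0,0],"rot":[0,0,0],"grip":0.6},
    {"xyz":[0,0,0],"rot":[0,0,0],"grip":1},
    {"xyz":[0,0,0],"rot":[0,0,0],"grip":1},
    {"xyz":[0,0,0],"rot":[0,0,0],"grip":1},
    {"xyz":[0,0,0.05],"rot":[0,0,0],"grip":1},
    {"xyz":[0,0,0.1],"rot":[0,0,0],"grip":1},
    {"xyz":[0.05,-0.006,0.12],"rot":[0,0,0.03],"grip":1},
    {"xyz":[0.06,-0.012,0.12],"rot":[0,0,0.03],"grip":1},
    {"xyz":[0.06,-0.012,0.12],"rot":[0,0,0.03],"grip":1}
  ]
}}

```text
time: 36.45
tcp_pos: [0.6327, 0.0934, 0.1425]
tool_rot: [[-0.002, 0.987, -0.16], [-0.001, -0.16, -0.987], [-1.0, -0.002, 0.001]]
contact_force: [-0.1, -0.3, -0.3]
opening: 0.0856
```

Run:
```python
from h import *
st(); w=optics.grab_frame("wrist"); save(w,"w21",None,1)
for a in avos(w): print(a)
```

```text
t 36.45 tcp [0.6327 0.0934 0.1425] op 0.0856 F [-0.1 -0.3 -0.3]
[[-0.002, 0.987, -0.16], [-0.001, -0.16, -0.987], [-1.0, -0.002, 0.001]] [ 0.459  0.15   0.077 -0.    -1.5    0.951]
(0.5089, -0.0109, 0.071, 0.012, np.float64(24.7), '')
(0.6211, 0.101, 0.19, 0.055, np.float64(-7.0), '')
```

View pics/w21.png

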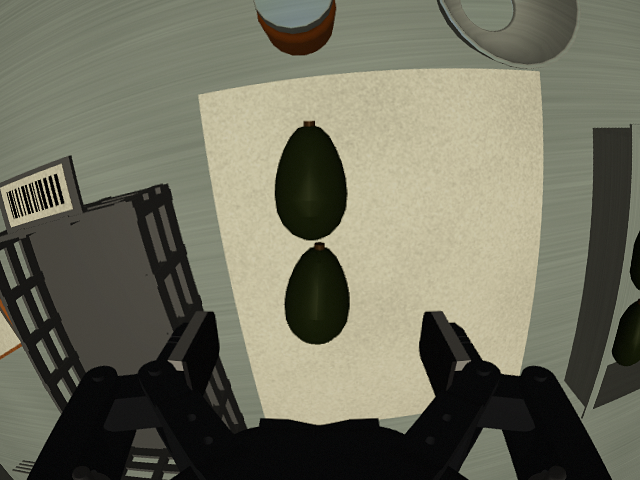

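{"op": "send_rows", "data": {
  "plan": [
    {"xyz":[0.038,0.001,-0.01],"rot":[0,0,0],"grip":1},
    {"xyz":[0.038,0.001,-0.05],"rot":[0,0,0],"grip":1},
    {"xyz":[0.038,0.001,-0.09],"rot":[0,0,0],"grip":1},
    {"xyz":[0.038,0.001,-0.11],"rot":[0,0,0],"grip":1},
    {"xyz":[0.038,0.001,-0.12],"rot":[0,0,0],"grip":1},
    {"xyz":[0.038,0.001,-0.12],"rot":[0,0,0],"grip":0.7},
    {"xyz":[0.038,0.001,-0.12],"rot":[0,0,0],"grip":0.6},
    {"xyz":[0.038,0.001,-0.119],"rot":[0,0,0],"grip":0.45},
    {"xyz":[0.038,0.001,-0.118],"rot":[0,0,0],"grip":0.4},
    {"xyz":[0.038,0.001,-0.118],"rot":[0,0,0],"grip":0.2},
    {"xyz":[0.038,0.001,-0.118],"rot":[0,0,0],"grip":0},
    {"xyz":[0.038,0.001,-0.118],"rot":[0,0,0],"grip":0}
  ]
}}

```text
time: 38.0
tcp_pos: [0.6716, 0.0948, 0.0268]
tool_rot: [[0.002, 0.987, -0.159], [0.0, -0.159, -0.987], [-1.0, 0.002, -0.0]]
contact_force: [1.9, -0.4, 4.2]
opening: 0.0368
```

Run:
```python
from h import *
st(); w=optics.grab_frame("wrist"); save(w,"w22",None,1.25)
```

```text
t 38.0 tcp [0.6716 0.0948 0.0268] op 0.0368 F [ 1.9 -0.4  4.2]
[[0.002, 0.987, -0.159], [0.0, -0.159, -0.987], [-1.0, 0.002, -0.0]] [ 4.350e-01  2.950e-01  3.200e-02  1.000e-03 -1.306e+00  9.760e-01]
```

View pics/w22.png

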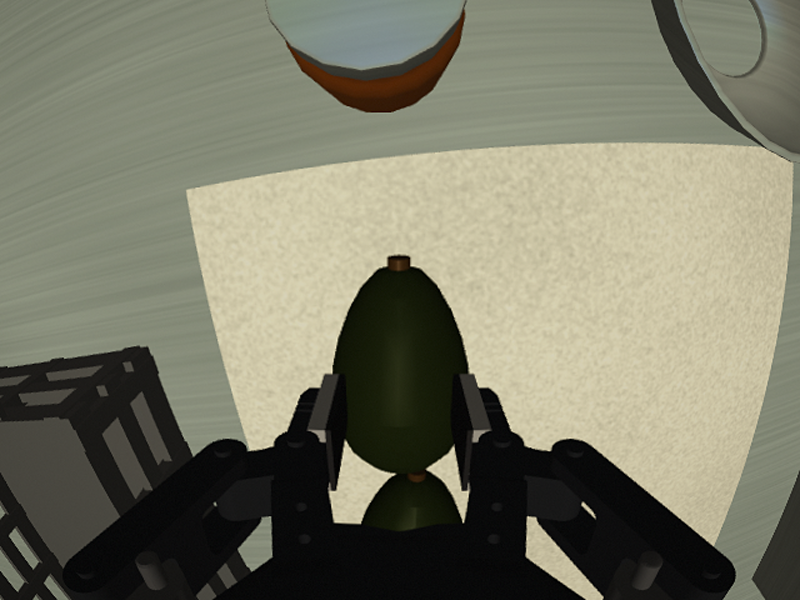

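{"op": "send_rows", "data": {
  "plan": [
    {"xyz":[0,0,0],"rot":[0,0,0],"grip":0.7},
    {"xyz":[0,0,0],"rot":[0,0,0],"grip":0.7},
    {"xyz":[0,0,0],"rot":[0,0,0],"grip":0.7},
    {"xyz":[0,0,0],"rot":[0,0,0],"grip":0.7}
  ]
}}

```text
time: 38.55
tcp_pos: [0.6708, 0.0948, 0.0257]
tool_rot: [[-0.0, 0.987, -0.159], [-0.0, -0.159, -0.987], [-1.0, -0.0, 0.0]]
contact_force: [-0.6, -0.0, -0.6]
opening: 0.0596
```

{"op": "send_rows", "data": {
  "plan": [
    {"xyz":[0,0,0],"rot":[0,0,0],"grip":0.6},
    {"xyz":[0,0,0],"rot":[0,0,0],"grip":0.6},
    {"xyz":[0,0,0],"rot":[0,0,0],"grip":0.6}
  ]
}}

```text
time: 38.92
tcp_pos: [0.671, 0.0948, 0.026]
tool_rot: [[0.0, 0.987, -0.159], [-0.0, -0.159, -0.987], [-1.0, 0.0, 0.0]]
contact_force: [0.4, 0.3, -0.5]
opening: 0.0512
```

{"op": "send_rows", "data": {
  "plan": [
    {"xyz":[0,0,0],"rot":[0,0,0],"grip":0.55},
    {"xyz":[0,0,0],"rot":[0,0,0],"grip":0.55},
    {"xyz":[0,0,0],"rot":[0,0,0],"grip":0.55}
  ]
}}

```text
time: 39.3
tcp_pos: [0.671, 0.0948, 0.026]
tool_rot: [[0.0, 0.987, -0.159], [-0.0, -0.159, -0.987], [-1.0, 0.0, 0.0]]
contact_force: [-0.1, 0.1, 0.2]
opening: 0.0463
```

{"op": "send_rows", "data": {
  "plan": [
    {"xyz":[0,0,0],"rot":[0,0,0],"grip":0.5},
    {"xyz":[0,0,0],"rot":[0,0,0],"grip":0.5},
    {"xyz":[0,0,0],"rot":[0,0,0],"grip":0.5}
  ]
}}

```text
time: 39.67
tcp_pos: [0.671, 0.0948, 0.026]
tool_rot: [[0.0, 0.987, -0.159], [-0.0, -0.159, -0.987], [-1.0, 0.0, 0.0]]
contact_force: [0.7, -0.5, -0.1]
opening: 0.0427
```

{"op": "send_rows", "data": {
  "plan": [
    {"xyz":[0,0,0],"rot":[0,0,0],"grip":0.45},
    {"xyz":[0,0,0],"rot":[0,0,0],"grip":0.45},
    {"xyz":[0,0,0],"rot":[0,0,0],"grip":0.45}
  ]
}}

```text
time: 40.05
tcp_pos: [0.671, 0.0947, 0.0262]
tool_rot: [[0.0, 0.987, -0.159], [-0.0, -0.159, -0.987], [-1.0, 0.0, 0.0]]
contact_force: [-1.1, -0.5, 1.7]
opening: 0.039
```

Run:
```python
from h import *
s=manip.read_state(); print({k:np.round(v,3).tolist() for k,v in s.items()})
```

```text
{'time': 40.05, 'joints': [0.435, 0.295, 0.031, 0.0, -1.307, 0.976], 'joint_velocities': [-0.0, 0.002, -0.001, -0.001, -0.001, 0.0], 'effort': [0.522, -47.218, 33.106, 6.247, 0.389, -0.016], 'tcp_pos': [0.671, 0.095, 0.026], 'tool_rot': [[0.0, 0.987, -0.159], [-0.0, -0.159, -0.987], [-1.0, 0.0, 0.0]], 'contact_force': [-1.095, -0.458, 1.714], 'ft_torque': [-0.241, 0.28, 0.053], 'opening': 0.039}
```

{"op": "send_rows", "data": {
  "plan": [
    {"xyz":[0,0,0],"rot":[0,0,0],"grip":0.7},
    {"xyz":[0,0,0],"rot":[0,0,0],"grip":0.7},
    {"xyz":[0,0,0],"rot":[0,0,0],"grip":0.7},
    {"xyz":[0,0,0],"rot":[0,0,0],"grip":0.7}
  ]
}}

```text
time: 40.55
tcp_pos: [0.6709, 0.0949, 0.0259]
tool_rot: [[-0.0, 0.987, -0.159], [-0.0, -0.159, -0.987], [-1.0, -0.0, 0.0]]
contact_force: [0.6, -0.1, -0.2]
opening: 0.0596
```

Run:
```python
from h import *
st(); w=optics.grab_frame("wrist"); save(w,"w23",(220,180,420,400),3.5)
```

```text
t 40.55 tcp [0.6709 0.0949 0.0259] op 0.0596 F [ 0.6 -0.1 -0.2]
[[-0.0, 0.987, -0.159], [-0.0, -0.159, -0.987], [-1.0, -0.0, 0.0]] [ 0.435  0.295  0.031  0.    -1.307  0.976]
```

{"op": "send_rows", "data": {
  "plan": [
    {"xyz":[0,0,0],"rot":[0,0,0],"grip":0.6},
    {"xyz":[0,0,0],"rot":[0,0,0],"grip":0.6},
    {"xyz":[0,0,0],"rot":[0,0,0],"grip":0.6}
  ]
}}

```text
time: 40.98
tcp_pos: [0.671, 0.0948, 0.026]
tool_rot: [[0.0, 0.987, -0.159], [-0.0, -0.159, -0.987], [-1.0, 0.0, 0.0]]
contact_force: [0.4, 0.3, 0.7]
opening: 0.0513
```

Run:
```python
from h import *
st(); w=optics.grab_frame("wrist"); save(w,"w24",(220,180,420,400),3.5)
```

```text
t 40.98 tcp [0.671  0.0948 0.026 ] op 0.0513 F [0.4 0.3 0.7]
[[0.0, 0.987, -0.159], [-0.0, -0.159, -0.987], [-1.0, 0.0, 0.0]] [ 0.435  0.295  0.031  0.    -1.307  0.976]
```

View pics/w23.png

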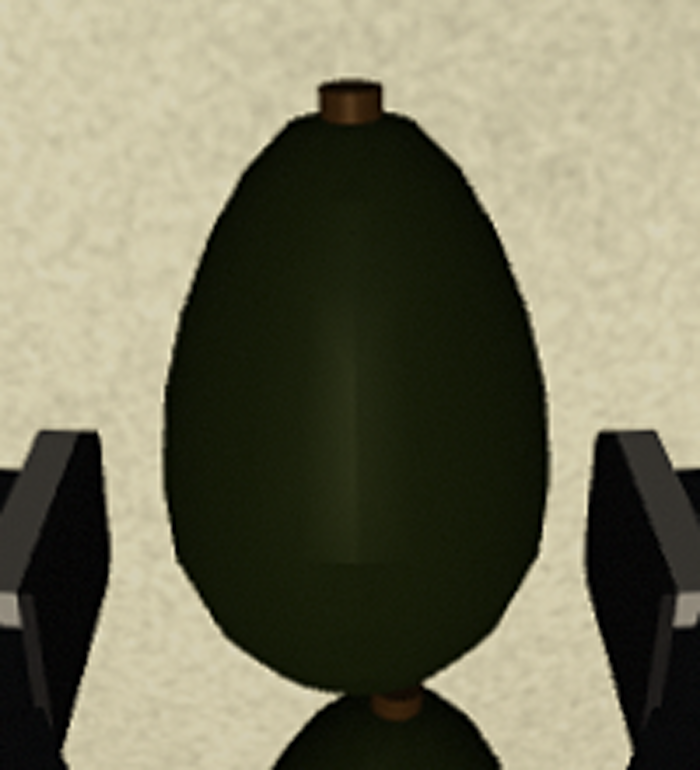

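View pics/w24.png

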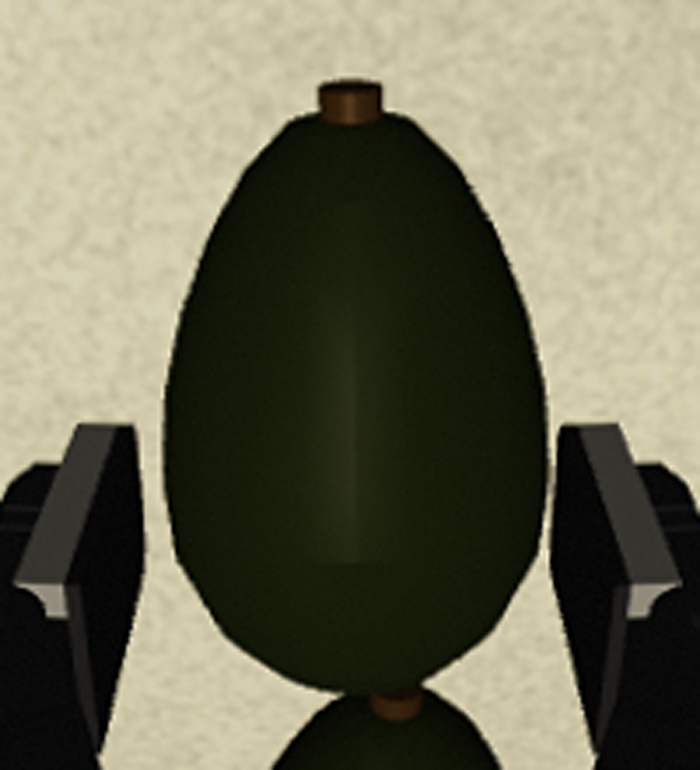

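Run:
```python
from h import *
w=optics.grab_frame("wrist")
def q(u,v,z): return pw(w,"wrist",220+u/3.5,180+v/3.5,z)
for z in (.018,.023,.028):
    print(z,"avo",np.linalg.norm(q(165,450,z)-q(548,450,z)).round(4),"pad.7",np.linalg.norm(q(110,555,z)-q(585,555,z)).round(4),"pad.6",np.linalg.norm(q(145,540,z)-q(552,540,z)).round(4), "len",np.linalg.norm(q(350,105,z)-q(350,695,z)).round(4))
```

```text
0.018 avo 0.0572 pad.7 0.0745 pad.6 0.0632 len 0.0994
0.023 avo 0.0556 pad.7 0.0723 pad.6 0.0613 len 0.0965
0.028 avo 0.0539 pad.7 0.0701 pad.6 0.0594 len 0.0936
```

{"op": "send_rows", "data": {
  "plan": [
    {"xyz":[0,0,0],"rot":[0,0,0],"grip":0},
    {"xyz":[0,0,0],"rot":[0,0,0],"grip":0},
    {"xyz":[0,0,0],"rot":[0,0,0],"grip":0},
    {"xyz":[0,0,0],"rot":[0,0,0],"grip":0}
  ]
}}

```text
time: 41.58
tcp_pos: [0.6713, 0.0946, 0.0265]
tool_rot: [[0.001, 0.987, -0.159], [-0.0, -0.159, -0.987], [-1.0, 0.001, 0.0]]
contact_force: [0.9, -1.6, 4.0]
opening: 0.0372
```

Run:
```python
from h import *
st(); g=optics.grab_frame("scene"); w=optics.grab_frame("wrist"); f=optics.grab_frame("side")
T=manip.read_state(); o=T["tcp_pos"]; M=T["tool_rot"]
def dr(fr,n,crop,s,name):
    im=fr["img"][:,:,::-1][crop[1]:crop[3],crop[0]:crop[2]]; im=cv2.resize(im,None,fx=s,fy=s,interpolation=cv2.INTER_CUBIC).copy()
    for ax,col in ((.008,(0,0,255)),(-.011,(0,255,255)),(-.03,(255,255,0))):
        for zz in (-.020,.020):
            for yy in (-.011,.011):
                p=proj(fr,n,o+M@np.array([ax,yy,zz])); c=((p-np.array(crop[:2]))*s).astype(int); cv2.circle(im,tuple(int(i) for i in c),3,col,-1)
    cv2.imwrite(f"pics/{name}.png",im)
dr(g,"scene",(340,160,440,260),6,"dsc")
dr(f,"side",(280,150,360,230),7,"dsi")
dr(w,"wrist",(220,180,420,400),3,"dw")
```

```text
t 41.58 tcp [0.6713 0.0946 0.0265] op 0.0372 F [ 0.9 -1.6  4. ]
[[0.001, 0.987, -0.159], [-0.0, -0.159, -0.987], [-1.0, 0.001, 0.0]] [ 4.340e-01  2.950e-01  3.100e-02  1.000e-03 -1.307e+00  9.760e-01]
```

View pics/dsc.png

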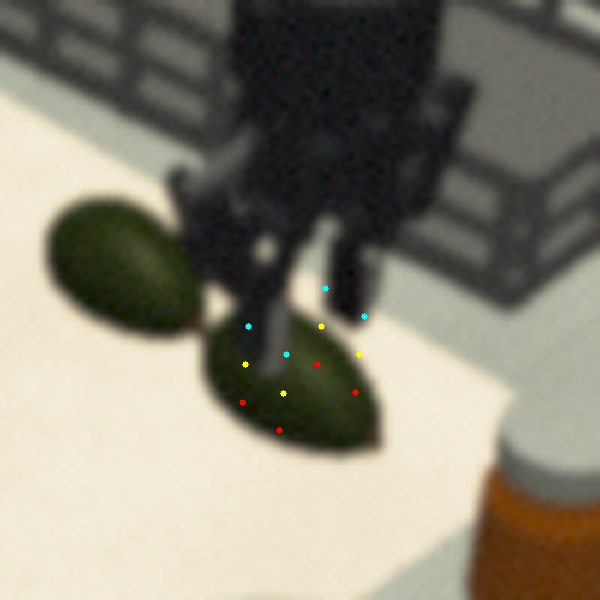

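View pics/dsi.png

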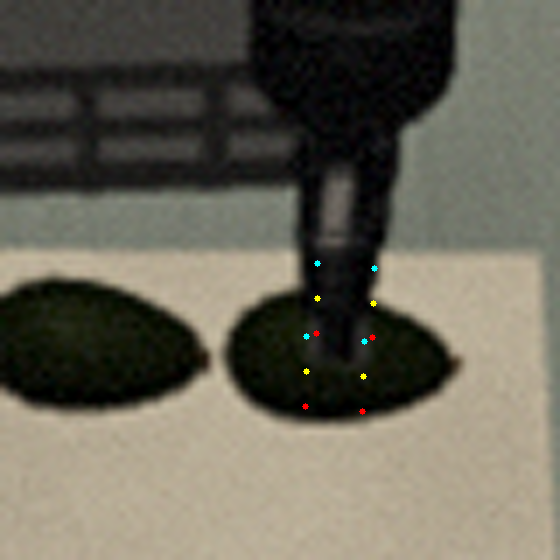

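View pics/dw.png

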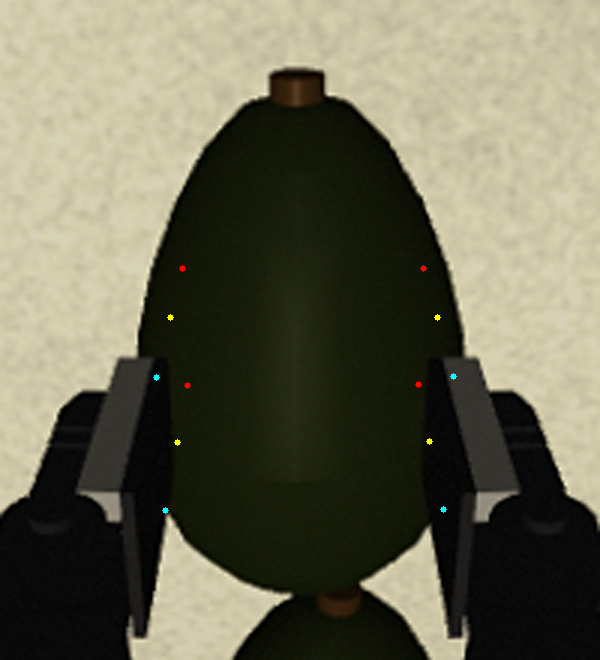

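{"op": "send_rows", "data": {
  "plan": [
    {"xyz":[0,0,0],"rot":[0,0,0],"grip":0.8},
    {"xyz":[0,0,0],"rot":[0,0,0],"grip":0.9},
    {"xyz":[0,0,0],"rot":[0,0,0],"grip":0.9},
    {"xyz":[0,0,0],"rot":[0,0,0],"grip":0.9},
    {"xyz":[0,0,-0.008],"rot":[0,0,0],"grip":0.9},
    {"xyz":[0,0,-0.015],"rot":[0,0,0],"grip":0.9},
    {"xyz":[0,0,-0.018],"rot":[0,0,0],"grip":0.9},
    {"xyz":[0,0,-0.018],"rot":[0,0,0],"grip":0.9},
    {"xyz":[0,0,-0.018],"rot":[0,0,0],"grip":0.9}
  ]
}}

```text
time: 42.85
tcp_pos: [0.6712, 0.0948, 0.0083]
tool_rot: [[0.0, 0.987, -0.159], [-0.0, -0.159, -0.987], [-1.0, 0.0, -0.0]]
contact_force: [0.1, 0.7, 0.0]
opening: 0.0767
```

Run:
```python
from h import *
st(); g=optics.grab_frame("scene"); w=optics.grab_frame("wrist"); f=optics.grab_frame("side")
save(g,"sc25",(340,160,440,260),6); save(f,"si25",(280,150,360,230),7); save(w,"w25",(200,160,440,400),3)
```

```text
t 42.85 tcp [0.6712 0.0948 0.0083] op 0.0767 F [0.1 0.7 0. ]
[[0.0, 0.987, -0.159], [-0.0, -0.159, -0.987], [-1.0, 0.0, -0.0]] [ 0.435  0.307  0.012  0.    -1.275  0.976]
```

View pics/sc25.png

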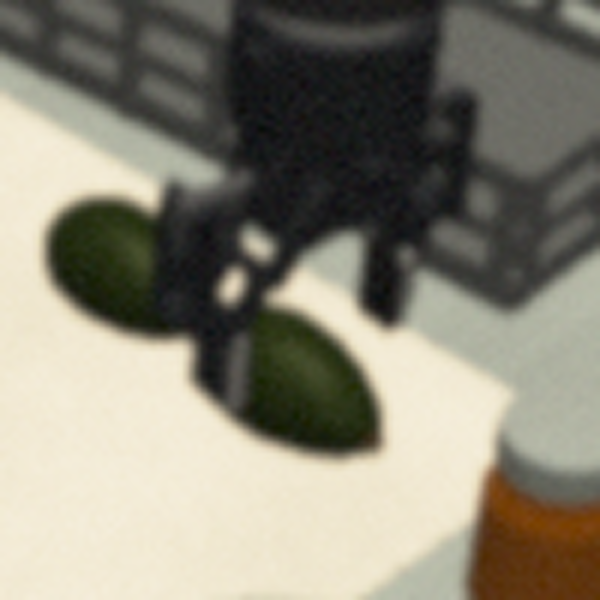

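View pics/w25.png

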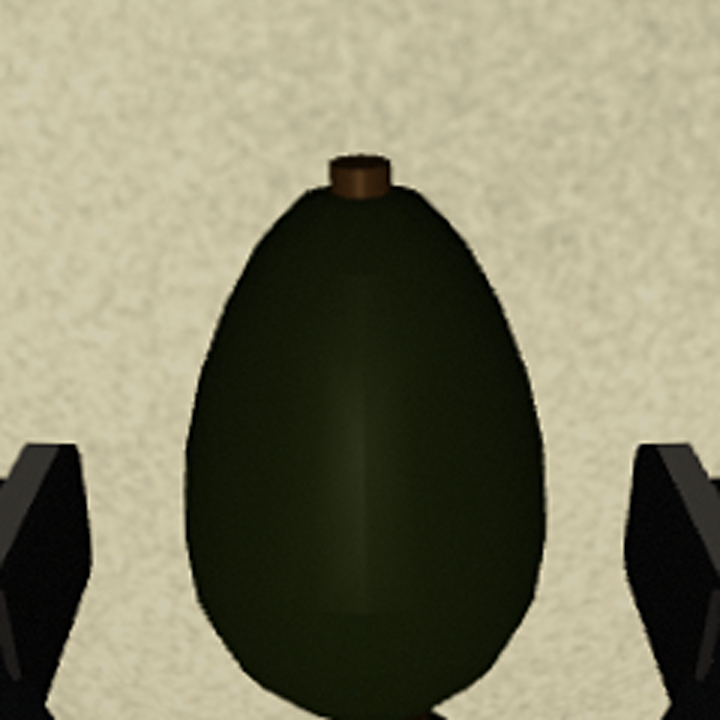

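{"op": "send_rows", "data": {
  "plan": [
    {"xyz":[0,0,-0.003],"rot":[0,0,0],"grip":0.8},
    {"xyz":[0,0,-0.006],"rot":[0,0,0],"grip":0.75},
    {"xyz":[0,0,-0.006],"rot":[0,0,0],"grip":0.7},
    {"xyz":[0,0,-0.006],"rot":[0,0,0],"grip":0.7},
    {"xyz":[0,0,-0.006],"rot":[0,0,0],"grip":0.7}
  ]
}}

```text
time: 43.62
tcp_pos: [0.6711, 0.0948, 0.0021]
tool_rot: [[0.0, 0.987, -0.159], [-0.0, -0.159, -0.987], [-1.0, 0.0, 0.0]]
contact_force: [0.0, -0.1, 0.8]
opening: 0.06
```

{"op": "send_rows", "data": {
  "plan": [
    {"xyz":[0,0,0],"rot":[0,0,0],"grip":0.6},
    {"xyz":[0,0,0],"rot":[0,0,0],"grip":0.6},
    {"xyz":[0,0,0],"rot":[0,0,0],"grip":0.6}
  ]
}}

```text
time: 44.0
tcp_pos: [0.6714, 0.0948, 0.0029]
tool_rot: [[0.001, 0.987, -0.159], [-0.0, -0.159, -0.987], [-1.0, 0.001, -0.0]]
contact_force: [-2.1, -1.5, 6.4]
opening: 0.0512
```

{"op": "send_rows", "data": {
  "plan": [
    {"xyz":[0,0,0],"rot":[0,0,0],"grip":0.5},
    {"xyz":[0,0,0],"rot":[0,0,0],"grip":0.5},
    {"xyz":[0,0,0],"rot":[0,0,0],"grip":0.5}
  ]
}}

```text
time: 44.38
tcp_pos: [0.6715, 0.0948, 0.0044]
tool_rot: [[0.002, 0.987, -0.159], [-0.0, -0.159, -0.987], [-1.0, 0.002, -0.0]]
contact_force: [-4.3, 1.4, 11.3]
opening: 0.0432
```

Run:
```python
from h import *
st(); g=optics.grab_frame("scene"); w=optics.grab_frame("wrist"); f=optics.grab_frame("side")
save(g,"sc26",(340,160,440,260),6); save(w,"w26",(200,160,440,400),3)
```

```text
t 44.38 tcp [0.6715 0.0948 0.0044] op 0.0432 F [-4.3  1.4 11.3]
[[0.002, 0.987, -0.159], [-0.0, -0.159, -0.987], [-1.0, 0.002, -0.0]] [ 4.350e-01  3.100e-01  8.000e-03  1.000e-03 -1.267e+00  9.760e-01]
```

View pics/sc26.png

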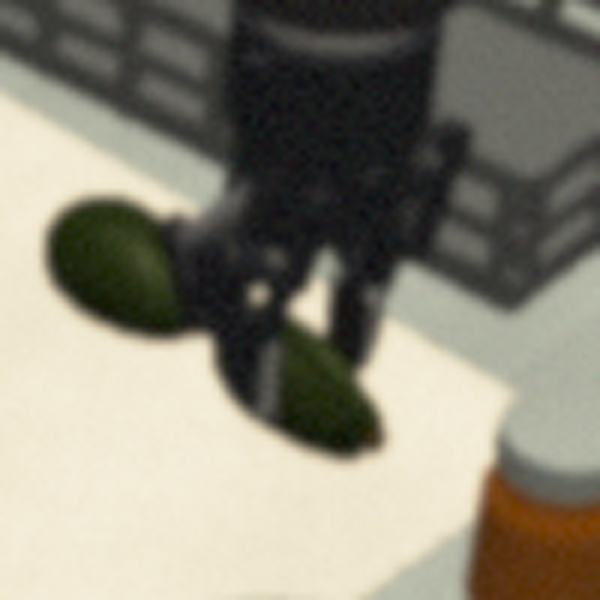

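View pics/w26.png

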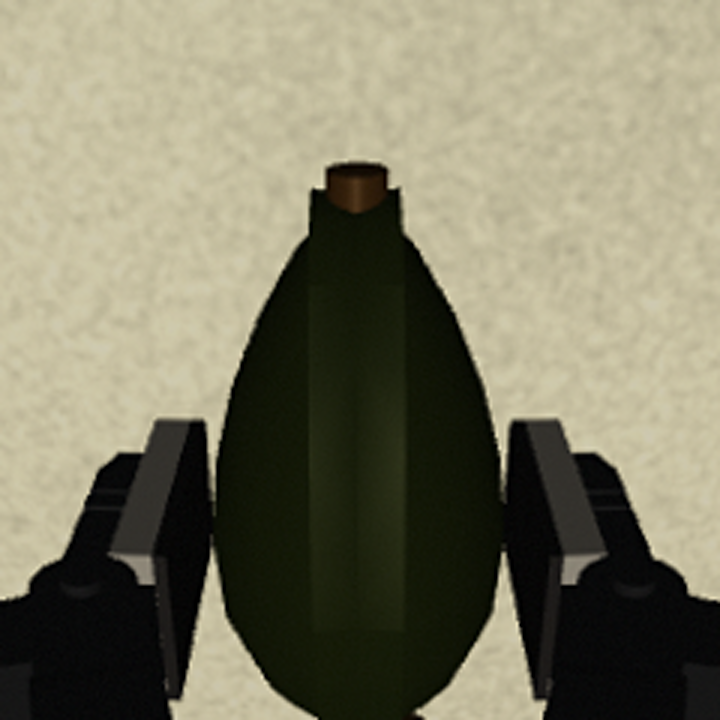

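{"op": "send_rows", "data": {
  "plan": [
    {"xyz":[0,0,0.002],"rot":[0,0,0],"grip":0.4},
    {"xyz":[0,0,0.002],"rot":[0,0,0],"grip":0},
    {"xyz":[0,0,0.002],"rot":[0,0,0],"grip":0},
    {"xyz":[0,0,0.002],"rot":[0,0,0],"grip":0}
  ]
}}

```text
time: 45.02
tcp_pos: [0.6719, 0.0949, 0.0054]
tool_rot: [[0.002, 0.987, -0.159], [0.0, -0.159, -0.987], [-1.0, 0.002, -0.0]]
contact_force: [-0.8, -0.5, 8.2]
opening: 0.0386
```

{"op": "send_rows", "data": {
  "plan": [
    {"xyz":[0,0,0],"rot":[0,0,0],"grip":0.6},
    {"xyz":[0,0,0],"rot":[0,0,0],"grip":0.9},
    {"xyz":[0,0,0],"rot":[0,0,0],"grip":0.9},
    {"xyz":[0,0,0],"rot":[0,0,0],"grip":0.9},
    {"xyz":[0,0,0.06],"rot":[0,0,0],"grip":0.9},
    {"xyz":[0,0,0.11],"rot":[0,0,0],"grip":0.9},
    {"xyz":[-0.06,0.005,0.14],"rot":[0,0,0],"grip":0.9},
    {"xyz":[-0.12,0.01,0.14],"rot":[0,0,0],"grip":0.9},
    {"xyz":[-0.14,0.01,0.14],"rot":[0,0,0],"grip":0.9},
    {"xyz":[-0.14,0.01,0.14],"rot":[0,0,0],"grip":0.9},
    {"xyz":[-0.14,0.01,0.14],"rot":[0,0,0],"grip":0.9}
  ]
}}

```text
time: 46.4
tcp_pos: [0.5313, 0.1049, 0.1441]
tool_rot: [[0.0, 0.987, -0.159], [0.0, -0.159, -0.987], [-1.0, 0.0, -0.0]]
contact_force: [-0.1, 0.7, -1.4]
opening: 0.0769
```

Run:
```python
from h import *
st(); w=optics.grab_frame("wrist"); save(w,"w27",None,1)
for a in avos(w): print(a)
```

```text
t 46.4 tcp [0.5313 0.1049 0.1441] op 0.0769 F [-0.1  0.7 -1.4]
[[0.0, 0.987, -0.159], [0.0, -0.159, -0.987], [-1.0, 0.0, -0.0]] [ 0.566 -0.114 -0.187  0.    -1.497  0.845]
(0.415, 0.0138, 0.064, 0.012, np.float64(22.6), '')
(0.5749, 0.1057, 0.091, 0.054, np.float64(-9.1), '')
(0.6676, 0.096, 0.085, 0.05, np.float64(-7.1), 'EDGE')
```

View pics/w27.png

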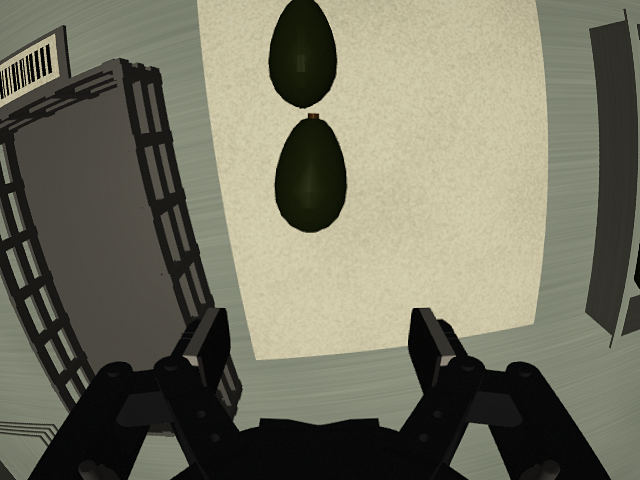

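{"op": "send_rows", "data": {
  "plan": [
    {"xyz":[0.043,0.001,-0.02],"rot":[0,0,-0.01],"grip":0.9},
    {"xyz":[0.043,0.001,-0.07],"rot":[0,0,-0.01],"grip":0.9},
    {"xyz":[0.043,0.001,-0.11],"rot":[0,0,-0.01],"grip":0.9},
    {"xyz":[0.043,0.001,-0.13],"rot":[0,0,-0.01],"grip":0.9},
    {"xyz":[0.043,0.001,-0.141],"rot":[0,0,-0.01],"grip":0.9},
    {"xyz":[0.043,0.001,-0.141],"rot":[0,0,-0.01],"grip":0.75},
    {"xyz":[0.043,0.001,-0.141],"rot":[0,0,-0.01],"grip":0.6},
    {"xyz":[0.043,0.001,-0.141],"rot":[0,0,-0.01],"grip":0.5},
    {"xyz":[0.043,0.001,-0.141],"rot":[0,0,-0.01],"grip":0.5},
    {"xyz":[0.043,0.001,-0.141],"rot":[0,0,-0.01],"grip":0.5}
  ]
}}

```text
time: 47.7
tcp_pos: [0.5758, 0.106, 0.0063]
tool_rot: [[0.005, 0.986, -0.169], [0.001, -0.169, -0.986], [-1.0, 0.005, -0.001]]
contact_force: [0.2, -1.4, 6.0]
opening: 0.0511
```

Run:
```python
from h import *
st(); w=optics.grab_frame("wrist"); save(w,"w28",(200,160,440,400),3)
```

```text
t 47.7 tcp [0.5758 0.106  0.0063] op 0.0511 F [ 0.2 -1.4  6. ]
[[0.005, 0.986, -0.169], [0.001, -0.169, -0.986], [-1.0, 0.005, -0.001]] [ 0.526  0.071 -0.262  0.002 -1.233  0.875]
```

View pics/w28.png

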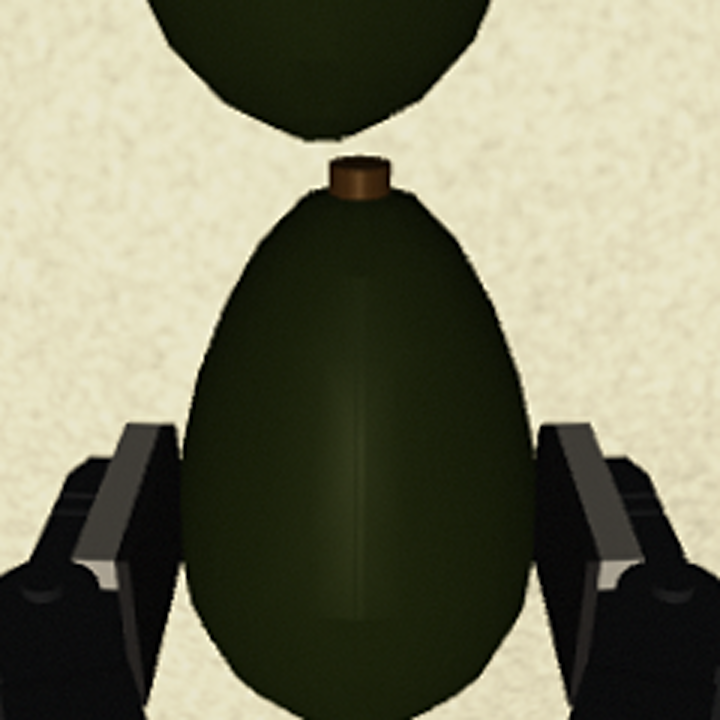

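{"op": "send_rows", "data": {
  "plan": [
    {"xyz":[0,0,0.002],"rot":[0,0,0],"grip":0},
    {"xyz":[0,0,0.002],"rot":[0,0,0],"grip":0},
    {"xyz":[0,0,0.04],"rot":[0,0,0],"grip":0},
    {"xyz":[0,0,0.09],"rot":[0,0,0.03],"grip":0},
    {"xyz":[0,0.01,0.115],"rot":[0,0,0.06],"grip":0},
    {"xyz":[0.01,0.06,0.115],"rot":[0,0,0.1],"grip":0},
    {"xyz":[0.02,0.11,0.115],"rot":[0,0,0.14],"grip":0},
    {"xyz":[0.03,0.16,0.115],"rot":[0,0,0.17],"grip":0},
    {"xyz":[0.04,0.206,0.115],"rot":[0,0,0.17],"grip":0},
    {"xyz":[0.04,0.206,0.115],"rot":[0,0,0.17],"grip":0},
    {"xyz":[0.04,0.206,0.115],"rot":[0,0,0.17],"grip":0}
  ]
}}

```text
time: 49.12
tcp_pos: [0.6136, 0.3118, 0.1171]
tool_rot: [[-0.001, 1.0, 0.001], [-0.001, 0.001, -1.0], [-1.0, -0.001, 0.001]]
contact_force: [0.4, -0.4, -1.1]
opening: 0.051
```

Run:
```python
from h import *
st(); w=optics.grab_frame("wrist"); save(w,"w29",None,1)
```

```text
t 49.12 tcp [0.6136 0.3118 0.1171] op 0.051 F [ 0.4 -0.4 -1.1]
[[-0.001, 1.0, 0.001], [-0.001, 0.001, -1.0], [-1.0, -0.001, 0.001]] [ 0.76   0.282  0.184 -0.    -1.474  0.812]
```

View pics/w29.png

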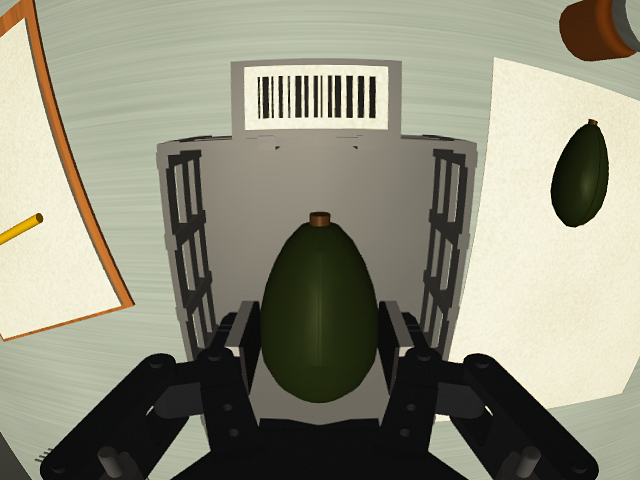

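{"op": "send_rows", "data": {
  "plan": [
    {"xyz":[0,0,-0.04],"rot":[0,0,0],"grip":0},
    {"xyz":[0,0,-0.075],"rot":[0,0,0],"grip":0},
    {"xyz":[0,0,-0.092],"rot":[0,0,0],"grip":0},
    {"xyz":[0,0,-0.1],"rot":[0,0,0],"grip":0},
    {"xyz":[0,0,-0.103],"rot":[0,0,0],"grip":0}
  ]
}}

```text
time: 49.8
tcp_pos: [0.6146, 0.3119, 0.016]
tool_rot: [[0.001, 1.0, 0.0], [0.001, 0.0, -1.0], [-1.0, 0.001, -0.001]]
contact_force: [-0.7, 0.6, -1.2]
opening: 0.0512
```

{"op": "send_rows", "data": {
  "plan": [
    {"xyz":[0,0,0],"rot":[0,0,0],"grip":0.65},
    {"xyz":[0,0,0],"rot":[0,0,0],"grip":0.78},
    {"xyz":[0,0,0],"rot":[0,0,0],"grip":0.78},
    {"xyz":[0,0,0.03],"rot":[0,0,0],"grip":0.78},
    {"xyz":[0,0,0.07],"rot":[0,0,0],"grip":0.8},
    {"xyz":[0,0,0.12],"rot":[0,0,0],"grip":1},
    {"xyz":[0,0,0.16],"rot":[0,0,0],"grip":1}
  ]
}}

```text
time: 50.68
tcp_pos: [0.6144, 0.3119, 0.1781]
tool_rot: [[0.002, 1.0, 0.0], [0.001, 0.0, -1.0], [-1.0, 0.002, -0.001]]
contact_force: [0.3, 0.4, -0.8]
opening: 0.0854
```

Run:
```python
from h import *
st(); w=optics.grab_frame("wrist"); save(w,"w30",None,1)
f=optics.grab_frame("side"); save(f,"si30",(195,100,365,355),2.3)
```

```text
t 50.67 tcp [0.6144 0.3119 0.1781] op 0.0854 F [ 0.3  0.4 -0.8]
[[0.002, 1.0, 0.0], [0.001, 0.0, -1.0], [-1.0, 0.002, -0.001]] [ 7.590e-01  2.730e-01  2.840e-01  1.000e-03 -1.579e+00  8.120e-01]
```

View pics/w30.png

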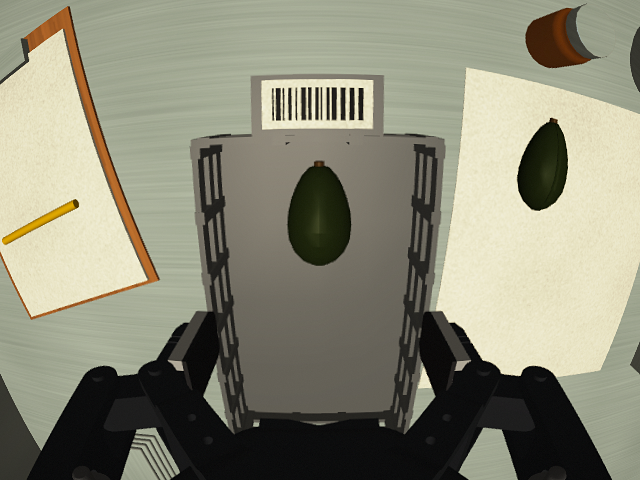

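View pics/si30.png

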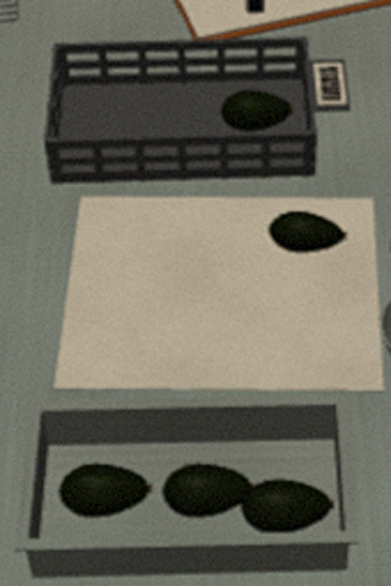

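{"op": "send_rows", "data": {
  "plan": [
    {"xyz":[0,-0.05,0],"rot":[0,0,0],"grip":0.8},
    {"xyz":[0,-0.1,0],"rot":[0,0,0],"grip":0.8},
    {"xyz":[-0.01,-0.155,0],"rot":[0,0,0],"grip":0.8},
    {"xyz":[-0.02,-0.21,0],"rot":[0,0,0],"grip":0.8},
    {"xyz":[-0.02,-0.265,0],"rot":[0,0,0],"grip":0.8},
    {"xyz":[-0.02,-0.32,0],"rot":[0,0,0],"grip":0.8},
    {"xyz":[-0.02,-0.375,0],"rot":[0,0,0],"grip":0.8},
    {"xyz":[-0.02,-0.43,0],"rot":[0,0,0],"grip":0.8},
    {"xyz":[-0.02,-0.485,0],"rot":[0,0,0],"grip":0.8},
    {"xyz":[-0.02,-0.54,0],"rot":[0,0,0],"grip":0.8},
    {"xyz":[-0.02,-0.575,0],"rot":[0,0,0],"grip":0.8},
    {"xyz":[-0.02,-0.6,0],"rot":[0,0,0],"grip":0.8}
  ]
}}

```text
time: 52.28
tcp_pos: [0.5936, -0.29, 0.1748]
tool_rot: [[-0.0, 1.0, -0.001], [-0.0, -0.001, -1.0], [-1.0, -0.0, 0.0]]
contact_force: [0.4, -0.0, -0.4]
opening: 0.0685
```

Run:
```python
from h import *
st(); w=optics.grab_frame("wrist"); save(w,"w31",None,1)
for a in avos(w,"wrist",.029,(.36,.7,-.36,-.17)): print(a)
```

```text
t 52.27 tcp [ 0.5936 -0.29    0.1748] op 0.0685 F [ 0.4 -0.  -0.4]
[[-0.0, 1.0, -0.001], [-0.0, -0.001, -1.0], [-1.0, -0.0, 0.0]] [-0.152  0.2    0.192  0.    -1.563  1.722]
(0.5128, -0.2673, 0.339, 0.158, np.float64(-21.0), '')
(0.568, -0.1892, 0.23, 0.035, np.float64(-1.4), '')
(0.5863, -0.2786, 0.17, 0.058, np.float64(-13.8), '')
```

View pics/w31.png

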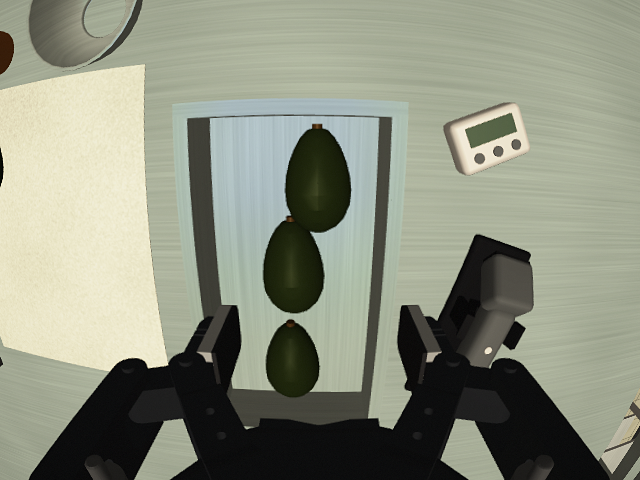

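{"op": "send_rows", "data": {
  "plan": [
    {"xyz":[0.036,0,-0.02],"rot":[0,0,0],"grip":0.75},
    {"xyz":[0.036,0,-0.07],"rot":[0,0,0],"grip":0.75},
    {"xyz":[0.036,0,-0.11],"rot":[0,0,0],"grip":0.75},
    {"xyz":[0.036,0,-0.135],"rot":[0,0,0],"grip":0.75},
    {"xyz":[0.036,0,-0.148],"rot":[0,0,0],"grip":0.75},
    {"xyz":[0.036,0,-0.148],"rot":[0,0,0],"grip":0.5},
    {"xyz":[0.036,0,-0.148],"rot":[0,0,0],"grip":0.2},
    {"xyz":[0.036,0,-0.148],"rot":[0,0,0],"grip":0},
    {"xyz":[0.036,0,-0.148],"rot":[0,0,0],"grip":0},
    {"xyz":[0.036,0,-0.148],"rot":[0,0,0],"grip":0}
  ]
}}

```text
time: 53.58
tcp_pos: [0.6308, -0.2883, 0.0282]
tool_rot: [[0.002, 1.0, 0.0], [-0.001, 0.0, -1.0], [-1.0, 0.002, 0.001]]
contact_force: [1.8, 0.4, 3.8]
opening: 0.0377
```

{"op": "send_rows", "data": {
  "plan": [
    {"xyz":[0,0,0.04],"rot":[0,0,0],"grip":0},
    {"xyz":[0,0,0.09],"rot":[0,0,0],"grip":0},
    {"xyz":[0,0.01,0.11],"rot":[0,0,0],"grip":0},
    {"xyz":[-0.01,0.06,0.11],"rot":[0,0,0],"grip":0},
    {"xyz":[-0.02,0.11,0.11],"rot":[0,0,0],"grip":0},
    {"xyz":[-0.03,0.16,0.11],"rot":[0,0,0],"grip":0},
    {"xyz":[-0.04,0.21,0.11],"rot":[0,0,0],"grip":0},
    {"xyz":[-0.06,0.26,0.11],"rot":[0,0,0],"grip":0},
    {"xyz":[-0.08,0.29,0.11],"rot":[0,0,0],"grip":0},
    {"xyz":[-0.08,0.29,0.07],"rot":[0,0,0],"grip":0},
    {"xyz":[-0.08,0.29,0.03],"rot":[0,0,0],"grip":0},
    {"xyz":[-0.08,0.29,0.002],"rot":[0,0,0],"grip":0}
  ]
}}

```text
time: 55.08
tcp_pos: [0.548, 0.0021, 0.0256]
tool_rot: [[-0.004, 1.0, 0.0], [-0.0, 0.0, -1.0], [-1.0, -0.004, 0.0]]
contact_force: [0.2, 0.1, -2.9]
opening: 0.0378
```

Run:
```python
from h import *
st(); w=optics.grab_frame("wrist"); save(w,"w32",None,1)
```

```text
t 55.08 tcp [0.548  0.0021 0.0256] op 0.0378 F [ 0.2  0.1 -2.9]
[[-0.004, 1.0, 0.0], [-0.0, 0.0, -1.0], [-1.0, -0.004, 0.0]] [ 3.700e-01 -3.600e-02 -3.320e-01 -1.000e-03 -1.278e+00  1.202e+00]
```

View pics/w32.png

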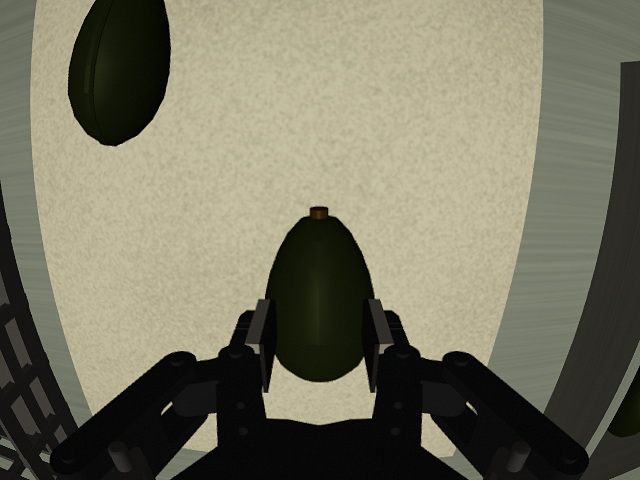

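{"op": "send_rows", "data": {
  "plan": [
    {"xyz":[0,0,0],"rot":[0,0,0],"grip":0.6},
    {"xyz":[0,0,0],"rot":[0,0,0],"grip":0.9},
    {"xyz":[0,0,0],"rot":[0,0,0],"grip":0.9},
    {"xyz":[0,0,-0.008],"rot":[0,0,0],"grip":0.9},
    {"xyz":[0,0,-0.016],"rot":[0,0,0],"grip":0.9},
    {"xyz":[0,0,-0.022],"rot":[0,0,0],"grip":0.9},
    {"xyz":[0,0,-0.022],"rot":[0,0,0],"grip":0.7},
    {"xyz":[0,0,-0.022],"rot":[0,0,0],"grip":0.6},
    {"xyz":[0,0,-0.022],"rot":[0,0,0],"grip":0.5},
    {"xyz":[0,0,-0.022],"rot":[0,0,0],"grip":0.5},
    {"xyz":[0,0,-0.022],"rot":[0,0,0],"grip":0.5}
  ]
}}

```text
time: 56.5
tcp_pos: [0.5506, 0.0017, 0.0089]
tool_rot: [[0.002, 1.0, 0.001], [-0.001, 0.001, -1.0], [-1.0, 0.002, 0.001]]
contact_force: [-3.9, -0.2, 8.4]
opening: 0.0434
```

Run:
```python
from h import *
st(); w=optics.grab_frame("wrist"); save(w,"w33",(200,160,440,400),3)
```

```text
t 56.5 tcp [0.5506 0.0017 0.0089] op 0.0434 F [-3.9 -0.2  8.4]
[[0.002, 1.0, 0.001], [-0.001, 0.001, -1.0], [-1.0, 0.002, 0.001]] [ 3.690e-01 -2.000e-02 -3.500e-01  1.000e-03 -1.240e+00  1.202e+00]
```

View pics/w33.png

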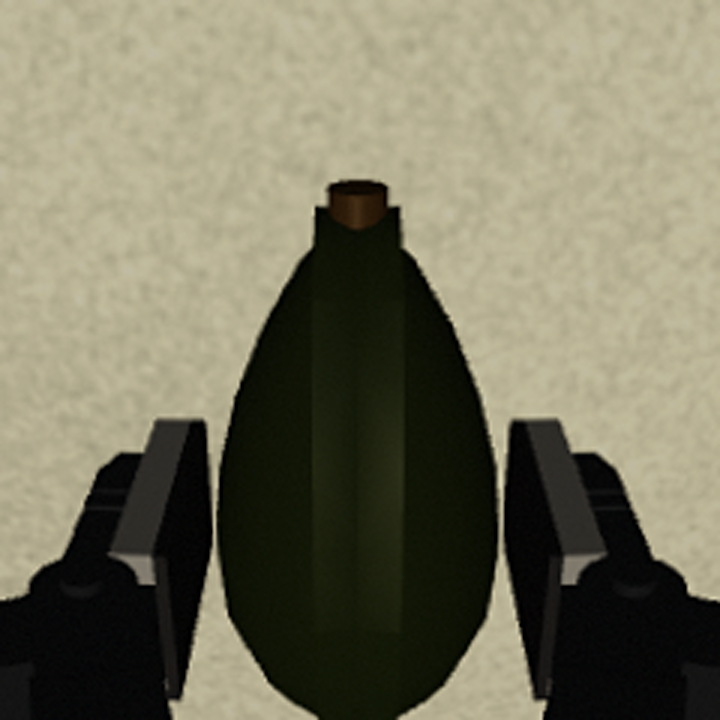

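{"op": "send_rows", "data": {
  "plan": [
    {"xyz":[0,0,0],"rot":[0,0,0],"grip":0.8},
    {"xyz":[0,0,0],"rot":[0,0,0],"grip":0.8},
    {"xyz":[0,0,0.01],"rot":[0,0,0],"grip":0.8},
    {"xyz":[0,0,0.0175],"rot":[0,0,0],"grip":0.7},
    {"xyz":[0,0,0.0175],"rot":[0,0,0],"grip":0.3},
    {"xyz":[0,0,0.0175],"rot":[0,0,0],"grip":0},
    {"xyz":[0,0,0.0175],"rot":[0,0,0],"grip":0},
    {"xyz":[0,0,0.0175],"rot":[0,0,0],"grip":0},
    {"xyz":[0,0,0.0175],"rot":[0,0,0],"grip":0}
  ]
}}

```text
time: 57.68
tcp_pos: [0.5509, 0.0018, 0.0259]
tool_rot: [[0.002, 1.0, 0.0], [-0.0, 0.0, -1.0], [-1.0, 0.002, 0.0]]
contact_force: [0.0, -0.1, 6.4]
opening: 0.0369
```

{"op": "send_rows", "data": {
  "plan": [
    {"xyz":[0,0,0.05],"rot":[0,0,0],"grip":0},
    {"xyz":[0,0,0.1],"rot":[0,0,0],"grip":0},
    {"xyz":[0.01,-0.03,0.105],"rot":[0,0,0],"grip":0},
    {"xyz":[0.03,-0.08,0.105],"rot":[0,0,0],"grip":0},
    {"xyz":[0.05,-0.13,0.105],"rot":[0,0,0],"grip":0},
    {"xyz":[0.07,-0.18,0.105],"rot":[0,0,0],"grip":0},
    {"xyz":[0.08,-0.23,0.105],"rot":[0,0,0],"grip":0},
    {"xyz":[0.08,-0.28,0.105],"rot":[0,0,0],"grip":0},
    {"xyz":[0.08,-0.292,0.105],"rot":[0,0,0],"grip":0},
    {"xyz":[0.08,-0.292,0.105],"rot":[0,0,0],"grip":0},
    {"xyz":[0.08,-0.292,0.105],"rot":[0,0,0],"grip":0}
  ]
}}

```text
time: 59.05
tcp_pos: [0.6301, -0.2889, 0.1293]
tool_rot: [[-0.0, 1.0, 0.001], [0.0, 0.001, -1.0], [-1.0, -0.0, -0.0]]
contact_force: [-0.7, -0.2, -1.6]
opening: 0.0369
```

Run:
```python
from h import *
st(); w=optics.grab_frame("wrist"); save(w,"w34",None,1)
```

```text
t 59.05 tcp [ 0.6301 -0.2889  0.1293] op 0.0369 F [-0.7 -0.2 -1.6]
[[-0.0, 1.0, 0.001], [0.0, 0.001, -1.0], [-1.0, -0.0, -0.0]] [-0.143  0.292  0.217 -0.    -1.497  1.715]
```

View pics/w34.png

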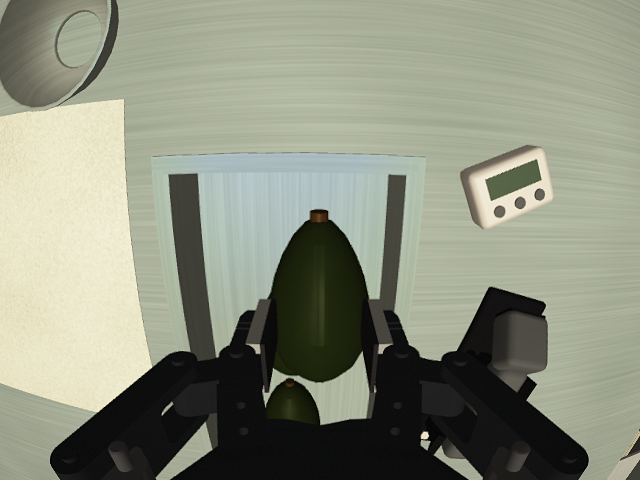

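{"op": "send_rows", "data": {
  "plan": [
    {"xyz":[0.001,-0.001,-0.04],"rot":[0,0,0],"grip":0},
    {"xyz":[0.001,-0.001,-0.075],"rot":[0,0,0],"grip":0},
    {"xyz":[0.001,-0.001,-0.093],"rot":[0,0,0],"grip":0},
    {"xyz":[0.001,-0.001,-0.099],"rot":[0,0,0],"grip":0},
    {"xyz":[0.001,-0.001,-0.099],"rot":[0,0,0],"grip":0.6},
    {"xyz":[0.001,-0.001,-0.099],"rot":[0,0,0],"grip":0.75},
    {"xyz":[0.001,-0.001,-0.099],"rot":[0,0,0],"grip":0.75},
    {"xyz":[0.001,-0.001,-0.06],"rot":[0,0,0],"grip":0.75},
    {"xyz":[0.001,-0.001,0.0],"rot":[0,0,0],"grip":0.75},
    {"xyz":[-0.05,0.01,0.0],"rot":[0,0,0],"grip":0.8},
    {"xyz":[-0.081,0.024,0.0],"rot":[0,0,0],"grip":0.8},
    {"xyz":[-0.081,0.024,0.0],"rot":[0,0,0],"grip":0.8}
  ]
}}

```text
time: 60.6
tcp_pos: [0.548, -0.2659, 0.1312]
tool_rot: [[0.003, 1.0, 0.0], [-0.0, 0.0, -1.0], [-1.0, 0.003, 0.0]]
contact_force: [-0.2, -0.8, 0.3]
opening: 0.0682
```

Run:
```python
from h import *
st(); w=optics.grab_frame("wrist"); save(w,"w35",None,1)
```

```text
t 60.6 tcp [ 0.548  -0.2659  0.1312] op 0.0682 F [-0.2 -0.8  0.3]
[[0.003, 1.0, 0.0], [-0.0, 0.0, -1.0], [-1.0, 0.003, 0.0]] [-0.123  0.068 -0.033  0.    -1.468  1.694]
```

View pics/w35.png

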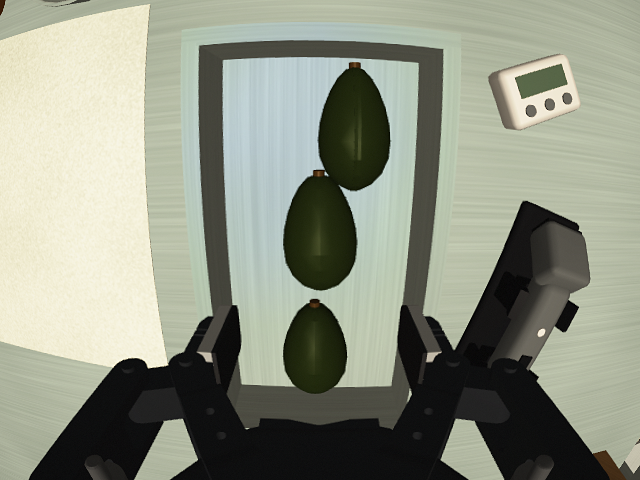

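{"op": "send_rows", "data": {
  "plan": [
    {"xyz":[0.001,0.001,-0.04],"rot":[0,0,0],"grip":0.78},
    {"xyz":[0.001,0.001,-0.08],"rot":[0,0,0],"grip":0.78},
    {"xyz":[0.001,0.001,-0.104],"rot":[0,0,0],"grip":0.78},
    {"xyz":[0.001,0.001,-0.104],"rot":[0,0,0],"grip":0.5},
    {"xyz":[0.001,0.001,-0.104],"rot":[0,0,0],"grip":0.2},
    {"xyz":[0.001,0.001,-0.104],"rot":[0,0,0],"grip":0},
    {"xyz":[0.001,0.001,-0.104],"rot":[0,0,0],"grip":0},
    {"xyz":[0.001,0.001,-0.104],"rot":[0,0,0],"grip":0}
  ]
}}

```text
time: 61.65
tcp_pos: [0.5502, -0.2652, 0.0259]
tool_rot: [[0.001, 1.0, 0.0], [-0.0, 0.0, -1.0], [-1.0, 0.001, 0.0]]
contact_force: [-0.1, 0.7, -1.1]
opening: 0.0486
```

{"op": "send_rows", "data": {
  "plan": [
    {"xyz":[0,0,0.04],"rot":[0,0,0],"grip":0},
    {"xyz":[0,0,0.09],"rot":[0,0,0],"grip":0},
    {"xyz":[0,0.01,0.11],"rot":[0,0,0],"grip":0},
    {"xyz":[0,0.06,0.11],"rot":[0,0,0],"grip":0},
    {"xyz":[0,0.11,0.11],"rot":[0,0,0],"grip":0},
    {"xyz":[0,0.16,0.11],"rot":[0,0,0],"grip":0},
    {"xyz":[0,0.21,0.11],"rot":[0,0,0],"grip":0},
    {"xyz":[0,0.255,0.11],"rot":[0,0,0],"grip":0},
    {"xyz":[0,0.265,0.1],"rot":[0,0,0],"grip":0},
    {"xyz":[0,0.265,0.06],"rot":[0,0,0],"grip":0},
    {"xyz":[0,0.265,0.02],"rot":[0,0,0],"grip":0},
    {"xyz":[0,0.265,-0.001],"rot":[0,0,0],"grip":0}
  ]
}}

```text
time: 63.15
tcp_pos: [0.5479, -0.0009, 0.0208]
tool_rot: [[-0.005, 1.0, -0.001], [-0.001, -0.001, -1.0], [-1.0, -0.005, 0.001]]
contact_force: [0.1, -0.3, -1.3]
opening: 0.0484
```

{"op": "send_rows", "data": {
  "plan": [
    {"xyz":[0,0,0],"rot":[0,0,0],"grip":0.6},
    {"xyz":[0,0,0],"rot":[0,0,0],"grip":0.9},
    {"xyz":[0,0,0],"rot":[0,0,0],"grip":0.9},
    {"xyz":[0,0,-0.008],"rot":[0,0,0],"grip":0.9},
    {"xyz":[0,0,-0.016],"rot":[0,0,0],"grip":0.9},
    {"xyz":[0,0,-0.02],"rot":[0,0,0],"grip":0.9},
    {"xyz":[0,0,-0.02],"rot":[0,0,0],"grip":0.7},
    {"xyz":[0,0,-0.02],"rot":[0,0,0],"grip":0.6},
    {"xyz":[0,0,-0.02],"rot":[0,0,0],"grip":0.5},
    {"xyz":[0,0,-0.02],"rot":[0,0,0],"grip":0.5},
    {"xyz":[0,0,-0.02],"rot":[0,0,0],"grip":0.5}
  ]
}}

```text
time: 64.53
tcp_pos: [0.5509, -0.0003, 0.006]
tool_rot: [[0.002, 1.0, 0.001], [-0.0, 0.001, -1.0], [-1.0, 0.002, 0.0]]
contact_force: [-0.6, -0.8, 4.2]
opening: 0.0511
```

Run:
```python
from h import *
st(); w=optics.grab_frame("wrist"); save(w,"w36",None,1.2)
```

```text
t 64.53 tcp [ 5.509e-01 -3.000e-04  6.000e-03] op 0.0511 F [-0.6 -0.8  4.2]
[[0.002, 1.0, 0.001], [-0.0, 0.001, -1.0], [-1.0, 0.002, 0.0]] [ 3.650e-01 -1.800e-02 -3.530e-01  1.000e-03 -1.234e+00  1.206e+00]
```

View pics/w36.png

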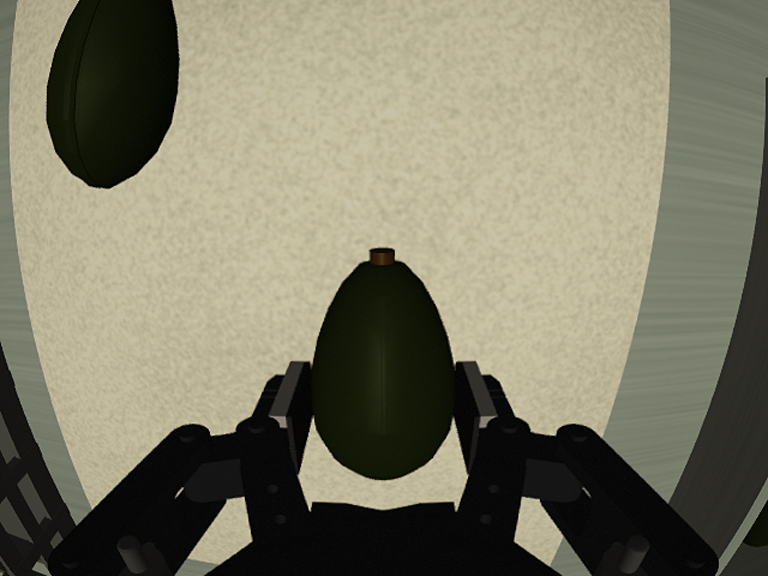

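{"op": "send_rows", "data": {
  "plan": [
    {"xyz":[0,0,0.002],"rot":[0,0,0],"grip":0},
    {"xyz":[0,0,0.002],"rot":[0,0,0],"grip":0},
    {"xyz":[0,0,0.04],"rot":[0,0,0],"grip":0},
    {"xyz":[0,0,0.09],"rot":[0,0,0],"grip":0},
    {"xyz":[0,0.02,0.115],"rot":[0,0,0],"grip":0},
    {"xyz":[-0.01,0.075,0.115],"rot":[0,0,0],"grip":0},
    {"xyz":[-0.02,0.13,0.115],"rot":[0,0,0],"grip":0},
    {"xyz":[-0.03,0.185,0.115],"rot":[0,0,0],"grip":0},
    {"xyz":[-0.036,0.24,0.115],"rot":[0,0,0],"grip":0},
    {"xyz":[-0.036,0.295,0.115],"rot":[0,0,0],"grip":0},
    {"xyz":[-0.036,0.312,0.115],"rot":[0,0,0],"grip":0},
    {"xyz":[-0.036,0.312,0.115],"rot":[0,0,0],"grip":0}
  ]
}}

```text
time: 66.08
tcp_pos: [0.5134, 0.3125, 0.1184]
tool_rot: [[-0.001, 1.0, 0.002], [-0.001, 0.002, -1.0], [-1.0, -0.001, 0.001]]
contact_force: [0.3, -0.3, -1.3]
opening: 0.0509
```

Run:
```python
from h import *
st(); w=optics.grab_frame("wrist"); save(w,"w37",None,1)
```

```text
t 66.08 tcp [0.5134 0.3125 0.1184] op 0.0509 F [ 0.3 -0.3 -1.3]
[[-0.001, 1.0, 0.002], [-0.001, 0.002, -1.0], [-1.0, -0.001, 0.001]] [ 0.88   0.054 -0.07  -0.    -1.449  0.693]
```

View pics/w37.png

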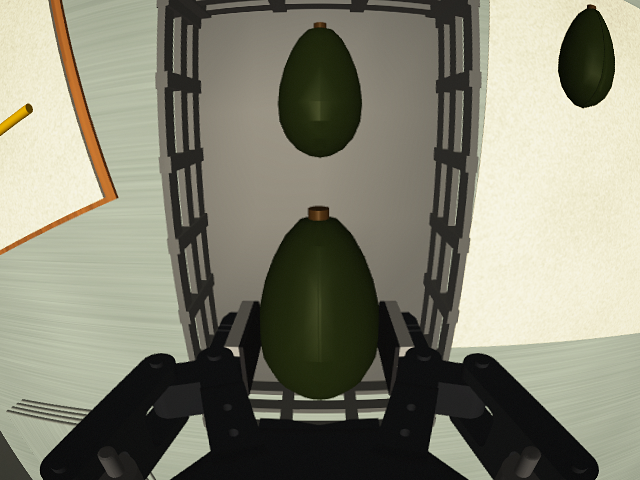

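{"op": "send_rows", "data": {
  "plan": [
    {"xyz":[-0.003,0,-0.04],"rot":[0,0,0],"grip":0},
    {"xyz":[-0.003,0,-0.075],"rot":[0,0,0],"grip":0},
    {"xyz":[-0.003,0,-0.092],"rot":[0,0,0],"grip":0},
    {"xyz":[-0.003,0,-0.1],"rot":[0,0,0],"grip":0},
    {"xyz":[-0.003,0,-0.103],"rot":[0,0,0],"grip":0},
    {"xyz":[-0.003,0,-0.103],"rot":[0,0,0],"grip":0.65},
    {"xyz":[-0.003,0,-0.103],"rot":[0,0,0],"grip":0.78},
    {"xyz":[-0.003,0,-0.103],"rot":[0,0,0],"grip":0.78},
    {"xyz":[-0.003,0,-0.07],"rot":[0,0,0],"grip":0.78},
    {"xyz":[-0.003,0,-0.02],"rot":[0,0,0],"grip":0.78},
    {"xyz":[-0.003,0,0.03],"rot":[0,0,0],"grip":0.8},
    {"xyz":[-0.003,0,0.05],"rot":[0,0,0],"grip":0.8}
  ]
}}

```text
time: 67.62
tcp_pos: [0.5121, 0.3125, 0.1741]
tool_rot: [[0.005, 1.0, 0.0], [0.004, 0.0, -1.0], [-1.0, 0.005, -0.004]]
contact_force: [0.1, -0.0, -0.7]
opening: 0.068
```

Run:
```python
from h import *
st(); w=optics.grab_frame("wrist"); save(w,"w38",None,1)
```

```text
t 67.62 tcp [0.5121 0.3125 0.1741] op 0.068 F [ 0.1 -0.  -0.7]
[[0.005, 1.0, 0.0], [0.004, 0.0, -1.0], [-1.0, 0.005, -0.004]] [ 8.820e-01  3.300e-02  9.000e-03  1.000e-03 -1.541e+00  6.890e-01]
```

{"op": "send_rows", "data": {
  "plan": [
    {"xyz":[0,-0.05,0],"rot":[0,0,0],"grip":0.8},
    {"xyz":[0,-0.1,0],"rot":[0,0,0],"grip":0.8},
    {"xyz":[-0.01,-0.155,0],"rot":[0,0,0],"grip":0.8},
    {"xyz":[-0.02,-0.21,0],"rot":[0,0,0],"grip":0.8},
    {"xyz":[-0.03,-0.265,0],"rot":[0,0,0],"grip":0.8},
    {"xyz":[-0.04,-0.32,0],"rot":[0,0,0],"grip":0.8},
    {"xyz":[-0.05,-0.375,0],"rot":[0,0,0],"grip":0.8},
    {"xyz":[-0.06,-0.43,0],"rot":[0,0,0],"grip":0.8},
    {"xyz":[-0.065,-0.485,0],"rot":[0,0,0],"grip":0.8},
    {"xyz":[-0.065,-0.54,0],"rot":[0,0,0],"grip":0.8},
    {"xyz":[-0.065,-0.578,0],"rot":[0,0,0],"grip":0.8},
    {"xyz":[-0.065,-0.578,0],"rot":[0,0,0],"grip":0.8}
  ]
}}

```text
time: 69.18
tcp_pos: [0.445, -0.2681, 0.1678]
tool_rot: [[-0.003, 1.0, -0.004], [0.001, -0.004, -1.0], [-1.0, -0.003, -0.001]]
contact_force: [0.5, 1.1, -0.8]
opening: 0.0682
```

Run:
```python
from h import *
st(); w=optics.grab_frame("wrist"); save(w,"w39",None,1)
```

```text
t 69.17 tcp [ 0.445  -0.2681  0.1678] op 0.0682 F [ 0.5  1.1 -0.8]
[[-0.003, 1.0, -0.004], [0.001, -0.004, -1.0], [-1.0, -0.003, -0.001]] [-0.154 -0.174 -0.198 -0.    -1.549  1.722]
```

View pics/w38.png

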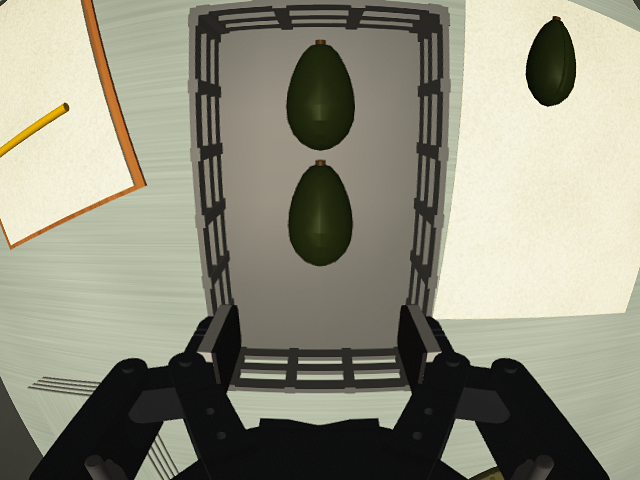

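View pics/w39.png

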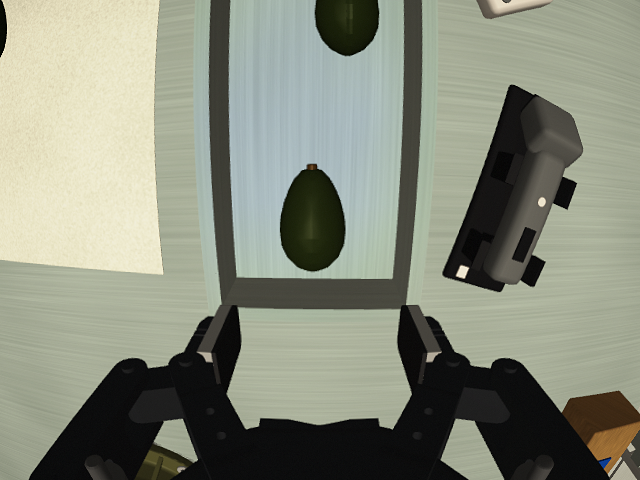

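{"op": "send_rows", "data": {
  "plan": [
    {"xyz":[0,0.002,-0.04],"rot":[0,0,0],"grip":0.8},
    {"xyz":[0,0.002,-0.09],"rot":[0,0,0],"grip":0.78},
    {"xyz":[0,0.002,-0.125],"rot":[0,0,0],"grip":0.78},
    {"xyz":[0,0.002,-0.141],"rot":[0,0,0],"grip":0.78},
    {"xyz":[0,0.002,-0.141],"rot":[0,0,0],"grip":0.5},
    {"xyz":[0,0.002,-0.141],"rot":[0,0,0],"grip":0.2},
    {"xyz":[0,0.002,-0.141],"rot":[0,0,0],"grip":0},
    {"xyz":[0,0.002,-0.141],"rot":[0,0,0],"grip":0},
    {"xyz":[0,0.002,-0.141],"rot":[0,0,0],"grip":0}
  ]
}}

```text
time: 70.35
tcp_pos: [0.4474, -0.2643, 0.0303]
tool_rot: [[0.004, 1.0, 0.001], [-0.001, 0.001, -1.0], [-1.0, 0.004, 0.001]]
contact_force: [0.3, 3.2, 6.1]
opening: 0.0371
```

{"op": "send_rows", "data": {
  "plan": [
    {"xyz":[0,0,0.04],"rot":[0,0,0],"grip":0},
    {"xyz":[0,0,0.09],"rot":[0,0,0],"grip":0},
    {"xyz":[0.01,0.01,0.11],"rot":[0,0,0],"grip":0},
    {"xyz":[0.03,0.06,0.11],"rot":[0,0,0],"grip":0},
    {"xyz":[0.05,0.11,0.11],"rot":[0,0,0],"grip":0},
    {"xyz":[0.07,0.16,0.11],"rot":[0,0,0],"grip":0},
    {"xyz":[0.09,0.21,0.11],"rot":[0,0,0],"grip":0},
    {"xyz":[0.1,0.255,0.11],"rot":[0,0,0],"grip":0},
    {"xyz":[0.1,0.265,0.1],"rot":[0,0,0],"grip":0},
    {"xyz":[0.1,0.265,0.06],"rot":[0,0,0],"grip":0},
    {"xyz":[0.1,0.265,0.02],"rot":[0,0,0],"grip":0},
    {"xyz":[0.1,0.265,-0.001],"rot":[0,0,0],"grip":0}
  ]
}}

```text
time: 71.85
tcp_pos: [0.5443, 0.0004, 0.025]
tool_rot: [[-0.003, 1.0, -0.0], [-0.0, -0.0, -1.0], [-1.0, -0.003, 0.0]]
contact_force: [-20.3, 30.9, 60.3]
opening: 0.0371
```

{"op": "send_rows", "data": {
  "plan": [
    {"xyz":[0,0,0],"rot":[0,0,0],"grip":0.6},
    {"xyz":[0,0,0],"rot":[0,0,0],"grip":0.9},
    {"xyz":[0,0,0],"rot":[0,0,0],"grip":0.9},
    {"xyz":[0,0,-0.008],"rot":[0,0,0],"grip":0.9},
    {"xyz":[0,0,-0.016],"rot":[0,0,0],"grip":0.9},
    {"xyz":[0,0,-0.02],"rot":[0,0,0],"grip":0.9},
    {"xyz":[0,0,-0.02],"rot":[0,0,0],"grip":0.7},
    {"xyz":[0,0,-0.02],"rot":[0,0,0],"grip":0.6},
    {"xyz":[0,0,-0.02],"rot":[0,0,0],"grip":0.5},
    {"xyz":[0,0,-0.02],"rot":[0,0,0],"grip":0.5},
    {"xyz":[0,0,-0.02],"rot":[0,0,0],"grip":0.5}
  ]
}}

```text
time: 73.22
tcp_pos: [0.547, 0.0007, 0.0091]
tool_rot: [[0.002, 1.0, 0.001], [-0.0, 0.001, -1.0], [-1.0, 0.002, 0.0]]
contact_force: [-1.2, -1.3, 4.7]
opening: 0.0505
```

Run:
```python
from h import *
st(); w=optics.grab_frame("wrist"); save(w,"w40",None,1.2)
```

```text
t 73.22 tcp [0.547  0.0007 0.0091] op 0.0505 F [-1.2 -1.3  4.7]
[[0.002, 1.0, 0.001], [-0.0, 0.001, -1.0], [-1.0, 0.002, 0.0]] [ 3.700e-01 -3.100e-02 -3.600e-01  1.000e-03 -1.240e+00  1.201e+00]
```

View pics/w40.png

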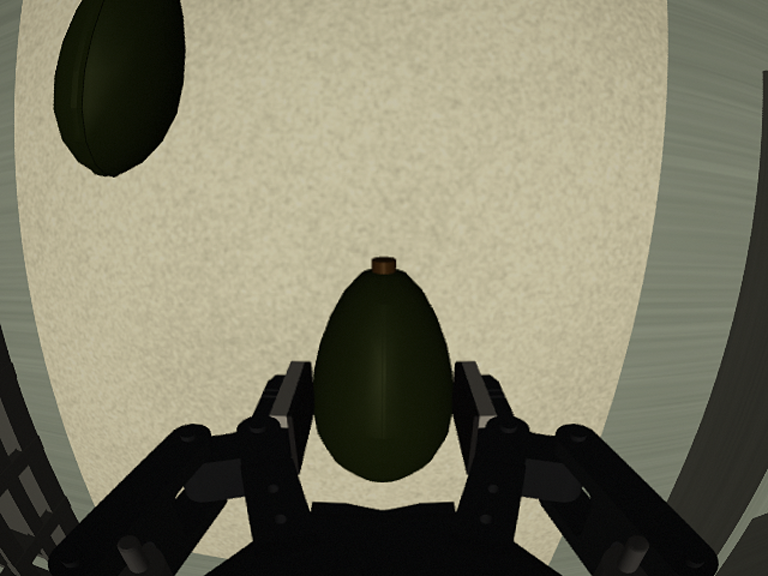

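{"op": "send_rows", "data": {
  "plan": [
    {"xyz":[0,0,0.001],"rot":[0,0,0],"grip":0},
    {"xyz":[0,0,0.001],"rot":[0,0,0],"grip":0},
    {"xyz":[0,0,0.001],"rot":[0,0,0],"grip":0},
    {"xyz":[0,0,0.001],"rot":[0,0,0],"grip":0}
  ]
}}

```text
time: 73.78
tcp_pos: [0.5467, 0.0008, 0.0091]
tool_rot: [[0.002, 1.0, 0.0], [-0.0, 0.0, -1.0], [-1.0, 0.002, 0.0]]
contact_force: [2.5, -1.1, 4.2]
opening: 0.0503
```

{"op": "send_rows", "data": {
  "plan": [
    {"xyz":[0,0,0.04],"rot":[0,0,0],"grip":0},
    {"xyz":[0,0,0.09],"rot":[0,0,0],"grip":0},
    {"xyz":[-0.01,0.02,0.115],"rot":[0,0,0],"grip":0},
    {"xyz":[-0.03,0.07,0.115],"rot":[0,0,0],"grip":0},
    {"xyz":[-0.05,0.12,0.115],"rot":[0,0,0],"grip":0},
    {"xyz":[-0.07,0.17,0.115],"rot":[0,0,0],"grip":0},
    {"xyz":[-0.09,0.22,0.115],"rot":[0,0,0],"grip":0},
    {"xyz":[-0.11,0.265,0.115],"rot":[0,0,0],"grip":0},
    {"xyz":[-0.122,0.286,0.115],"rot":[0,0,0],"grip":0},
    {"xyz":[-0.122,0.286,0.115],"rot":[0,0,0],"grip":0},
    {"xyz":[-0.122,0.286,0.115],"rot":[0,0,0],"grip":0}
  ]
}}

```text
time: 75.15
tcp_pos: [0.4235, 0.2862, 0.1224]
tool_rot: [[-0.002, 1.0, 0.0], [-0.001, 0.0, -1.0], [-1.0, -0.002, 0.001]]
contact_force: [-0.2, 0.2, -2.3]
opening: 0.0506
```

Run:
```python
from h import *
st(); w=optics.grab_frame("wrist"); save(w,"w41",None,1)
```

```text
t 75.15 tcp [0.4235 0.2862 0.1224] op 0.0506 F [-0.2  0.2 -2.3]
[[-0.002, 1.0, 0.0], [-0.001, 0.0, -1.0], [-1.0, -0.002, 0.001]] [ 9.880e-01 -1.900e-01 -2.950e-01 -1.000e-03 -1.469e+00  5.830e-01]
```

View pics/w41.png

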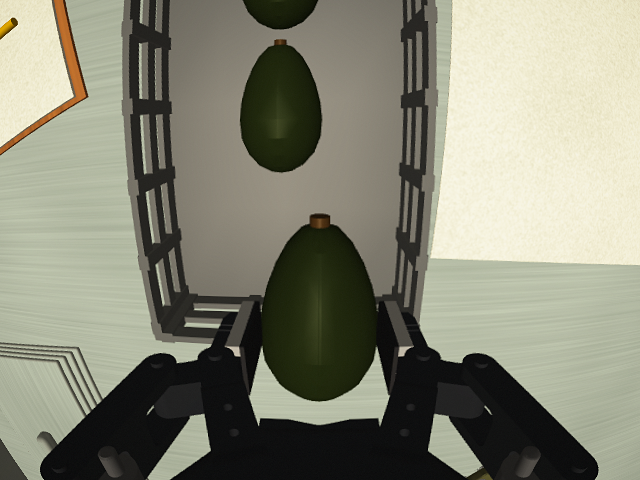

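{"op": "send_rows", "data": {
  "plan": [
    {"xyz":[-0.003,0.012,-0.04],"rot":[0,0,0],"grip":0},
    {"xyz":[-0.003,0.012,-0.07],"rot":[0,0,0],"grip":0},
    {"xyz":[-0.003,0.012,-0.08],"rot":[0,0,0],"grip":0},
    {"xyz":[-0.003,0.012,-0.086],"rot":[0,0,0],"grip":0},
    {"xyz":[-0.003,0.012,-0.09],"rot":[0,0,0],"grip":0},
    {"xyz":[-0.003,0.012,-0.09],"rot":[0,0,0],"grip":0}
  ]
}}

```text
time: 75.95
tcp_pos: [0.4213, 0.299, 0.0341]
tool_rot: [[0.001, 1.0, 0.0], [0.001, 0.0, -1.0], [-1.0, 0.001, -0.001]]
contact_force: [-0.0, 0.2, -1.4]
opening: 0.0502
```

Run:
```python
from h import *
st(); g=optics.grab_frame("scene"); save(g,"sc42",(280,60,440,180),5)
```

```text
t 75.95 tcp [0.4213 0.299  0.0341] op 0.0502 F [-0.   0.2 -1.4]
[[0.001, 1.0, 0.0], [0.001, 0.0, -1.0], [-1.0, 0.001, -0.001]] [ 1.008 -0.134 -0.408  0.    -1.295  0.563]
```

View pics/sc42.png

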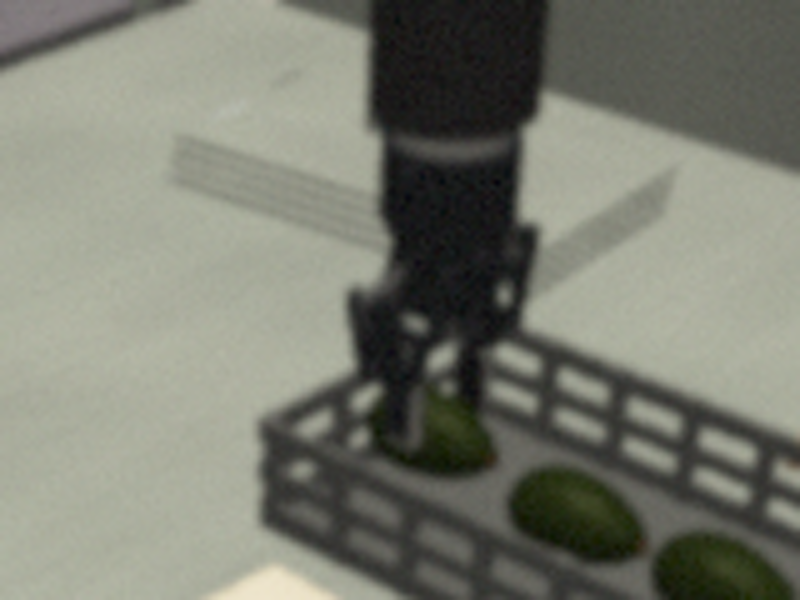

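{"op": "send_rows", "data": {
  "plan": [
    {"xyz":[0,0,-0.005],"rot":[0,0,0],"grip":0},
    {"xyz":[0,0,-0.01],"rot":[0,0,0],"grip":0},
    {"xyz":[0,0,-0.015],"rot":[0,0,0],"grip":0},
    {"xyz":[0,0,-0.015],"rot":[0,0,0],"grip":0},
    {"xyz":[0,0,-0.015],"rot":[0,0,0],"grip":0.65},
    {"xyz":[0,0,-0.015],"rot":[0,0,0],"grip":0.78},
    {"xyz":[0,0,-0.015],"rot":[0,0,0],"grip":0.78},
    {"xyz":[0,0,0.03],"rot":[0,0,0],"grip":0.78},
    {"xyz":[0,0,0.08],"rot":[0,0,0],"grip":0.78},
    {"xyz":[0,0,0.13],"rot":[0,0,0],"grip":0.8},
    {"xyz":[0,0,0.15],"rot":[0,0,0],"grip":0.8}
  ]
}}

```text
time: 77.38
tcp_pos: [0.4219, 0.2996, 0.1875]
tool_rot: [[0.004, 1.0, 0.0], [0.004, 0.0, -1.0], [-1.0, 0.004, -0.004]]
contact_force: [-1.3, -0.5, -0.3]
opening: 0.0682
```

Run:
```python
from h import *
st(); w=optics.grab_frame("wrist"); save(w,"w43",None,1)
f=optics.grab_frame("side"); save(f,"si43",(195,100,365,355),2.3)
for a in avos(f,"side"): print(a)
```

```text
t 77.38 tcp [0.4219 0.2996 0.1875] op 0.0682 F [-1.3 -0.5 -0.3]
[[0.004, 1.0, 0.0], [0.004, 0.0, -1.0], [-1.0, 0.004, -0.004]] [ 1.008e+00 -1.880e-01 -1.750e-01  1.000e-03 -1.578e+00  5.630e-01]
(0.6679, 0.1063, 0.077, 0.05, np.float64(-13.9), '')
```

View pics/w43.png

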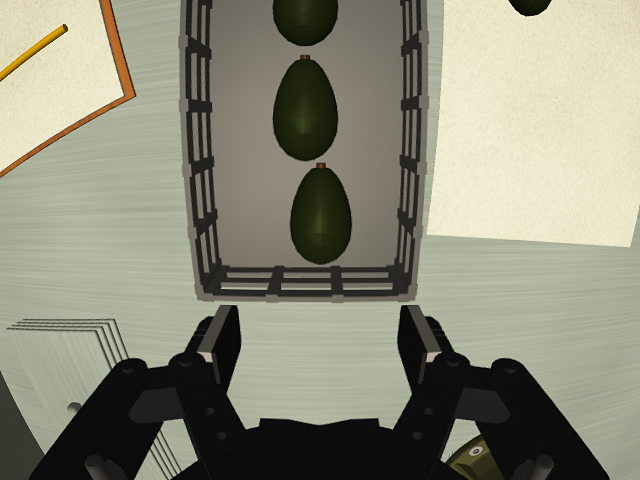

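View pics/si43.png

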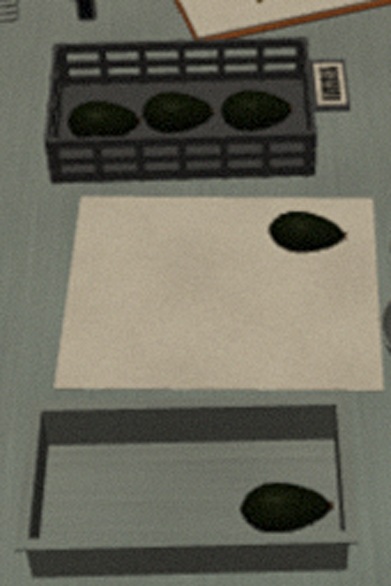

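{"op": "send_rows", "data": {
  "plan": [
    {"xyz":[0.03,-0.03,0],"rot":[0,0,-0.02],"grip":0.9},
    {"xyz":[0.06,-0.06,0],"rot":[0,0,-0.04],"grip":0.9},
    {"xyz":[0.095,-0.095,0],"rot":[0,0,-0.07],"grip":0.9},
    {"xyz":[0.13,-0.13,0],"rot":[0,0,-0.1],"grip":0.9},
    {"xyz":[0.165,-0.17,0],"rot":[0,0,-0.13],"grip":0.9},
    {"xyz":[0.198,-0.205,0],"rot":[0,0,-0.15],"grip":0.9},
    {"xyz":[0.198,-0.205,0],"rot":[0,0,-0.15],"grip":0.9},
    {"xyz":[0.198,-0.205,0],"rot":[0,0,-0.15],"grip":0.9}
  ]
}}

```text
time: 78.47
tcp_pos: [0.6184, 0.0938, 0.1817]
tool_rot: [[-0.003, 0.989, -0.15], [-0.001, -0.15, -0.989], [-1.0, -0.002, 0.001]]
contact_force: [0.7, -0.1, -0.1]
opening: 0.0767
```

Run:
```python
from h import *
st(); w=optics.grab_frame("wrist"); save(w,"w44",None,1)
for a in avos(w): print(a)
```

```text
t 78.47 tcp [0.6184 0.0938 0.1817] op 0.0767 F [ 0.7 -0.1 -0.1]
[[-0.003, 0.989, -0.15], [-0.001, -0.15, -0.989], [-1.0, -0.002, 0.001]] [ 4.700e-01  1.090e-01  1.030e-01 -1.000e-03 -1.568e+00  9.510e-01]
(0.4763, -0.0093, 0.074, 0.014, np.float64(23.1), '')
(0.6703, 0.0954, 0.091, 0.049, np.float64(-9.2), '')
```

View pics/w44.png

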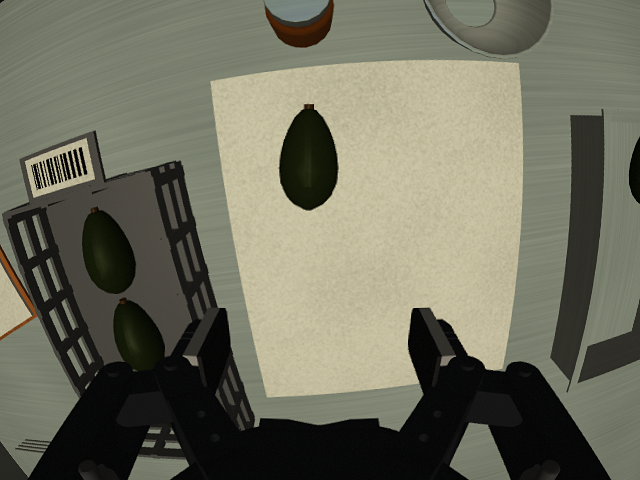

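{"op": "send_rows", "data": {
  "plan": [
    {"xyz":[0.051,0.001,-0.03],"rot":[0,0,0],"grip":0.9},
    {"xyz":[0.051,0.001,-0.08],"rot":[0,0,0],"grip":0.9},
    {"xyz":[0.051,0.001,-0.125],"rot":[0,0,0],"grip":0.9},
    {"xyz":[0.051,0.001,-0.15],"rot":[0,0,0],"grip":0.9},
    {"xyz":[0.051,0.001,-0.158],"rot":[0,0,0],"grip":0.9},
    {"xyz":[0.051,0.001,-0.158],"rot":[0,0,0],"grip":0.5},
    {"xyz":[0.051,0.001,-0.158],"rot":[0,0,0],"grip":0.2},
    {"xyz":[0.051,0.001,-0.158],"rot":[0,0,0],"grip":0},
    {"xyz":[0.051,0.001,-0.158],"rot":[0,0,0],"grip":0},
    {"xyz":[0.051,0.001,-0.158],"rot":[0,0,0],"grip":0},
    {"xyz":[0.051,0.001,-0.158],"rot":[0,0,0],"grip":0}
  ]
}}

```text
time: 79.9
tcp_pos: [0.671, 0.095, 0.0281]
tool_rot: [[0.003, 0.989, -0.149], [0.001, -0.149, -0.989], [-1.0, 0.003, -0.001]]
contact_force: [-1.4, 0.6, 5.9]
opening: 0.0357
```

{"op": "send_rows", "data": {
  "plan": [
    {"xyz":[0,0,0.04],"rot":[0,0,0],"grip":0},
    {"xyz":[0,0,0.09],"rot":[0,0,0.03],"grip":0},
    {"xyz":[-0.01,-0.02,0.107],"rot":[0,0,0.06],"grip":0},
    {"xyz":[-0.035,-0.07,0.107],"rot":[0,0,0.1],"grip":0},
    {"xyz":[-0.06,-0.12,0.107],"rot":[0,0,0.15],"grip":0},
    {"xyz":[-0.085,-0.17,0.107],"rot":[0,0,0.15],"grip":0},
    {"xyz":[-0.11,-0.22,0.107],"rot":[0,0,0.15],"grip":0},
    {"xyz":[-0.135,-0.27,0.107],"rot":[0,0,0.15],"grip":0},
    {"xyz":[-0.16,-0.32,0.107],"rot":[0,0,0.15],"grip":0},
    {"xyz":[-0.175,-0.36,0.107],"rot":[0,0,0.15],"grip":0},
    {"xyz":[-0.175,-0.36,0.107],"rot":[0,0,0.15],"grip":0},
    {"xyz":[-0.175,-0.36,0.107],"rot":[0,0,0.15],"grip":0}
  ]
}}

```text
time: 81.4
tcp_pos: [0.495, -0.265, 0.1324]
tool_rot: [[0.0, 1.0, -0.0], [0.0, -0.0, -1.0], [-1.0, 0.0, -0.0]]
contact_force: [-0.2, -0.2, -1.7]
opening: 0.0355
```

Run:
```python
from h import *
st(); w=optics.grab_frame("wrist"); save(w,"w45",None,1)
```

```text
t 81.4 tcp [ 0.495  -0.265   0.1324] op 0.0355 F [-0.2 -0.2 -1.7]
[[0.0, 1.0, -0.0], [0.0, -0.0, -1.0], [-1.0, 0.0, -0.0]] [-1.340e-01 -5.700e-02 -1.550e-01 -1.000e-03 -1.472e+00  1.705e+00]
```

View pics/w45.png

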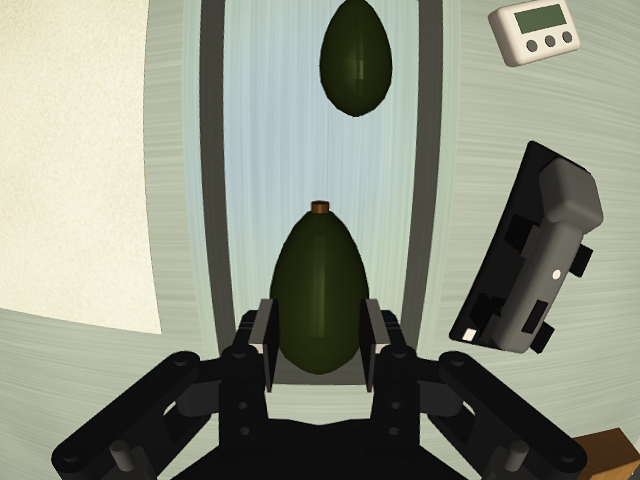

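{"op": "send_rows", "data": {
  "plan": [
    {"xyz":[0,0,-0.04],"rot":[0,0,0],"grip":0},
    {"xyz":[0,0,-0.075],"rot":[0,0,0],"grip":0},
    {"xyz":[0,0,-0.092],"rot":[0,0,0],"grip":0},
    {"xyz":[0,0,-0.098],"rot":[0,0,0],"grip":0},
    {"xyz":[0,0,-0.098],"rot":[0,0,0],"grip":0.6},
    {"xyz":[0,0,-0.098],"rot":[0,0,0],"grip":0.78},
    {"xyz":[0,0,-0.098],"rot":[0,0,0],"grip":0.78},
    {"xyz":[0,0,-0.05],"rot":[0,0,0],"grip":0.78},
    {"xyz":[0,0,0.0],"rot":[0,0,0],"grip":0.8},
    {"xyz":[0,0.03,0.05],"rot":[0,0,0],"grip":1},
    {"xyz":[0,0.08,0.08],"rot":[0,0,0],"grip":1},
    {"xyz":[0,0.13,0.1],"rot":[0,0,0],"grip":1}
  ]
}}

```text
time: 82.95
tcp_pos: [0.4952, -0.1342, 0.2352]
tool_rot: [[0.004, 1.0, -0.001], [-0.0, -0.001, -1.0], [-1.0, 0.004, 0.0]]
contact_force: [1.6, 0.4, -1.0]
opening: 0.0856
```

{"op": "send_rows", "data": {
  "plan": [
    {"xyz":[0,0.05,0.03],"rot":[0,0,0],"grip":1},
    {"xyz":[0,0.1,0.05],"rot":[0,0,0],"grip":1},
    {"xyz":[0,0.1,0.05],"rot":[0,0,0],"grip":1},
    {"xyz":[0,0.1,0.05],"rot":[0,0,0],"grip":1}
  ]
}}

```text
time: 83.45
tcp_pos: [0.4949, -0.0352, 0.2826]
tool_rot: [[0.0, 1.0, 0.001], [0.0, 0.001, -1.0], [-1.0, 0.0, -0.0]]
contact_force: [-0.2, -0.2, -0.6]
opening: 0.0851
```

Run:
```python
from h import *
st(); w=optics.grab_frame("wrist"); save(w,"w46",None,1)
f=optics.grab_frame("side"); save(f,"si46",(190,90,430,420),1.8)
g=optics.grab_frame("scene"); save(g,"sc46",None,1.2)
```

```text
t 83.45 tcp [ 0.4949 -0.0352  0.2826] op 0.0851 F [-0.2 -0.2 -0.6]
[[0.0, 1.0, 0.001], [0.0, 0.001, -1.0], [-1.0, 0.0, -0.0]] [ 0.336 -0.217 -0.025  0.    -1.762  1.235]
```

View pics/si46.png

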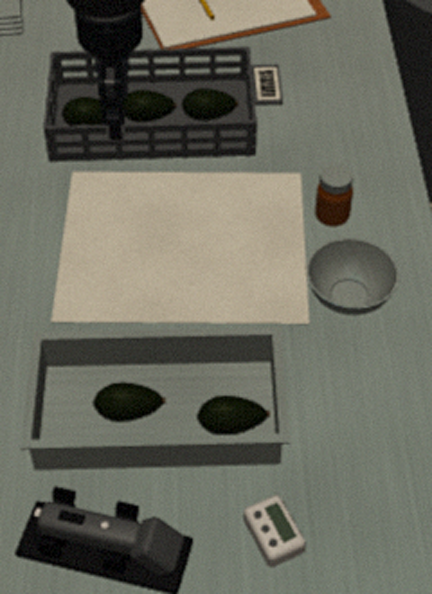

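View pics/sc46.png

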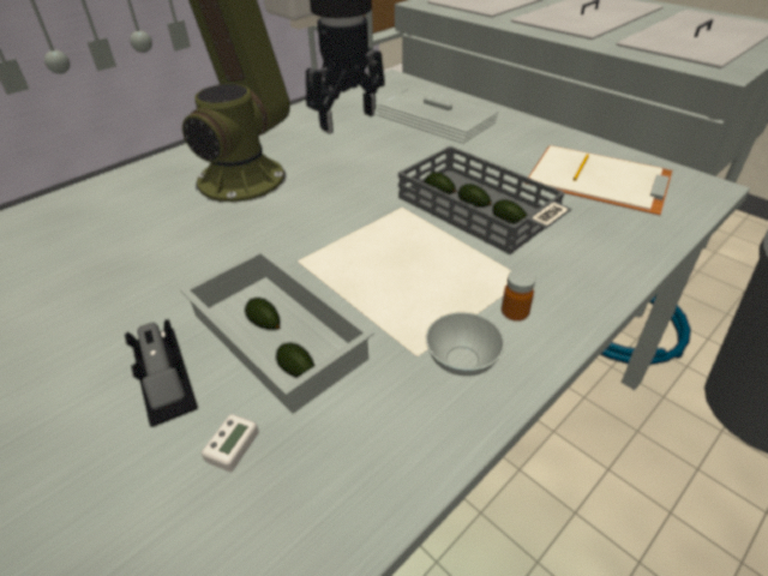

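View pics/w46.png

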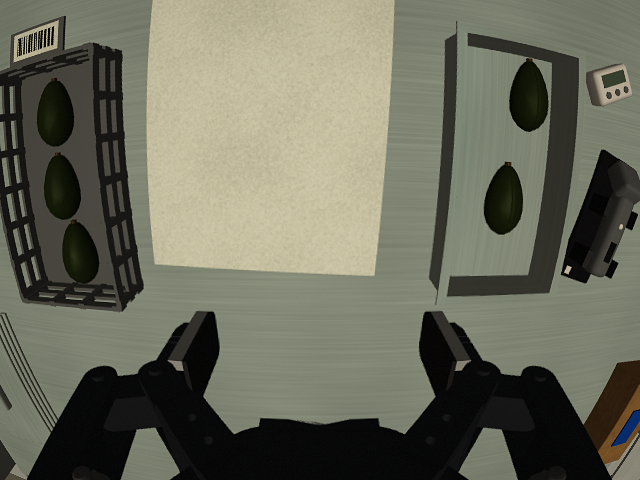

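Run:
```python
from h import *
print(manip.job_done())
```

```text
the job is handed in; nothing more can be done
None
```

I carried out the whole task and handed the job in at about 83 s of the 210 s allowed. No verdict was reported.

- **Scan:** I held the scanner on the label for about 2.4 s. By my geometry its beam met the label within about 3 mm of the centre, from about 110 mm away and about 45° off upright. The robot gives no read confirmation. The scanner then went back into its cradle, and the pictures show it seated.
- **Avocados:** There were five. Two gave: their sides visibly moved in and the fingers closed to about 43 mm or less at a partial squeeze; these are in the steel pan. Three stayed at about 51 mm under full grip, so they are hard and are in the crate.
- **First squeezes:** My first squeezes misled me. The fingertips stood about 15 mm higher than the tool description says, so I was pressing the tops and all five felt alike at about 38 mm. By then I had put three in the pan untested. I noticed this from the pictures, took those three out, squeezed all five again at their widest height, and moved the two hard ones to the crate.
- **Force:** The wrist sensor read about 70 N in all (60 N of it upward) when I set one avocado down on the liner. That is under the 120 N limit.
- **Last pictures:** The liner is empty, three avocados are in the crate and two in the pan. The jar, bowl and timer look unmoved, and the gripper is clear of everything.

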